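# Load the canning rack with jars and close it

### The arm

A 6-joint arm with a two-finger parallel gripper is mounted at the origin on the work surface. World frame = base frame: x ahead of the robot, y to its left, z up, the work surface at z = 0. Lengths are in m, angles in rad, forces in N, time in s.
With the tool pointing down it reaches from about 0.3 to 0.775 m from the base axis. Payload 14.6 kg.
Tool frame: the origin (TCP) lies midway between the tips of the shut fingers; the grasp point (between the pads) lies 19 mm behind it (robot.pinch_z is the distance from the TCP to the grasp point, in m); y points along the fingers, x is the direction in which the jaws open and shut, and the axes are right-handed (so a half turn about y gives the same grasp; the last joint's range is limited). The gripper opens to 94 mm and grips with 3 to 60 N. Pads are 16 mm wide; open, the fingers measure 119 mm over their backs; the gripper's body (75 mm by 177 mm) begins 78 mm behind the grasp point.
Start: joints at [-1.245, 0.3, 1.521, -0, 1.321, -0.067], TCP at [0.211, -0.508, 0.185] pointing down, gripper open.
Joint ranges: [-3.03, 3.03], [-0.79, 2.21], [0.23, 2.52], [-1.04, 4.18], [0, 3.07], [-2.55, 2.55]. Speed limits (rad/s): [2.22, 2.22, 2.57, 3.14, 3.14, 3.14].

### API

Orientations are given as a unit quaternion [x, y, z, w].
In Python, from workcell import telemetry, optics, robot gives the robot as it stands. The module is installed in compiled form; this text tells all that it offers.
- The arm moves only by the tool jog_arm, never from a script. Its argument "deltas" is a list of rows, each an object with "travel": the shift along the world's x, y, z in m, a list of three; "rotation": the turn, a rotation vector about the world's x, y, z in degrees, a list of three; "fingers": the opening, from 0 (shut) to 1 (fully open). A call has exactly 8 rows; each row shifts and turns the commanded pose from where the row before left it; what a row does not reach is not made up. A row lasts 1/12 s, in which the tool goes at most 41.7 mm and 7.16 degrees, less where a joint would pass 70% of its speed; a pose out of reach is approached as far as the arm can. A call with a gripper value outside its range is refused whole. The fingers move at their own pace and stop on an object; "squeeze" is the grip in N (left out, the last holds). Time passes only in rows, so rows that do not move let the fingers close, or fill a call up. It gives the time, the measured TCP pose, the force and the opening at its end, in the units of the state.
- telemetry.observe(): the state, without advancing time (a new reading comes with each control period).
- optics.grab_frame(name): name is "side" or "top" or "wrist"; returns (picture, depth): 384x512x3 uint8, red, green, blue; 384x512 float32, m along the optical axis (not along the pixel's ray), 0 where there is no reading.
- optics.camera_model(name): a dict with "intrinsics" (3x3 intrinsics, pixels), "T" (4x4, takes a point from camera to world coordinates); the wrist camera has in their place "tool_from_camera" (4x4, takes a point from camera to tool coordinates, whose origin is the TCP and whose axes are the tool frame's). Camera axes: x right, y up, looking along -z (the intrinsics and any distortion apply to the point x, -y, -z); pixel columns grow to the right and rows downward; lengths in m; the calibration is good to about 2 mm. A picture is of the moment at which its call begins: read the wrist's pose just before it. camera_model takes no time and is no camera call.
- robot.job_done(): hands the job in, once; it reports no verdict.
The state is a dict: "clock": time; "joints": joint angles; "joint_vel": joint speeds; "joint_efforts": joint torques, N m; "eef_pos": TCP position; "orientation": TCP orientation; "contact_force": force on the tool from outside, world axes, zero at the start; "ft_torque": the same for the moment, N m; "finger_gap": opening from 0.0 (shut) to 1.0 (fully open).
Only numpy, scipy, OpenCV 4.12 (cv2) and the standard library are available. Lean on these libraries where they do the work, as an engineer would, in place of code of your own. Each camera call takes 0.05 s, during which the arm holds its last target.

### The job

Get the canning rack ready for the pot: slide the blue spacer sleeve, flange down, over the rack's centre post until it stands on the rack's floor, and gently set every filled jar that stands loose on the table upright on the floor of a cell, one jar to a cell. When the sleeve and all the jars are in, slide the round hold-down plate over the post, hub up, until it lies flat on the sleeve, and then put the red cap with its T-handle over the post's end so that it sits square on the plate's hub. Leave the other things on the table where they are.

Things in the scene. Friction and masses are not known exactly. Their poses are not given: they have to be found in the camera images.
- rack: Round steel canning rack of wire and sheet, fixed to the table, 232 mm across. Origin on the table on the axis of its centre post, z up. Its floor is 14 mm above the origin. An outer wall (inside radius 112 mm) and five radial dividers (4 mm thick, from 32 mm to 112 mm off the axis, at 36, 108, 180, 252 and 324 degrees from its x axis) rise to 50 mm above the origin and make five cells. The plain centre post is 22 mm in diameter with a domed end, 158 mm above the origin.
- cell0 (a point): Middle of the rack's cell 0, on its floor (14 mm above the table), 74 mm from the post's axis at 0 degrees from the rack's x axis. A jar fits loosely, about 12 mm free to either side.
- cell1 (a point): Middle of the rack's cell 1, on its floor (14 mm above the table), 74 mm from the post's axis at 72 degrees from the rack's x axis. A jar fits loosely, about 12 mm free to either side.
- cell2 (a point): Middle of the rack's cell 2, on its floor (14 mm above the table), 74 mm from the post's axis at 144 degrees from the rack's x axis. A jar fits loosely, about 12 mm free to either side.
- cell3 (a point): Middle of the rack's cell 3, on its floor (14 mm above the table), 74 mm from the post's axis at 216 degrees from the rack's x axis. A jar fits loosely, about 12 mm free to either side.
- cell4 (a point): Middle of the rack's cell 4, on its floor (14 mm above the table), 74 mm from the post's axis at 288 degrees from the rack's x axis. A jar fits loosely, about 12 mm free to either side.
- post_top (a point): Highest point of the rack's centre post, 158 mm above the table, on the post's axis.
- sleeve: Blue spacer sleeve, an upright tube 100 mm tall, 36 mm outside diameter and 26 mm bore, with a foot flange 54 mm across and 6 mm thick at its lower end. Origin on its axis in the underside of the flange, z along its axis to the plain end. Loose, stands upright on its flange, 0.16 kg. On the post it stands on the rack's floor, its top 114 mm above the table.
- plate: Hold-down plate: round perforated aluminium disc 196 mm in diameter, 4 mm thick, with a brass hub in its middle, 36 mm outside diameter and 26 mm bore, which rises to 26 mm above the disc's underside. Origin at the middle of its underside, z up through the hub. Loose, lies flat, hub up, 0.3 kg. On the sleeve its underside is 114 mm above the table, 5 mm above the lids of the jars, and the post stands 18 mm out of the hub.
- cap: Red hold-down cap: round cup 42 mm across and 36 mm tall, open below (bore 26 mm, 24 mm deep), with a steel neck (16 mm in diameter) and a black T-handle, a round bar 14 mm thick and 90 mm long, parallel to its y axis, its centre line 62 mm above the rim. Origin on its axis in the plane of the lower rim, z up. Loose, stands on its rim, 0.4 kg. On the hub its rim is 140 mm above the table.
- jar1: Filled glass preserving jar with a screw lid, 60 mm in diameter, 95 mm tall, about 0.32 kg; coloured contents and a blank paper band. Origin at the middle of its underside, z up. Three to five such jars are present, the others are absent.
- jar2: Filled glass preserving jar with a screw lid, 60 mm in diameter, 95 mm tall, about 0.32 kg; coloured contents and a blank paper band. Origin at the middle of its underside, z up. Three to five such jars are present, the others are absent.
- jar3: Filled glass preserving jar with a screw lid, 60 mm in diameter, 95 mm tall, about 0.32 kg; coloured contents and a blank paper band. Origin at the middle of its underside, z up. Three to five such jars are present, the others are absent.
- jar4: Filled glass preserving jar with a screw lid, 60 mm in diameter, 95 mm tall, about 0.32 kg; coloured contents and a blank paper band. Origin at the middle of its underside, z up. Three to five such jars are present, the others are absent.
- jar5: Filled glass preserving jar with a screw lid, 60 mm in diameter, 95 mm tall, about 0.32 kg; coloured contents and a blank paper band. Origin at the middle of its underside, z up. Three to five such jars are present, the others are absent.
- salt: Bystander: small jar with steel cap, 44 mm in diameter, 75 mm tall; origin under its middle.
- timer: Bystander: white kitchen timer, 55 x 70 x 60 mm; origin under its middle.
- lidtin: Bystander: small stack of spare brass jar lids, 68 mm in diameter, 35 mm tall; origin under its middle.
- mug: Bystander: blue mug, 76 mm in diameter, 85 mm tall, with a handle that reaches 70 mm from its middle; origin under its middle.
- spoon: Bystander: wooden spoon lying flat, 200 mm long; origin under its middle.
- funnel: Bystander: steel jar funnel, 104 mm across at the top, 60 mm tall; origin under its middle.

How it is judged:
On the way, in this order (a step that is already met when the one before it is completed fails the run):
1. the sleeve stands on the rack's floor round the post and every jar stands upright in a cell of its own (z of sleeve in the frame of rack between 0.009 and 0.019 m and horizontal distance between sleeve and rack below 0.006 m and angle between sleeve's own z axis and vertical below 0.07 rad and (horizontal distance between jar1 and cell0 below 0.032 m or horizontal distance between jar1 and cell1 below 0.032 m or horizontal distance between jar1 and cell2 below 0.032 m or horizontal distance between jar1 and cell3 below 0.032 m or horizontal distance between jar1 and cell4 below 0.032 m) and z of jar1 in the frame of rack between 0.008 and 0.02 m and angle between each of jar1, jar2, jar3, jar4, jar5's own z axis and vertical below 0.09 rad and (horizontal distance between jar2 and cell0 below 0.032 m or horizontal distance between jar2 and cell1 below 0.032 m or horizontal distance between jar2 and cell2 below 0.032 m or horizontal distance between jar2 and cell3 below 0.032 m or horizontal distance between jar2 and cell4 below 0.032 m) and z of jar2 in the frame of rack between 0.008 and 0.02 m and (horizontal distance between jar3 and cell0 below 0.032 m or horizontal distance between jar3 and cell1 below 0.032 m or horizontal distance between jar3 and cell2 below 0.032 m or horizontal distance between jar3 and cell3 below 0.032 m or horizontal distance between jar3 and cell4 below 0.032 m) and z of jar3 in the frame of rack between 0.008 and 0.02 m and (horizontal distance between jar4 and cell0 below 0.032 m or horizontal distance between jar4 and cell1 below 0.032 m or horizontal distance between jar4 and cell2 below 0.032 m or horizontal distance between jar4 and cell3 below 0.032 m or horizontal distance between jar4 and cell4 below 0.032 m) and z of jar4 in the frame of rack between 0.008 and 0.02 m and (horizontal distance between jar5 and cell0 below 0.032 m or horizontal distance between jar5 and cell1 below 0.032 m or horizontal distance between jar5 and cell2 below 0.032 m or horizontal distance between jar5 and cell3 below 0.032 m or horizontal distance between jar5 and cell4 below 0.032 m) and z of jar5 in the frame of rack between 0.008 and 0.02 m), for 0.2 s.
2. the plate lies flat on the sleeve, round the post (z of plate in the frame of rack between 0.109 and 0.119 m and horizontal distance between plate and rack below 0.006 m and angle between plate's own z axis and vertical below 0.08 rad), for 0.2 s.
3. the cap sits on the plate's hub, over the post's end (z of cap in the frame of rack between 0.135 and 0.145 m and horizontal distance between cap and rack below 0.007 m and angle between cap's own z axis and vertical below 0.08 rad), for 0.2 s.
At the end, for the whole second after the job is handed in: At rest: each jar upright (5 deg) on the rack's floor within 32 mm of a cell's middle; sleeve on the floor round the post (5 mm in height, 6 mm sideways, 4 deg); plate flat on the sleeve (5 mm, 6 mm, 4.5 deg); cap on the hub (5 mm, 7 mm, 4.5 deg) (all of step 1 and all of step 2 and all of step 3 and linear speed of each of sleeve, plate, cap, jar1, jar2, jar3, jar4, jar5 below 0.02 m/s); the robot touches nothing.
It fails at once if a jar is dropped into or banged against the rack (over 60 N between a jar and the rack) (contact force between any of jar1, jar2, jar3, jar4, jar5 and rack above 60 N).
It fails at once if one of the bystanders is moved by more than 50 mm (distance of any of salt, timer, lidtin, mug, spoon, funnel from where it was at the start of the episode above 0.05 m).
Of jar1, jar2, jar3, jar4, jar5 only 3 to 5 are there at a start; the rules pass over those that are not, and their reading is None.
At some moment in a run one of jar1, jar2, jar3, jar4, jar5, plate may be knocked a few centimetres aside while the robot is not near it.
It also fails if it takes over 210 s, if anything falls off the work surface, if the arm or the gripper's body presses on something with over 40 N, if the wrist force passes 120 N, or if a joint passes its speed limit or range.

## Working session

There is one attempt and no reset: what is moved stays moved. The work goes in short steps, Python scripts to look and compute and a tool call to move; the robot and the scene stay as the last step left them, time stands still between calls to the robot, and variables do not carry over. Pictures are saved under pics/ and viewed, and the job is handed in when it is done.

Besides the shell and the picture viewer there is one more tool, called after ">>>" as name([rows], argument=value, ...), one row to a line, values as JSON. jog_arm: Moves the arm, as the interface text tells. Its arguments: {"type":"object","properties":{"deltas":{"type":"array","items":{"type":"object","properties":{"travel":{"type":"array","items":{"type":"number"}},"rotation":{"type":"array","items":{"type":"number"}},"fingers":{"type":"number"}}}},"squeeze":{"type":"number"}},"required":["deltas"]}

```bash
mkdir -p pics; ls
python3 - <<'E'
from workcell import telemetry, optics, robot
import cv2,numpy as np
s=telemetry.observe()
print(s)
print(robot.pinch_z)
for n in ["side","top","wrist"]:
    p,d=optics.grab_frame(n)
    cv2.imwrite(f"pics/a_{n}.png",p[:,:,::-1]); np.save(f"a_{n}_d.npy",d); np.save(f"a_{n}_p.npy",p)
    print(n,optics.camera_model(n), (d>0).mean())
E
```

```text
pics
{'clock': 0.0, 'joints': array([-1.24456867e+00,  3.00439525e-01,  1.52157233e+00, -3.68687294e-06,
        1.32072328e+00, -6.66140232e-02]), 'joint_vel': array([ 0.00057204,  0.00168351, -0.00060909,  0.00060279, -0.00070648,
       -0.00033627]), 'joint_efforts': array([-7.48854836e-04, -5.31803691e+01, -3.52741635e+01,  7.07976683e-02,
        2.45307258e-02, -1.48669164e-04]), 'eef_pos': array([ 0.21044489, -0.50783433,  0.18460737]), 'orientation': array([-0.58772065,  0.39312619, -0.39248427,  0.58821114]), 'contact_force': array([-0.30402275,  0.28673108,  0.03245667]), 'ft_torque': array([-0.0257542 ,  0.01750227,  0.0254735 ]), 'finger_gap': 1.0006102387194036}
0.0188
side {'intrinsics': array([[474.09479252,   0.        , 247.50628073],
       [  0.        , 474.09479252, 180.87089902],
       [  0.        ,   0.        ,   1.        ]]), 'T': array([[ 0.99120745,  0.08959002, -0.09737255,  0.42542146],
       [-0.13079904,  0.55228391, -0.8233311 , -1.16415698],
       [-0.01998496,  0.82882816,  0.55914621,  0.88459371],
       [ 0.        ,  0.        ,  0.        
[... 335 characters left out ...]
],
       [ 0.00854671,  0.11242142,  0.99362386,  1.25024456],
       [ 0.        ,  0.        ,  0.        ,  1.        ]])} 0.9960276285807291
wrist {'intrinsics': array([[300.90393411,   0.        , 257.65576424],
       [  0.        , 300.90393411, 191.72203907],
       [  0.        ,   0.        ,   1.        ]]), 'tool_from_camera': array([[ 9.99998597e-01, -1.11109010e-03,  1.25337884e-03,
        -4.65769080e-04],
       [ 1.48715835e-03,  2.44699089e-01, -9.69597929e-01,
        -1.99920373e-01],
       [ 7.70609997e-04,  9.69598433e-01,  2.44700398e-01,
         7.06935099e-02],
       [ 0.00000000e+00,  0.00000000e+00,  0.00000000e+00,
         1.00000000e+00]])} 0.99591064453125
```

View pics/a_top.png

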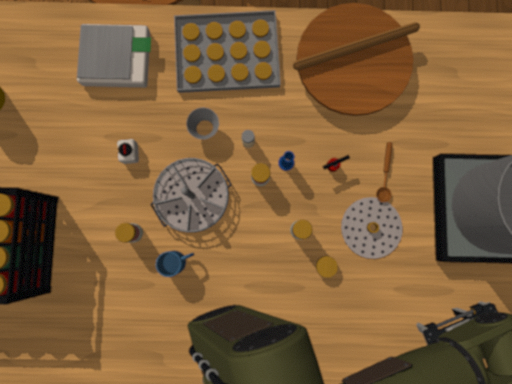

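View pics/a_side.png

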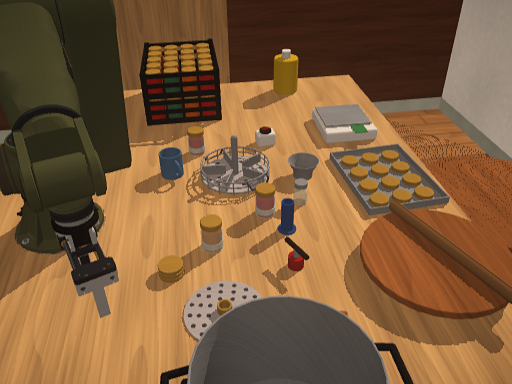

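View pics/a_wrist.png

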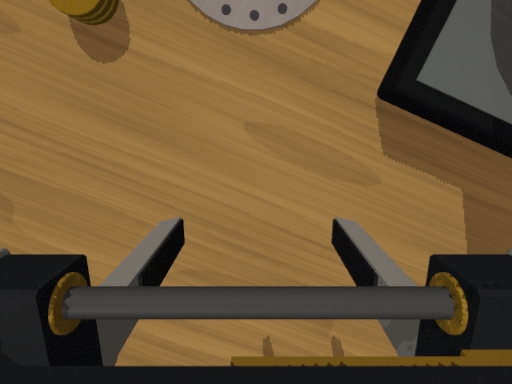

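```bash
cat > h.py <<'E'
from workcell import telemetry, optics, robot
import cv2,numpy as np
from scipy.spatial.transform import Rotation as Rn
def st():
    s=telemetry.observe(); R=Rn.from_quat(s['orientation']).as_matrix()
    return s,R
def ps():
    s,R=st()
    print('t %.2f'%s['clock'],'tcp',np.round(s['eef_pos'],4),'x',np.round(R[:,0],3),'y',np.round(R[:,1],3),'z',np.round(R[:,2],3),'F',np.round(s['contact_force'],1),'gap %.3f'%s['finger_gap'],'q',np.round(s['joints'],2))
def cam(n):
    m=optics.camera_model(n)
    if 'T' in m: return m['intrinsics'],m['T']
    s,R=st(); T=np.eye(4);T[:3,:3]=R;T[:3,3]=s['eef_pos']
    return m['intrinsics'],T@m['tool_from_camera']
def shot(n,save=None):
    K,T=cam(n); p,d=optics.grab_frame(n)
    if save: cv2.imwrite(f'pics/{save}.png',p[:,:,::-1])
    return p,d,cloud(d,K,T),K,T
def cloud(d,K,T):
    v,u=np.indices(d.shape)
    P=np.stack([(u-K[0,2])/K[0,0]*d,-(v-K[1,2])/K[1,1]*d,-d],-1)
    P=P@T[:3,:3].T+T[:3,3]
    P[d<=0]=np.nan
    return P
def ray(K,T,u,v,z):
    r=T[:3,:3]@np.array([(u-K[0,2])/K[0,0],-(v-K[1,2])/K[1,1],-1]); o=T[:3,3]
    return o+r*(z-o[2])/r[2]
def proj(K,T,X):
    c=T[:3,:3].T@(np.asarray(X)-T[:3,3]); return K[0,0]*c[0]/-c[2]+K[0,2], K[1,1]*-c[1]/-c[2]+K[1,2]
def circ(P):
    A=np.c_[2*P,np.ones(len(P))]; x=np.linalg.lstsq(A,(P**2).sum(1),rcond=None)[0]
    return x[:2],np.sqrt(x[2]+x[0]**2+x[1]**2)
E
python3 - <<'E'
from h import *
p=np.load('a_top_p.npy');d=np.load('a_top_d.npy');K,T=cam('top');P=cloud(d,K,T)
hsv=cv2.cvtColor(p,cv2.COLOR_RGB2HSV)
h=P[...,2]
print('table',np.nanmedian(h[250:290,60:160]))
reg=np.zeros(h.shape,np.uint8);reg[115:290,85:425]=1
reg[155:175,230:231]=reg[155:175,230:231]
m=((h>0.02)&(reg>0)).astype(np.uint8)
n,l,stt,c=cv2.connectedComponentsWithStats(m)
for i in range(1,n):
    if stt[i,4]<20: continue
    k=l==i; zt=np.nanpercentile(h[k],95); kt=k&(h>zt-0.006)
    Q=P[kt]; print(i,'px',np.round(c[i]),'n',stt[i,4],'ztop %.3f'%zt,'cen',np.round(Q.mean(0),4),'ext',np.round(np.ptp(Q[:,:2],axis=0),3), 'rgb',p[kt].mean(0).astype(int))
# post
k=(np.abs(h-0.15)<0.012)&(reg>0); print('post', P[k].mean(0), k.sum(), np.nanmax(h[k]))
E
```

```text
table -9.124018378303678e-05
1 px [201. 125.] n 427 ztop 0.061 cen [0.7525 0.1491 0.0586] ext [0.075 0.102] rgb [111  97  84]
3 px [248. 138.] n 190 ztop 0.078 cen [0.7252 0.0027 0.0754] ext [0.036 0.037] rgb [116 109 103]
4 px [127. 151.] n 440 ztop 0.063 cen [0.6777 0.3848 0.0605] ext [0.042 0.042] rgb [55 37 34]
7 px [287. 158.] n 154 ztop 0.101 cen [ 0.6582 -0.1227  0.0995] ext [0.032 0.033] rgb [60 65 88]
8 px [335. 163.] n 214 ztop 0.070 cen [ 0.6507 -0.2717  0.068 ] ext [0.043 0.083] rgb [49 31 23]
11 px [188. 193.] n 1133 ztop 0.128 cen [0.5402 0.175  0.1501] ext [0.02  0.019] rgb [91 87 83]
14 px [260. 174.] n 355 ztop 0.098 cen [ 0.6082 -0.0392  0.0954] ext [0.056 0.054] rgb [142 103  33]
39 px [301. 229.] n 349 ztop 0.098 cen [ 0.4409 -0.167   0.0954] ext [0.056 0.054] rgb [144 105  34]
41 px [128. 232.] n 446 ztop 0.098 cen [0.42   0.3585 0.0952] ext [0.053 0.057] rgb [140 102  33]
42 px [373. 227.] n 53 ztop 0.030 cen [ 0.4522 -0.3983  0.0273] ext [0.032 0.032] rgb [125  93  45]
44 px [171. 263.] n 359 ztop 0.087 cen [0.3289 0.2283 0.0847] ext [0.074 0.074] rgb [70 80 89]
45 px [326. 266.] n 362 ztop 0.037 cen [ 0.3282 -0.2502  0.0345] ext [0.064 0.065] rgb [142 103  32]
post [0.54081295 0.17562636 0.15324098] 52 0.1614559287392321
```

Run:
```python
from h import *
p=cv2.imread('pics/a_top.png')[110:290,100:420]
cv2.imwrite('pics/a_top_z.png',cv2.resize(p,None,fx=2.5,fy=2.5,interpolation=cv2.INTER_CUBIC))
```

```text
(no output)
```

View pics/a_top_z.png

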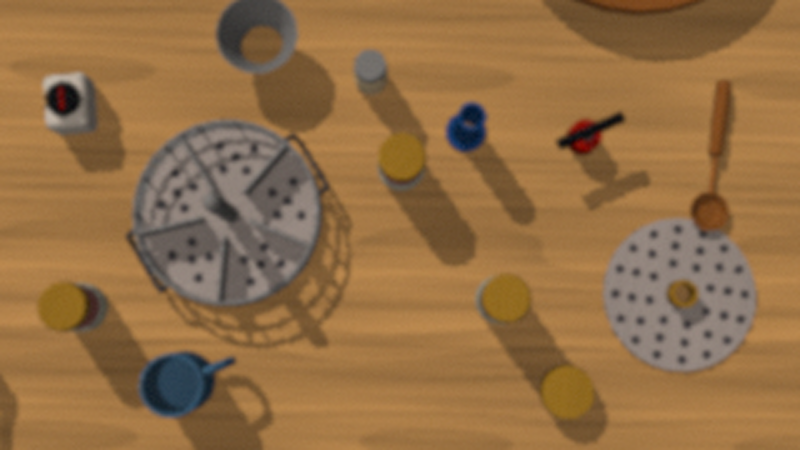

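Run:
```python
from h import *
p=np.load('a_top_p.npy');d=np.load('a_top_d.npy');K,T=cam('top');P=cloud(d,K,T);h=P[...,2]
ps_=np.load('a_side_p.npy');ds=np.load('a_side_d.npy');Ks,Ts=cam('side');S=cloud(ds,Ks,Ts)
c=np.array([0.5405,0.1755])
# post in different heights
for nm,Q in (('top',P),('side',S)):
    r=np.hypot(Q[...,0]-c[0],Q[...,1]-c[1])
    for lo,hi in((.06,.08),(.08,.1),(.1,.12),(.12,.14),(.14,.154),(.154,.17)):
        k=(r<.03)&(Q[...,2]>lo)&(Q[...,2]<hi)
        if k.sum()>3: print(nm,lo,k.sum(),np.round(Q[k].mean(0),4))
    k=(r>.03)&(r<.125)&(Q[...,2]>.03)&(Q[...,2]<.06)
    X=Q[k]; 
    k2=np.hypot(X[:,0]-c[0],X[:,1]-c[1])>.105
    print('wall circ',circ(X[k2][:,:2]),k2.sum())
    Y=X[~k2&(np.hypot(X[:,0]-c[0],X[:,1]-c[1])<.1)]
    a=np.degrees(np.arctan2(Y[:,1]-c[1],Y[:,0]-c[0]))
    print(np.histogram(a,bins=np.arange(-180,181,6)))
    print('phase mod72', np.degrees(np.angle(np.exp(1j*np.radians(a)*5).mean()))/5)
```

```text
top 0.06 10 [0.5361 0.1711 0.0697]
top 0.08 9 [0.5365 0.1705 0.0927]
top 0.1 10 [0.5367 0.1707 0.1122]
top 0.12 9 [0.5366 0.1706 0.129 ]
top 0.14 25 [0.5415 0.1747 0.1495]
top 0.154 27 [0.5401 0.1765 0.1567]
wall circ (array([0.5415369 , 0.17651654]), np.float64(0.11355002845424761)) 592
(array([ 0,  0,  0,  0,  0,  0,  0,  0,  0,  0,  2, 36,  3,  0,  0,  0,  0,
        0,  0,  0,  0,  0,  0, 46,  9,  1,  0,  0,  0,  0,  0,  0,  0,  0,
        0, 38,  4,  0,  0,  0,  0,  0,  0,  0,  0,  0,  5, 46,  0,  0,  0,
        0,  0,  0,  0,  0,  0,  0,  9, 44]), array([-180, -174, -168, -162, -156, -150, -144, -138, -132, -126, -120,
       -114, -108, -102,  -96,  -90,  -84,  -78,  -72,  -66,  -60,  -54,
        -48,  -42,  -36,  -30,  -24,  -18,  -12,   -6,    0,    6,   12,
         18,   24,   30,   36,   42,   48,   54,   60,   66,   72,   78,
         84,   90,   96,  102,  108,  114,  120,  126,  132,  138,  144,
        150,  156,  162,  168,  174,  180]))
phase mod72 33.01720670927516
side 0.06 34 [0.5414 0.168  0.0714]
side 0.08 34 [0.5409 0.1681 0.0908]
side 0.1 39 [0.541  0.1679 0
[... 206 characters left out ...]
,  2,  0,  0,  0,  0,  0,  0,  0,  0,  0, 26, 12,  0,  0,  0,  0,
        0,  0,  0,  0,  0, 10, 79,  5,  0,  0,  0,  0,  0,  0,  0,  0,  0,
       19, 61,  2,  0,  0,  0,  0,  0,  0,  0,  0,  0,  4, 37,  3,  0,  0,
        0,  0,  0,  0,  0,  1,  1, 14, 79]), array([-180, -174, -168, -162, -156, -150, -144, -138, -132, -126, -120,
       -114, -108, -102,  -96,  -90,  -84,  -78,  -72,  -66,  -60,  -54,
        -48,  -42,  -36,  -30,  -24,  -18,  -12,   -6,    0,    6,   12,
         18,   24,   30,   36,   42,   48,   54,   60,   66,   72,   78,
         84,   90,   96,  102,  108,  114,  120,  126,  132,  138,  144,
        150,  156,  162,  168,  174,  180]))
phase mod72 33.00082827431551
```

Run:
```python
from h import *
ps()
p=np.load('a_top_p.npy');d=np.load('a_top_d.npy');K,T=cam('top');P=cloud(d,K,T);h=P[...,2]
# jar/sleeve tops: pixel centroid of colour top -> ray; cap bar direction
k=(h>.06)&(h<.075);k[:, :320]=0;k[:,360:]=0;k[:150]=0;k[180:]=0
Q=P[k][:,:2];w,v=np.linalg.eigh(np.cov((Q-Q.mean(0)).T));print('bar',k.sum(),Q.mean(0),(Q.min(0)+Q.max(0))/2,v[:,1],np.degrees(np.arctan2(v[1,1],v[0,1])))
S=cloud(np.load('a_side_d.npy'),*cam('side'));ps_=np.load('a_side_p.npy')
hs=cv2.cvtColor(ps_,cv2.COLOR_RGB2HSV)
# sleeve side
for nm,c in(('sleeve',(.6582,-.1227)),('cap',(.651,-.272)),('A',(.608,-.039)),('B',(.441,-.167)),('C',(.420,.3585)),('hub',(.452,-.398))):
    r=np.hypot(S[...,0]-c[0],S[...,1]-c[1])
    for lo,hi in((.008,.03),(.03,.05),(.05,.07),(.07,.09),(.09,.11)):
        k=(r<.045)&(S[...,2]>lo)&(S[...,2]<hi)
        if k.sum()>8:
            X=S[k][:,:2]; print(nm,lo,k.sum(),'xmid %.4f xw %.3f yfront %.4f'%((X[:,0].min()+X[:,0].max())/2,np.ptp(X[:,0]),np.percentile(X[:,1],3)),'circ',*[np.round(q,4) for q in circ(X)], 'cenxyz',np.round(S[k].mean(0),4))
```

```text
t 0.15 tcp [ 0.2104 -0.5079  0.1847] x [ 0.383 -0.924 -0.001] y [-0.     0.001 -1.   ] z [0.924 0.383 0.   ] F [-0.3 -0.4 -0.1] gap 1.001 q [-1.24  0.3   1.52  0.    1.32 -0.07]
bar 129 [ 0.65057703 -0.2722562 ] [ 0.65053893 -0.27303195] [-0.41807709  0.90841155] 114.71324555126625
sleeve 0.008 77 xmid 0.6568 xw 0.040 yfront -0.1472 circ [ 0.658  -0.1291] 0.015 cenxyz [ 0.6558 -0.1381  0.0186]
sleeve 0.03 70 xmid 0.6586 xw 0.035 yfront -0.1447 circ [ 0.6585 -0.1268] 0.0158 cenxyz [ 0.6568 -0.1376  0.0398]
sleeve 0.05 75 xmid 0.6576 xw 0.034 yfront -0.1423 circ [ 0.658  -0.1257] 0.0163 cenxyz [ 0.6555 -0.137   0.0599]
sleeve 0.07 86 xmid 0.6572 xw 0.033 yfront -0.1436 circ [ 0.658  -0.1266] 0.0159 cenxyz [ 0.6561 -0.1335  0.081 ]
sleeve 0.09 95 xmid 0.6577 xw 0.034 yfront -0.1436 circ [ 0.658  -0.1264] 0.0154 cenxyz [ 0.6579 -0.1269  0.0963]
cap 0.008 101 xmid 0.6505 xw 0.039 yfront -0.2967 circ [ 0.6514 -0.277 ] 0.0189 cenxyz [ 0.6482 -0.2906  0.019 ]
cap 0.03 122 xmid 0.6497 xw 0.038 yfront -0.2970 circ [ 0.6484 -0.2798] 0.0134 cenxyz [ 0.6475 -0.2828  0.0367]
cap 0.05 152 xmid 0.65
[... 1119 characters left out ...]
-0.1973 circ [ 0.4408 -0.172 ] 0.0211 cenxyz [ 0.4409 -0.1727  0.0943]
C 0.008 81 xmid 0.4202 xw 0.055 yfront 0.3255 circ [0.4197 0.3521] 0.0248 cenxyz [0.4206 0.3345 0.0194]
C 0.03 83 xmid 0.4198 xw 0.059 yfront 0.3246 circ [0.4203 0.3543] 0.0269 cenxyz [0.4192 0.3354 0.0402]
C 0.05 82 xmid 0.4198 xw 0.056 yfront 0.3237 circ [0.4199 0.352 ] 0.0251 cenxyz [0.4207 0.3351 0.0607]
C 0.07 81 xmid 0.4204 xw 0.058 yfront 0.3258 circ [0.4203 0.3551] 0.0266 cenxyz [0.4193 0.3364 0.0806]
C 0.09 109 xmid 0.4193 xw 0.054 yfront 0.3295 circ [0.4203 0.354 ] 0.0213 cenxyz [0.4199 0.3528 0.0945]
hub 0.008 154 xmid 0.4514 xw 0.036 yfront -0.4196 circ [ 0.4523 -0.4009] 0.0158 cenxyz [ 0.4515 -0.4015  0.021 ]
```

>>> jog_arm([
  {"travel": [0.02, 0.02, 0.01], "rotation": [0, 0, 7.1], "fingers": 1},
  {"travel": [0.027, 0.024, 0.01], "rotation": [0, 0, 7.1], "fingers": 1},
  {"travel": [0.027, 0.024, 0], "rotation": [0, 0, 7.1], "fingers": 1},
  {"travel": [0.027, 0.024, 0], "rotation": [0, 0, 7.1], "fingers": 1},
  {"travel": [0.027, 0.024, 0], "rotation": [0, 0, 7.1], "fingers": 1},
  {"travel": [0.027, 0.024, 0], "rotation": [0, 0, 7.1], "fingers": 1},
  {"travel": [0.027, 0.024, 0], "rotation": [0, 0, 7.1], "fingers": 1},
  {"travel": [0.027, 0.024, 0], "rotation": [0, 0, 7.1], "fingers": 1},
], squeeze=30)

```text
clock: 0.82
eef_pos: [0.4205, -0.3186, 0.2051]
orientation: [-0.704, 0.064, -0.064, 0.704]
contact_force: [-0.0, -0.2, -0.3]
finger_gap: 1.001
```

>>> jog_arm([
  {"travel": [0.03, 0.024, 0], "rotation": [0, 0, 7.1], "fingers": 1},
  {"travel": [0.03, 0.024, 0], "rotation": [0, 0, 7.1], "fingers": 1},
  {"travel": [0.03, 0.024, 0], "rotation": [0, 0, 7.1], "fingers": 1},
  {"travel": [0.03, 0.024, 0], "rotation": [0, 0, 7.1], "fingers": 1},
  {"travel": [0.03, 0.024, 0], "rotation": [0, 0, 7.1], "fingers": 1},
  {"travel": [0.03, 0.024, 0], "rotation": [0, 0, 0], "fingers": 1},
  {"travel": [0.03, 0.024, 0], "rotation": [0, 0, 0], "fingers": 1},
  {"travel": [0, 0, 0], "rotation": [0, 0, 0], "fingers": 1},
])

```text
clock: 1.48
eef_pos: [0.6326, -0.1475, 0.2036]
orientation: [-0.69, -0.153, 0.154, 0.691]
contact_force: [-0.8, -1.0, -0.2]
finger_gap: 1.0
```

Run:
```python
from h import *
ps()
p,d,P,K,T=shot('wrist','b_wrist')
```

```text
t 1.48 tcp [ 0.6326 -0.1475  0.2036] x [ 0.906  0.424 -0.   ] y [-0.001  0.001 -1.   ] z [-0.424  0.906  0.002] F [-0.8 -1.  -0.2] gap 1.000 q [-0.29  0.52  1.18  0.    1.45 -0.72]
```

View pics/b_wrist.png

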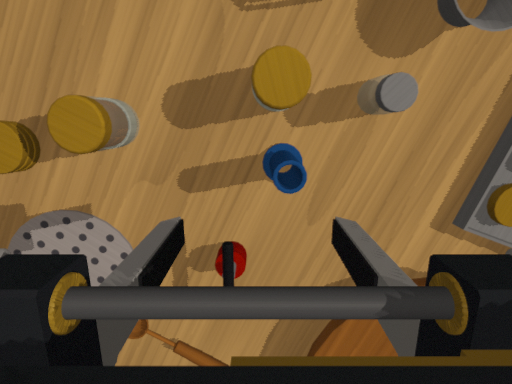

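```bash
cat >> h.py <<'E'
def tops(P,c,zr,rad):
    r=np.hypot(P[...,0]-c[0],P[...,1]-c[1]); k=(r<rad)&(P[...,2]>zr[0])&(P[...,2]<zr[1])
    if k.sum()<4: return None
    X=P[k]; 
    cc,r=cv2.minEnclosingCircle((X[:,:2]*1000).astype(np.float32))
    return k.sum(),np.round(X.mean(0),4),'enc',np.round(np.array(cc)/1000,4),round(r,1)
E
python3 - <<'E'
from h import *
p,d,P,K,T=shot('wrist')
print(tops(P,(.658,-.125),(.092,.11),.03), 'A',tops(P,(.608,-.042),(.085,.105),.04))
print('cap bar',tops(P,(.651,-.274),(.055,.08),.06))
hsv=cv2.cvtColor(p,cv2.COLOR_RGB2HSV)
k=(hsv[...,0]>105)&(hsv[...,0]<130)&(hsv[...,1]>120)
for lo,hi in((.09,.11),(.06,.09),(.01,.06),(-.01,.01)):
    kk=k&(P[...,2]>lo)&(P[...,2]<hi)&(np.hypot(P[...,0]-.658,P[...,1]+.125)<.05); print(lo,kk.sum(),P[kk].mean(0))
E
```

```text
(np.int64(509), array([ 0.6573, -0.1228,  0.0993]), 'enc', array([ 0.6576, -0.1229]), 17.9) A (np.int64(3022), array([ 0.6073, -0.0397,  0.0952]), 'enc', array([ 0.6075, -0.0398]), 29.3)
cap bar (np.int64(515), array([ 0.6437, -0.2573,  0.0669]), 'enc', array([ 0.6467, -0.2593]), 30.8)
0.09 447 [ 0.65674495 -0.1230024   0.09899374]
0.06 234 [ 0.65679397 -0.12251671  0.07568584]
0.01 263 [ 0.65675303 -0.12300409  0.03695983]
-0.01 349 [ 0.64854918 -0.11736675  0.0062498 ]
```

>>> jog_arm([
  {"travel": [0.0125, 0.0123, 0], "rotation": [0, 0, 0], "fingers": 1},
  {"travel": [0.0125, 0.0123, 0], "fingers": 1},
  {"travel": [0, 0, -0.02], "fingers": 1},
  {"travel": [0, 0, -0.03], "fingers": 1},
  {"travel": [0, 0, -0.03], "fingers": 1},
  {"travel": [0, 0, -0.03], "fingers": 1},
  {"travel": [0, 0, -0.02], "fingers": 1},
  {"travel": [0, 0, -0.012], "fingers": 1},
])

```text
schema error: expected keys travel, rotation, fingers
```

>>> jog_arm([
  {"travel": [0, 0, 0], "fingers": 0},
  {"travel": [0, 0, 0], "fingers": 0},
  {"travel": [0, 0, 0], "fingers": 0},
  {"travel": [0, 0, 0], "fingers": 0},
  {"travel": [0, 0, 0], "fingers": 0},
  {"travel": [0, 0, 0], "fingers": 0},
  {"travel": [0, 0, 0], "fingers": 0},
  {"travel": [0, 0, 0], "fingers": 0},
], squeeze=30)

```text
schema error: expected keys travel, rotation, fingers
```

Run:
```python
from h import *
ps()
```

```text
t 1.58 tcp [ 0.6298 -0.1511  0.2041] x [ 0.907  0.421 -0.001] y [-0.002  0.    -1.   ] z [-0.421  0.907  0.001] F [-0.9 -0.3 -0.8] gap 1.002 q [-0.29  0.51  1.18 -0.    1.45 -0.73]
```

>>> jog_arm([
  {"travel": [0.0142, 0.0145, 0], "rotation": [0, 0, 0], "fingers": 1},
  {"travel": [0.014, 0.0145, 0], "rotation": [0, 0, 0], "fingers": 1},
  {"travel": [0, 0, -0.02], "rotation": [0, 0, 0], "fingers": 1},
  {"travel": [0, 0, -0.03], "rotation": [0, 0, 0], "fingers": 1},
  {"travel": [0, 0, -0.03], "rotation": [0, 0, 0], "fingers": 1},
  {"travel": [0, 0, -0.03], "rotation": [0, 0, 0], "fingers": 1},
  {"travel": [0, 0, -0.02], "rotation": [0, 0, 0], "fingers": 1},
  {"travel": [0, 0, -0.012], "rotation": [0, 0, 0], "fingers": 1},
])

```text
clock: 2.25
eef_pos: [0.6559, -0.1241, 0.0605]
orientation: [-0.69, -0.15, 0.153, 0.691]
contact_force: [-0.2, -0.4, -0.6]
finger_gap: 1.001
```

>>> jog_arm([
  {"travel": [0, 0, 0], "rotation": [0, 0, 0], "fingers": 1},
  {"travel": [0, 0, 0], "rotation": [0, 0, 0], "fingers": 0},
  {"travel": [0, 0, 0], "rotation": [0, 0, 0], "fingers": 0},
  {"travel": [0, 0, 0], "rotation": [0, 0, 0], "fingers": 0},
  {"travel": [0, 0, 0], "rotation": [0, 0, 0], "fingers": 0},
  {"travel": [0, 0, 0], "rotation": [0, 0, 0], "fingers": 0},
  {"travel": [0, 0, 0], "rotation": [0, 0, 0], "fingers": 0},
  {"travel": [0, 0, 0], "rotation": [0, 0, 0], "fingers": 0},
], squeeze=30)

```text
clock: 2.92
eef_pos: [0.6578, -0.1231, 0.0634]
orientation: [0.691, 0.152, -0.152, -0.691]
contact_force: [0.1, 0.7, -0.2]
finger_gap: 0.537
```

Run:
```python
from h import *
ps()
p,d,P,K,T=shot('wrist','c_wrist')
```

```text
t 2.92 tcp [ 0.6578 -0.1231  0.0634] x [0.908 0.42  0.   ] y [ 0. -0. -1.] z [-0.42   0.908 -0.   ] F [ 0.1  0.7 -0.2] gap 0.537 q [-0.24  0.67  1.26 -0.    1.2  -0.67]
```

View pics/c_wrist.png

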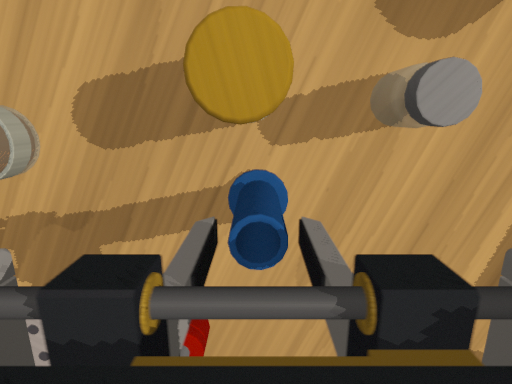

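>>> jog_arm([
  {"travel": [0, 0, 0], "rotation": [0, 0, 0], "fingers": 0},
  {"travel": [0, 0, 0], "rotation": [0, 0, 0], "fingers": 0},
  {"travel": [0, 0, 0], "rotation": [0, 0, 0], "fingers": 0},
  {"travel": [0, 0, 0], "rotation": [0, 0, 0], "fingers": 0},
  {"travel": [0, 0, 0], "rotation": [0, 0, 0], "fingers": 0},
  {"travel": [0, 0, 0], "rotation": [0, 0, 0], "fingers": 0},
  {"travel": [0, 0, 0], "rotation": [0, 0, 0], "fingers": 0},
  {"travel": [0, 0, 0.003], "rotation": [0, 0, 0], "fingers": 0},
], squeeze=30)

```text
clock: 3.63
eef_pos: [0.6573, -0.123, 0.0655]
orientation: [-0.69, -0.151, 0.152, 0.691]
contact_force: [-0.3, 0.2, -2.6]
finger_gap: 0.37
```

>>> jog_arm([
  {"travel": [0, 0, 0.02], "rotation": [0, 0, 0], "fingers": 0},
  {"travel": [0, 0, 0.03], "rotation": [0, 0, 0], "fingers": 0},
  {"travel": [0, 0, 0.03], "rotation": [0, 0, 0], "fingers": 0},
  {"travel": [0, 0, 0.03], "rotation": [0, 0, 0], "fingers": 0},
  {"travel": [0, 0, 0.03], "rotation": [0, 0, 0], "fingers": 0},
  {"travel": [0, 0, 0.03], "rotation": [0, 0, 0], "fingers": 0},
  {"travel": [-0.003, 0.007, 0.02], "rotation": [0, 0, 0], "fingers": 0},
  {"travel": [-0.006, 0.014, 0], "rotation": [0, 0, 0], "fingers": 0},
])

```text
clock: 4.3
eef_pos: [0.6497, -0.1032, 0.2612]
orientation: [0.692, 0.154, -0.149, -0.69]
contact_force: [-0.1, -0.2, -0.8]
finger_gap: 0.374
```

Run:
```python
from h import *
ps()
p,d,P,K,T=shot('wrist','d_wrist')
```

```text
t 4.30 tcp [ 0.6497 -0.1032  0.2612] x [0.908 0.418 0.005] y [ 0.007 -0.002 -1.   ] z [-0.418  0.908 -0.004] F [-0.1 -0.2 -0.8] gap 0.374 q [-0.21  0.51  1.06 -0.    1.57 -0.64]
```

View pics/d_wrist.png

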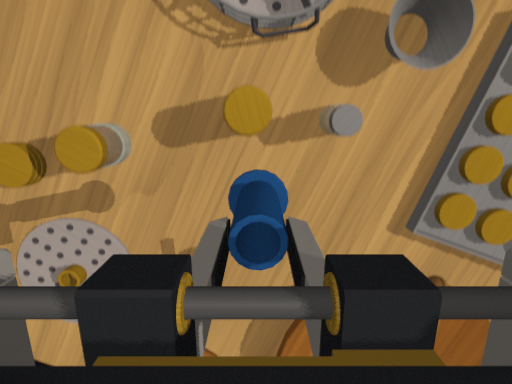

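>>> jog_arm([
  {"travel": [-0.012, 0.033, 0], "rotation": [0, 0, 0], "fingers": 0},
  {"travel": [-0.012, 0.034, 0], "rotation": [0, 0, 0], "fingers": 0},
  {"travel": [-0.012, 0.034, 0], "rotation": [0, 0, 0], "fingers": 0},
  {"travel": [-0.012, 0.034, 0], "rotation": [0, 0, 0], "fingers": 0},
  {"travel": [-0.012, 0.034, 0], "rotation": [0, 0, 0], "fingers": 0},
  {"travel": [-0.012, 0.034, 0], "rotation": [0, 0, 0], "fingers": 0},
  {"travel": [0, 0, 0], "rotation": [0, 0, 0], "fingers": 0},
  {"travel": [0, 0, 0], "rotation": [0, 0, 0], "fingers": 0},
])

```text
clock: 5.02
eef_pos: [0.5762, 0.1022, 0.256]
orientation: [-0.69, -0.153, 0.153, 0.69]
contact_force: [0.8, 0.0, -1.7]
finger_gap: 0.371
```

Run:
```python
from h import *
ps()
p,d,P,K,T=shot('wrist','e_wrist')
c=(.5415,.176)
print('post',tops(P,c,(.13,.17),.03)); print('posttop',tops(P,c,(.152,.17),.03))
r=np.hypot(P[...,0]-c[0],P[...,1]-c[1])
k=(r>.105)&(r<.122)&(P[...,2]>.035)&(P[...,2]<.06);print('wall',circ(P[k][:,:2]),k.sum())
s,R=st(); t=s['eef_pos']
print('sleeve top',tops(P,t[:2],(t[2]+.02,t[2]+.06),.03), t)
p,d,P,K,T=shot('top','e_top')
print('sleeve in top',tops(P,t[:2],(t[2]+.02,t[2]+.06),.03),tops(P,t[:2],(t[2]-.08,t[2]-0.04),.04))
ps()
```

```text
t 5.02 tcp [0.5762 0.1022 0.256 ] x [ 0.907  0.422 -0.001] y [-0.001 -0.    -1.   ] z [-0.422  0.907  0.   ] F [ 0.8  0.  -1.7] gap 0.371 q [ 0.11  0.34  1.31 -0.    1.5  -0.32]
post (np.int64(402), array([0.5411, 0.1769, 0.1548]), 'enc', array([0.5411, 0.1771]), 10.9)
posttop (np.int64(335), array([0.5411, 0.1769, 0.1557]), 'enc', array([0.541 , 0.1771]), 9.9)
wall (array([0.54095522, 0.17715613]), np.float64(0.11294346182614617)) 2556
sleeve top (np.int64(3447), array([0.5748, 0.1051, 0.2931]), 'enc', array([0.5722, 0.1104]), 27.7) [0.57660442 0.10103976 0.25587439]
sleeve in top None None
t 5.12 tcp [0.5768 0.1003 0.2558] x [ 0.908  0.419 -0.001] y [-0.001 -0.    -1.   ] z [-0.419  0.908 -0.   ] F [-1.1 -0.4 -1.2] gap 0.369 q [ 0.11  0.34  1.31 -0.    1.5  -0.32]
```

View pics/e_wrist.png

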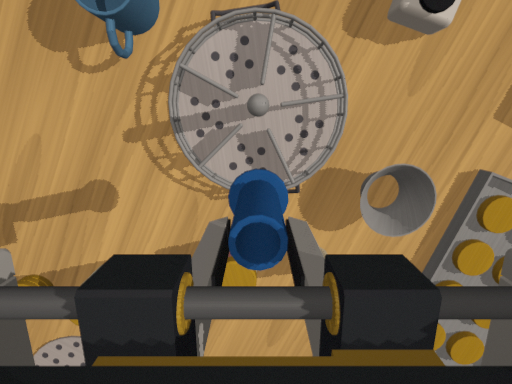

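Run:
```python
from h import *
for i in range(2):
    p,d,P,K,T=shot('wrist')
    hsv=cv2.cvtColor(p,cv2.COLOR_RGB2HSV)
    s,R=st();t=s['eef_pos']
    b=(hsv[...,0]>103)&(hsv[...,0]<130)&(hsv[...,1]>120)
    zt=np.nanpercentile(P[...,2][b&(P[...,2]>.2)],98)
    X=P[b&(P[...,2]>zt-.006)][:,:2]
    cc,r=cv2.minEnclosingCircle((X*1000).astype(np.float32)); print('zt',zt,len(X),X.mean(0),cc,r,'rel',np.array(cc)/1000-t[:2])
    # image-based: outer ellipse of top ring
    k=(b&(P[...,2]>zt-.006)).astype(np.uint8)
    cn,_=cv2.findContours(k,cv2.RETR_EXTERNAL,cv2.CHAIN_APPROX_NONE);cn=max(cn,key=len)
    e=cv2.fitEllipse(cn); print(e, ray(K,T,*e[0],zt), t)
    b2=b&(P[...,2]>t[2]-.07)&(P[...,2]<t[2]-.045); X=P[b2]; print('flange',b2.sum(),X.mean(0) if b2.sum() else 0)
    c=(.5415,.176); print('posttop',tops(P,c,(.152,.17),.03))
    k=((hsv[...,1]<60)&(np.hypot(P[...,0]-.541,P[...,1]-.177)<.02)&(P[...,2]>.12)).astype(np.uint8); m=cv2.moments(k); print(m['m10']/m['m00'],m['m01']/m['m00'])
```

```text
zt 0.29378496137020593 1500 [0.57679925 0.10097196] (577.0279541015625, 100.19337463378906) 17.891977310180664 rel [8.63219439e-05 2.66917339e-04]
((257.6507263183594, 240.4363250732422), (57.05777359008789, 59.6771354675293), 92.9133529663086) [0.57631821 0.10171557 0.29378496] [0.57694163 0.09992646 0.25580306]
flange 1028 [0.57234567 0.11192552 0.19963223]
posttop (np.int64(340), array([0.5411, 0.1769, 0.1557]), 'enc', array([0.5411, 0.177 ]), 10.2)
257.5525672371638 102.0
zt 0.29369776219543375 1513 [0.57682085 0.10060874] (573.6492919921875, 101.45462036132812) 21.701772689819336 rel [-0.00335379  0.00169665]
((257.65362548828125, 240.3568572998047), (57.25804901123047, 59.647247314453125), 93.52029418945312) [0.576419   0.101355   0.29369776] [0.57700309 0.09975797 0.25579153]
flange 1025 [0.5723785  0.11153229 0.19956084]
posttop (np.int64(340), array([0.5411, 0.177 , 0.1557]), 'enc', array([0.5413, 0.1769]), 10.1)
257.479217603912 101.73105134474328
```

>>> jog_arm([
  {"travel": [-0.0088, 0.0189, 0], "rotation": [0, 0, 0], "fingers": 0},
  {"travel": [-0.0088, 0.0189, 0], "rotation": [0, 0, 0], "fingers": 0},
  {"travel": [-0.0088, 0.0189, 0], "rotation": [0, 0, 0], "fingers": 0},
  {"travel": [-0.0088, 0.0189, 0], "rotation": [0, 0, 0], "fingers": 0},
  {"travel": [0, 0, 0], "rotation": [0, 0, 0], "fingers": 0},
  {"travel": [0, 0, 0], "rotation": [0, 0, 0], "fingers": 0},
  {"travel": [0, 0, 0], "rotation": [0, 0, 0], "fingers": 0},
  {"travel": [0, 0, 0], "rotation": [0, 0, 0], "fingers": 0},
])

```text
clock: 5.88
eef_pos: [0.542, 0.1754, 0.256]
orientation: [0.691, 0.151, -0.151, -0.691]
contact_force: [0.1, -0.7, -1.7]
finger_gap: 0.369
```

Run:
```python
from h import *
ps()
for n in('side','top','wrist'):
    p,d,P,K,T=shot(n,'f_'+n)
    if n!='wrist':
        cv2.imwrite(f'pics/f_{n}z.png',cv2.resize(p[60:260,130:330,::-1],None,fx=3,fy=3,interpolation=cv2.INTER_CUBIC))
ps()
```

```text
t 5.88 tcp [0.542  0.1754 0.256 ] x [ 0.908  0.418 -0.   ] y [-0. -0. -1.] z [-0.418  0.908 -0.   ] F [ 0.1 -0.7 -1.7] gap 0.369 q [ 0.25  0.3   1.35 -0.    1.48 -0.18]
t 6.03 tcp [0.5418 0.1758 0.2561] x [ 0.908  0.419 -0.   ] y [-0. -0. -1.] z [-0.419  0.908 -0.   ] F [ 0.5 -0.1 -1.9] gap 0.366 q [ 0.25  0.3   1.35 -0.    1.48 -0.18]
```

View pics/f_sidez.png

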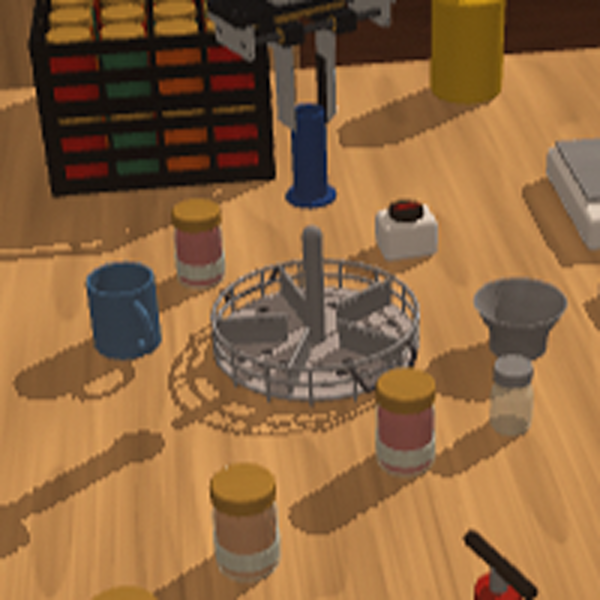

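View pics/f_topz.png

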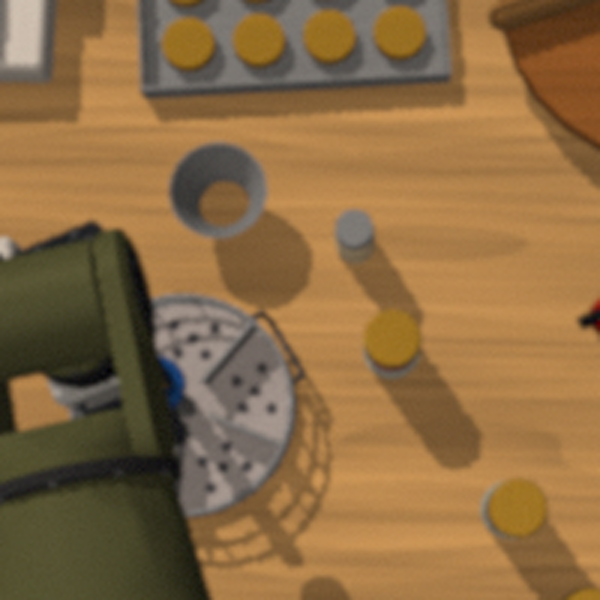

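View pics/f_wrist.png

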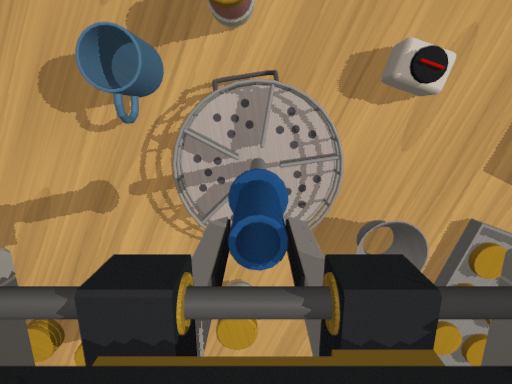

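Run:
```python
from h import *
p,d,P,K,T=shot('side')
hsv=cv2.cvtColor(p,cv2.COLOR_RGB2HSV)
b=(hsv[...,0]>103)&(hsv[...,0]<130)&(hsv[...,1]>120)
r=np.hypot(P[...,0]-.541,P[...,1]-.176)
for nm,mask,bins in(('post',(r<.02),[(.06,.08),(.08,.1),(.1,.12),(.12,.14),(.14,.16)]),('sleeve',b&(r<.04),[(.19,.2),(.205,.22),(.22,.24),(.24,.26),(.26,.28)])):
    for lo,hi in bins:
        k=mask&(P[...,2]>lo)&(P[...,2]<hi)
        if k.sum()<8: continue
        X=P[k]; view=np.array([-.097,-.823]);view/=np.linalg.norm(view); lat=np.array([-view[1],view[0]])
        l=X[:,:2]@lat; f=X[:,:2]@view
        print(nm,lo,k.sum(),'latmid %.4f w %.4f front %.4f'%((l.min()+l.max())/2,np.ptp(l),np.percentile(f,95)),'lat mean %.4f'%l.mean(), np.array([.541,.177])@lat)
ps()
```

```text
post 0.06 35 latmid 0.5167 w 0.0199 front -0.2247 lat mean 0.5174 0.516563018474668
post 0.08 36 latmid 0.5171 w 0.0203 front -0.2254 lat mean 0.5181 0.516563018474668
post 0.1 34 latmid 0.5178 w 0.0201 front -0.2247 lat mean 0.5178 0.516563018474668
post 0.12 39 latmid 0.5186 w 0.0198 front -0.2248 lat mean 0.5185 0.516563018474668
post 0.14 34 latmid 0.5175 w 0.0165 front -0.2243 lat mean 0.5177 0.516563018474668
sleeve 0.19 42 latmid 0.5180 w 0.0503 front -0.2085 lat mean 0.5193 0.516563018474668
sleeve 0.205 11 latmid 0.5184 w 0.0317 front -0.2228 lat mean 0.5200 0.516563018474668
sleeve 0.22 27 latmid 0.5191 w 0.0316 front -0.2213 lat mean 0.5189 0.516563018474668
sleeve 0.24 33 latmid 0.5184 w 0.0333 front -0.2161 lat mean 0.5154 0.516563018474668
sleeve 0.26 54 latmid 0.5174 w 0.0312 front -0.2172 lat mean 0.5182 0.516563018474668
t 6.08 tcp [0.5418 0.1759 0.2561] x [ 0.908  0.419 -0.   ] y [-0. -0. -1.] z [-0.419  0.908 -0.   ] F [-0.4 -0.7 -1.6] gap 0.371 q [ 0.25  0.3   1.35 -0.    1.48 -0.18]
```

>>> jog_arm([
  {"travel": [0, 0, -0.01], "rotation": [0, 0, 0], "fingers": 0},
  {"travel": [0, 0, -0.012], "rotation": [0, 0, 0], "fingers": 0},
  {"travel": [0, 0, -0.008], "rotation": [0, 0, 0], "fingers": 0},
  {"travel": [0, 0, -0.004], "rotation": [0, 0, 0], "fingers": 0},
  {"travel": [0, 0, -0.004], "rotation": [0, 0, 0], "fingers": 0},
  {"travel": [0, 0, -0.004], "rotation": [0, 0, 0], "fingers": 0},
  {"travel": [0, 0, -0.004], "rotation": [0, 0, 0], "fingers": 0},
  {"travel": [0, 0, 0], "rotation": [0, 0, 0], "fingers": 0},
])

```text
clock: 6.75
eef_pos: [0.5414, 0.1764, 0.2095]
orientation: [0.691, 0.152, -0.152, -0.691]
contact_force: [-0.2, -0.0, -1.8]
finger_gap: 0.368
```

>>> jog_arm([
  {"travel": [0, 0, -0.005], "rotation": [0, 0, 0], "fingers": 0},
  {"travel": [0, 0, -0.005], "rotation": [0, 0, 0], "fingers": 0},
  {"travel": [0, 0, -0.005], "rotation": [0, 0, 0], "fingers": 0},
  {"travel": [0, 0, -0.005], "rotation": [0, 0, 0], "fingers": 0},
  {"travel": [0, 0, -0.005], "rotation": [0, 0, 0], "fingers": 0},
  {"travel": [0, 0, -0.005], "rotation": [0, 0, 0], "fingers": 0},
  {"travel": [0, 0, -0.005], "rotation": [0, 0, 0], "fingers": 0},
  {"travel": [0, 0, 0], "rotation": [0, 0, 0], "fingers": 0},
])

```text
clock: 7.42
eef_pos: [0.5411, 0.1764, 0.1739]
orientation: [0.691, 0.151, -0.152, -0.691]
contact_force: [0.3, -0.3, -2.2]
finger_gap: 0.37
```

>>> jog_arm([
  {"travel": [0, 0, -0.012], "rotation": [0, 0, 0], "fingers": 0},
  {"travel": [0, 0, -0.014], "rotation": [0, 0, 0], "fingers": 0},
  {"travel": [0, 0, -0.014], "rotation": [0, 0, 0], "fingers": 0},
  {"travel": [0, 0, -0.014], "rotation": [0, 0, 0], "fingers": 0},
  {"travel": [0, 0, -0.014], "rotation": [0, 0, 0], "fingers": 0},
  {"travel": [0, 0, -0.01], "rotation": [0, 0, 0], "fingers": 0},
  {"travel": [0, 0, -0.008], "rotation": [0, 0, 0], "fingers": 0},
  {"travel": [0, 0, -0.003], "rotation": [0, 0, 0], "fingers": 0},
])

```text
clock: 8.08
eef_pos: [0.5412, 0.1764, 0.0852]
orientation: [0.691, 0.151, -0.152, -0.691]
contact_force: [0.4, -0.9, -2.2]
finger_gap: 0.371
```

>>> jog_arm([
  {"travel": [0, 0, -0.002], "rotation": [0, 0, 0], "fingers": 0},
  {"travel": [0, 0, -0.002], "rotation": [0, 0, 0], "fingers": 0},
  {"travel": [0, 0, -0.002], "rotation": [0, 0, 0], "fingers": 0},
  {"travel": [0, 0, -0.001], "rotation": [0, 0, 0], "fingers": 0},
  {"travel": [0, 0, -0.001], "rotation": [0, 0, 0], "fingers": 0},
  {"travel": [0, 0, 0], "rotation": [0, 0, 0], "fingers": 0},
  {"travel": [0, 0, 0], "rotation": [0, 0, 0], "fingers": 0},
  {"travel": [0, 0, 0], "rotation": [0, 0, 0], "fingers": 0},
])

```text
clock: 8.75
eef_pos: [0.5416, 0.1765, 0.0783]
orientation: [0.691, 0.152, -0.152, -0.691]
contact_force: [0.2, -0.3, -1.9]
finger_gap: 0.373
```

>>> jog_arm([
  {"travel": [0, 0, -0.001], "rotation": [0, 0, 0], "fingers": 0},
  {"travel": [0, 0, -0.001], "rotation": [0, 0, 0], "fingers": 0},
  {"travel": [0, 0, 0], "rotation": [0, 0, 0], "fingers": 0},
  {"travel": [0, 0, 0], "rotation": [0, 0, 0], "fingers": 0.7},
  {"travel": [0, 0, 0], "rotation": [0, 0, 0], "fingers": 0.7},
  {"travel": [0, 0, 0], "rotation": [0, 0, 0], "fingers": 0.7},
  {"travel": [0, 0, 0], "rotation": [0, 0, 0], "fingers": 0.7},
  {"travel": [0, 0, 0], "rotation": [0, 0, 0], "fingers": 0.7},
])

```text
clock: 9.42
eef_pos: [0.5415, 0.1765, 0.076]
orientation: [0.691, 0.152, -0.152, -0.691]
contact_force: [-0.1, 0.0, -0.6]
finger_gap: 0.678
```

>>> jog_arm([
  {"travel": [0, 0, 0.01], "rotation": [0, 0, 0], "fingers": 0.7},
  {"travel": [0, 0, 0.03], "rotation": [0, 0, 0], "fingers": 0.9},
  {"travel": [0, 0, 0.035], "rotation": [0, 0, 0], "fingers": 1},
  {"travel": [0, 0, 0.035], "rotation": [0, 0, 0], "fingers": 1},
  {"travel": [-0.01, 0.015, 0.025], "rotation": [0, 0, 0], "fingers": 1},
  {"travel": [-0.02, 0.03, 0], "rotation": [0, 0, 0], "fingers": 1},
  {"travel": [-0.02, 0.03, 0], "rotation": [0, 0, 0], "fingers": 1},
  {"travel": [-0.01, 0.02, 0], "rotation": [0, 0, 0], "fingers": 1},
])

```text
clock: 10.08
eef_pos: [0.4799, 0.2733, 0.2126]
orientation: [-0.69, -0.153, 0.152, 0.691]
contact_force: [-0.1, -0.5, 0.3]
finger_gap: 0.999
```

Run:
```python
from h import *
ps()
p,d,P,K,T=shot('wrist','g_wrist')
print('C wrist',tops(P,(.42,.357),(.085,.105),.04))
p,d,P,K,T=shot('side','g_side')
cv2.imwrite(f'pics/g_sidez.png',cv2.resize(p[60:260,130:330,::-1],None,fx=3,fy=3,interpolation=cv2.INTER_CUBIC))
```

```text
t 10.08 tcp [0.4799 0.2733 0.2126] x [0.907 0.42  0.001] y [ 0.001  0.001 -1.   ] z [-0.42   0.907  0.   ] F [-0.1 -0.5  0.3] gap 0.999 q [0.45 0.28 1.48 0.   1.38 0.02]
C wrist (np.int64(2797), array([0.4191, 0.3594, 0.0952]), 'enc', array([0.4192, 0.3591]), 29.4)
```

View pics/g_sidez.png

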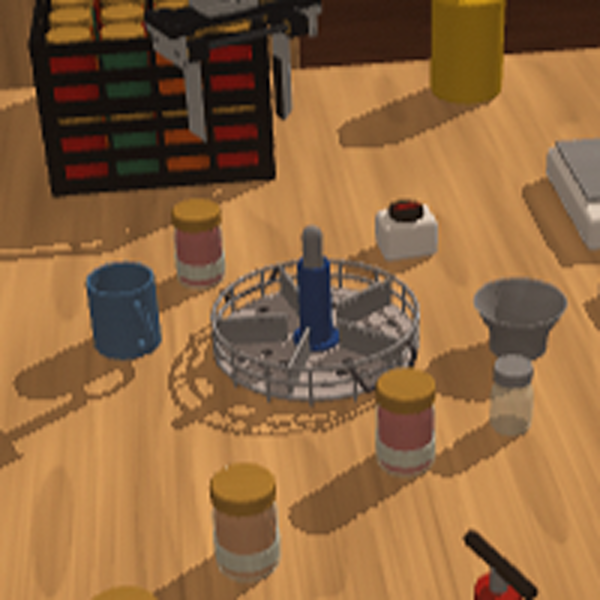

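View pics/g_wrist.png

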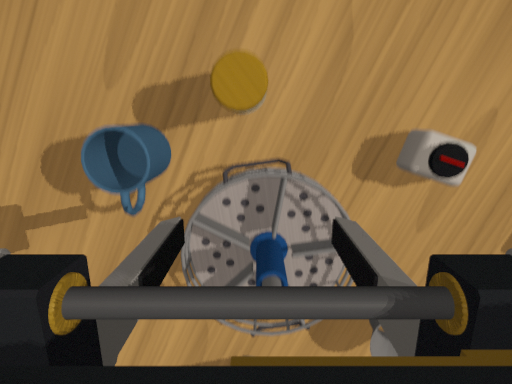

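Run:
```python
from h import *
d=np.load('a_top_d.npy');K,T=cam('top');P=cloud(d,K,T)
k=(P[...,1]>.42)&(P[...,1]<.8)&(P[...,0]>.15)&(P[...,0]<.6)&(P[...,2]>.04); X=P[k];print(X.min(0),X.max(0))
```

```text
[0.22678427 0.6047337  0.04003918] [0.53298758 0.71988432 0.22548967]
```

>>> jog_arm([
  {"travel": [-0.016, 0.022, 0], "rotation": [0, 0, 0], "fingers": 1},
  {"travel": [-0.016, 0.022, 0], "rotation": [0, 0, 0], "fingers": 1},
  {"travel": [-0.016, 0.022, 0], "rotation": [0, 0, 0], "fingers": 1},
  {"travel": [-0.0144, 0.0213, 0], "rotation": [0, 0, 0], "fingers": 1},
  {"travel": [0, 0, -0.015], "rotation": [0, 0, 0], "fingers": 1},
  {"travel": [0, 0, -0.015], "rotation": [0, 0, 0], "fingers": 1},
  {"travel": [0, 0, -0.005], "rotation": [0, 0, 0], "fingers": 1},
  {"travel": [0, 0, 0], "rotation": [0, 0, 0], "fingers": 1},
])

```text
clock: 10.85
eef_pos: [0.4192, 0.358, 0.1754]
orientation: [0.691, 0.151, -0.152, -0.69]
contact_force: [-0.0, -0.1, 1.8]
finger_gap: 1.0
```

Run:
```python
from h import *
ps()
p,d,P,K,T=shot('wrist','h_wrist')
print('C wrist',tops(P,(.42,.357),(.085,.105),.04))
ps()
```

```text
t 10.85 tcp [0.4192 0.358  0.1754] x [ 0.908  0.419 -0.002] y [-0.002 -0.001 -1.   ] z [-0.419  0.908 -0.   ] F [-0.  -0.1  1.8] gap 1.000 q [ 0.64  0.31  1.53 -0.    1.3   0.21]
C wrist (np.int64(2817), array([0.4186, 0.3607, 0.095 ]), 'enc', array([0.419 , 0.3593]), 29.5)
t 10.90 tcp [0.4195 0.3582 0.1764] x [ 0.908  0.419 -0.   ] y [-0. -0. -1.] z [-0.419  0.908 -0.   ] F [-0.2 -0.7  0. ] gap 1.000 q [ 0.64  0.31  1.53 -0.    1.3   0.21]
```

View pics/h_wrist.png

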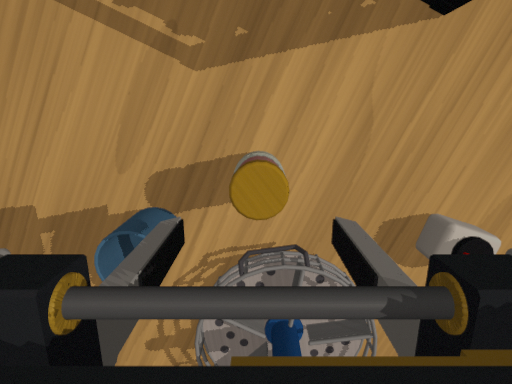

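>>> jog_arm([
  {"travel": [0, 0, -0.015], "rotation": [0, 0, 0], "fingers": 1},
  {"travel": [0, 0, -0.025], "rotation": [0, 0, 0], "fingers": 1},
  {"travel": [0, 0, -0.025], "rotation": [0, 0, 0], "fingers": 1},
  {"travel": [0, 0, -0.025], "rotation": [0, 0, 0], "fingers": 1},
  {"travel": [0, 0, -0.02], "rotation": [0, 0, 0], "fingers": 1},
  {"travel": [0, 0, -0.01], "rotation": [0, 0, 0], "fingers": 1},
  {"travel": [0, 0, 0], "rotation": [0, 0, 0], "fingers": 0.9},
  {"travel": [0, 0, 0], "rotation": [0, 0, 0], "fingers": 0.8},
], squeeze=25)

```text
clock: 11.57
eef_pos: [0.4198, 0.3589, 0.0573]
orientation: [-0.69, -0.152, 0.151, 0.691]
contact_force: [-0.3, -0.3, 0.5]
finger_gap: 0.895
```

>>> jog_arm([
  {"travel": [0, 0, 0], "rotation": [0, 0, 0], "fingers": 0},
  {"travel": [0, 0, 0], "rotation": [0, 0, 0], "fingers": 0},
  {"travel": [0, 0, 0], "rotation": [0, 0, 0], "fingers": 0},
  {"travel": [0, 0, 0], "rotation": [0, 0, 0], "fingers": 0},
  {"travel": [0, 0, 0], "rotation": [0, 0, 0], "fingers": 0},
  {"travel": [0, 0, 0], "rotation": [0, 0, 0], "fingers": 0},
  {"travel": [0, 0, 0], "rotation": [0, 0, 0], "fingers": 0},
  {"travel": [0, 0, 0], "rotation": [0, 0, 0], "fingers": 0},
])

```text
clock: 12.23
eef_pos: [0.4195, 0.3591, 0.057]
orientation: [-0.69, -0.152, 0.151, 0.691]
contact_force: [0.0, 0.3, 6.1]
finger_gap: 0.636
```

>>> jog_arm([
  {"travel": [0, 0, 0.005], "rotation": [0, 0, 0], "fingers": 0},
  {"travel": [0, 0, 0.02], "rotation": [0, 0, 0], "fingers": 0},
  {"travel": [0, 0, 0.03], "rotation": [0, 0, 0], "fingers": 0},
  {"travel": [0, 0, 0.03], "rotation": [0, 0, 0], "fingers": 0},
  {"travel": [0, 0, 0.02], "rotation": [0, 0, 0], "fingers": 0},
  {"travel": [0, 0, 0], "rotation": [0, 0, 0], "fingers": 0},
  {"travel": [0, 0, 0], "rotation": [0, 0, 0], "fingers": 0},
  {"travel": [0, 0, 0], "rotation": [0, 0, 0], "fingers": 0},
])

```text
clock: 12.9
eef_pos: [0.4185, 0.3583, 0.1594]
orientation: [0.691, 0.151, -0.153, -0.69]
contact_force: [-1.1, 0.0, -3.8]
finger_gap: 0.633
```

Run:
```python
from h import *
ps()
p,d,P,K,T=shot('wrist','i_wrist')
p,d,P,K,T=shot('side','i_side')
ps()
```

```text
t 12.90 tcp [0.4185 0.3583 0.1594] x [ 0.908  0.42  -0.003] y [-0.002 -0.002 -1.   ] z [-0.42   0.908 -0.001] F [-1.1  0.  -3.8] gap 0.633 q [ 0.64  0.33  1.55 -0.    1.27  0.21]
t 13.00 tcp [0.4185 0.3583 0.1593] x [ 0.908  0.42  -0.003] y [-0.002 -0.002 -1.   ] z [-0.42   0.908 -0.001] F [ 0.3 -0.  -3. ] gap 0.632 q [0.64 0.33 1.55 0.   1.27 0.21]
```

View pics/i_wrist.png

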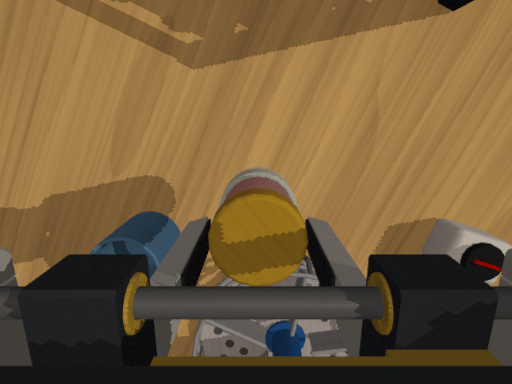

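View pics/i_side.png

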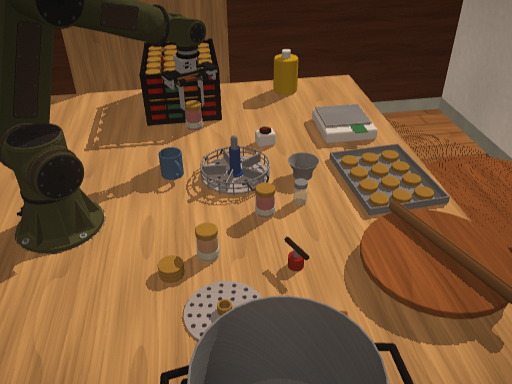

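>>> jog_arm([
  {"travel": [0.009, -0.019, 0], "rotation": [0, 0, 0], "fingers": 0},
  {"travel": [0.013, -0.027, 0], "rotation": [0, 0, 0], "fingers": 0},
  {"travel": [0.014, -0.03, 0], "rotation": [0, 0, 0], "fingers": 0},
  {"travel": [0.014, -0.03, 0], "rotation": [0, 0, 0], "fingers": 0},
  {"travel": [0.0095, -0.02, 0], "rotation": [0, 0, 0], "fingers": 0},
  {"travel": [0.005, -0.0094, 0], "rotation": [0, 0, 0], "fingers": 0},
  {"travel": [0, 0, 0], "rotation": [0, 0, 0], "fingers": 0},
  {"travel": [0, 0, 0], "rotation": [0, 0, 0], "fingers": 0},
])

```text
clock: 13.67
eef_pos: [0.4834, 0.2235, 0.1604]
orientation: [-0.691, -0.151, 0.152, 0.691]
contact_force: [-0.4, 0.8, -3.0]
finger_gap: 0.635
```

Run:
```python
from h import *
ps()
p,d,P,K,T=shot('wrist','j_wrist')
p,d,P,K,T=shot('side','j_side')
cv2.imwrite(f'pics/j_sidez.png',cv2.resize(p[60:260,130:330,::-1],None,fx=3,fy=3,interpolation=cv2.INTER_CUBIC))
ps()
```

```text
t 13.67 tcp [0.4834 0.2235 0.1604] x [ 0.908  0.419 -0.001] y [-0.001 -0.    -1.   ] z [-0.419  0.908  0.   ] F [-0.4  0.8 -3. ] gap 0.635 q [ 0.36  0.28  1.6   0.    1.26 -0.07]
t 13.77 tcp [0.4831 0.2243 0.1607] x [ 0.907  0.42  -0.001] y [-0.001 -0.    -1.   ] z [-0.42   0.907  0.   ] F [ 0.2  0.  -2.5] gap 0.631 q [ 0.37  0.28  1.6   0.    1.26 -0.07]
```

View pics/j_wrist.png

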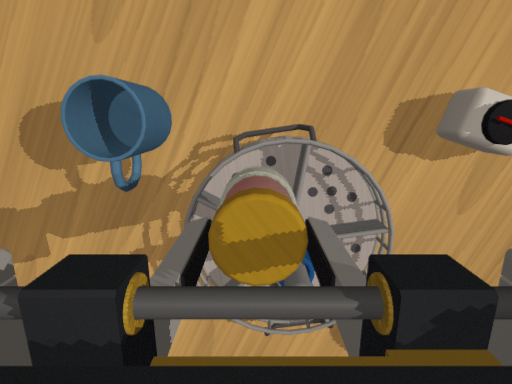

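View pics/j_sidez.png

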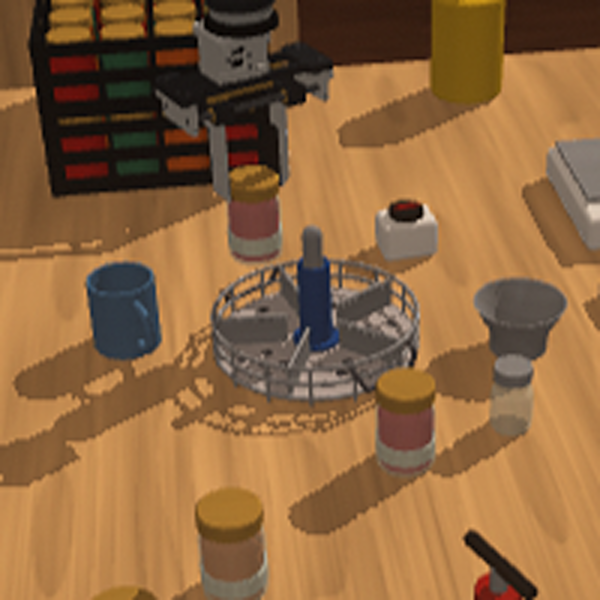

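>>> jog_arm([
  {"travel": [0, 0, -0.01], "rotation": [0, 0, 0], "fingers": 0},
  {"travel": [0, 0, -0.015], "rotation": [0, 0, 0], "fingers": 0},
  {"travel": [0, 0, -0.015], "rotation": [0, 0, 0], "fingers": 0},
  {"travel": [0, 0, -0.015], "rotation": [0, 0, 0], "fingers": 0},
  {"travel": [0, 0, -0.012], "rotation": [0, 0, 0], "fingers": 0},
  {"travel": [0, 0, -0.008], "rotation": [0, 0, 0], "fingers": 0},
  {"travel": [0, 0, -0.004], "rotation": [0, 0, 0], "fingers": 0},
  {"travel": [0, 0, -0.002], "rotation": [0, 0, 0], "fingers": 0},
])

```text
clock: 14.43
eef_pos: [0.4832, 0.2237, 0.0795]
orientation: [0.691, 0.152, -0.152, -0.691]
contact_force: [0.2, -0.2, -2.6]
finger_gap: 0.636
```

>>> jog_arm([
  {"travel": [0, 0, -0.0015], "rotation": [0, 0, 0], "fingers": 0},
  {"travel": [0, 0, -0.0015], "rotation": [0, 0, 0], "fingers": 0},
  {"travel": [0, 0, -0.0015], "rotation": [0, 0, 0], "fingers": 0},
  {"travel": [0, 0, -0.0015], "rotation": [0, 0, 0], "fingers": 0},
  {"travel": [0, 0, -0.0015], "rotation": [0, 0, 0], "fingers": 0},
  {"travel": [0, 0, 0], "rotation": [0, 0, 0], "fingers": 0},
  {"travel": [0, 0, 0], "rotation": [0, 0, 0], "fingers": 0},
  {"travel": [0, 0, 0], "rotation": [0, 0, 0], "fingers": 0},
])

```text
clock: 15.1
eef_pos: [0.4837, 0.2234, 0.0727]
orientation: [-0.691, -0.152, 0.152, 0.691]
contact_force: [-0.2, 0.8, -3.1]
finger_gap: 0.636
```

>>> jog_arm([
  {"travel": [0, 0, -0.0007], "rotation": [0, 0, 0], "fingers": 0},
  {"travel": [0, 0, -0.0007], "rotation": [0, 0, 0], "fingers": 0},
  {"travel": [0, 0, -0.0007], "rotation": [0, 0, 0], "fingers": 0},
  {"travel": [0, 0, -0.0005], "rotation": [0, 0, 0], "fingers": 0},
  {"travel": [0, 0, 0], "rotation": [0, 0, 0], "fingers": 0},
  {"travel": [0, 0, 0], "rotation": [0, 0, 0], "fingers": 0},
  {"travel": [0, 0, 0], "rotation": [0, 0, 0], "fingers": 0},
  {"travel": [0, 0, 0], "rotation": [0, 0, 0], "fingers": 0},
])

```text
clock: 15.77
eef_pos: [0.4837, 0.2238, 0.0711]
orientation: [-0.69, -0.152, 0.152, 0.691]
contact_force: [-6.0, 0.9, 9.4]
finger_gap: 0.634
```

>>> jog_arm([
  {"travel": [0, 0, 0], "rotation": [0, 0, 0], "fingers": 0.7},
  {"travel": [0, 0, 0], "rotation": [0, 0, 0], "fingers": 0.75},
  {"travel": [0, 0, 0], "rotation": [0, 0, 0], "fingers": 0.8},
  {"travel": [0, 0, 0], "rotation": [0, 0, 0], "fingers": 0.8},
  {"travel": [0, 0, 0.01], "rotation": [0, 0, 0], "fingers": 0.8},
  {"travel": [0, 0, 0.03], "rotation": [0, 0, 0], "fingers": 0.8},
  {"travel": [0, 0, 0.035], "rotation": [0, 0, 0], "fingers": 0.9},
  {"travel": [0, 0, 0.035], "rotation": [0, 0, 0], "fingers": 1},
])

```text
clock: 16.43
eef_pos: [0.4833, 0.2232, 0.1819]
orientation: [0.691, 0.152, -0.152, -0.691]
contact_force: [0.9, -1.0, -0.4]
finger_gap: 0.908
```

>>> jog_arm([
  {"travel": [0.01, -0.01, 0.02], "rotation": [0, 0, 0], "fingers": 1},
  {"travel": [0.016, -0.035, 0], "rotation": [0, 0, 0], "fingers": 1},
  {"travel": [0.016, -0.035, 0], "rotation": [0, 0, 0], "fingers": 1},
  {"travel": [0.016, -0.035, 0], "rotation": [0, 0, 0], "fingers": 1},
  {"travel": [0.016, -0.035, 0], "rotation": [0, 0, 0], "fingers": 1},
  {"travel": [0.016, -0.035, 0], "rotation": [0, 0, 0], "fingers": 1},
  {"travel": [0.012, -0.02, 0], "rotation": [0, 0, 0], "fingers": 1},
  {"travel": [0, 0, 0], "rotation": [0, 0, 0], "fingers": 1},
])

```text
clock: 17.1
eef_pos: [0.5869, 0.0145, 0.2004]
orientation: [0.691, 0.151, -0.15, -0.691]
contact_force: [0.4, 0.2, 0.3]
finger_gap: 1.0
```

Run:
```python
from h import *
ps()
p,d,P,K,T=shot('wrist','k_wrist')
p,d,P,K,T=shot('top','k_top')
print('A',tops(P,(.608,-.039),(.085,.105),.04))
for z in(1,):
    k=(P[...,2]>.085)&(P[...,2]<.105)&(P[...,1]<-.08)&(P[...,1]>-.3)&(P[...,0]>.3)&(P[...,0]<.55); X=P[k]; print('B',k.sum(),X.mean(0))
print('C',tops(P,(.484,.224),(.1,.12),.04), 'sleeve',tops(P,(.541,.177),(.105,.12),.03),'hub',tops(P,(.452,-.399),(.02,.035),.03))
p,d,P,K,T=shot('side','k_side')
ps()
```

```text
t 17.10 tcp [0.5869 0.0145 0.2004] x [ 0.909  0.416 -0.   ] y [ 0.    -0.001 -1.   ] z [-0.416  0.909 -0.001] F [0.4 0.2 0.3] gap 1.000 q [-0.04  0.37  1.39 -0.    1.38 -0.47]
A (np.int64(128), array([ 0.606 , -0.0531,  0.0945]), 'enc', array([ 0.6072, -0.0493]), 26.6)
B 308 [ 0.42642178 -0.19979961  0.09480818]
C (np.int64(319), array([0.4829, 0.2241, 0.1084]), 'enc', array([0.4836, 0.2251]), 29.8) sleeve (np.int64(54), array([0.5387, 0.1719, 0.113 ]), 'enc', array([0.5417, 0.1765]), 17.5) hub (np.int64(55), array([ 0.4528, -0.3989,  0.0253]), 'enc', array([ 0.4528, -0.3991]), 17.7)
t 17.25 tcp [0.5854 0.0187 0.2004] x [0.908 0.419 0.   ] y [ 0.  0. -1.] z [-0.419  0.908  0.   ] F [-1.1  0.2  0.5] gap 0.999 q [-0.03  0.37  1.39  0.    1.38 -0.46]
```

View pics/k_wrist.png

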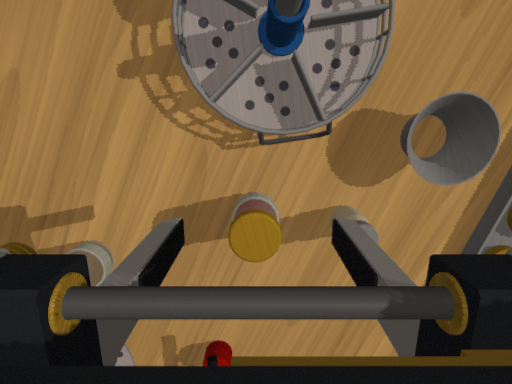

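View pics/k_top.png

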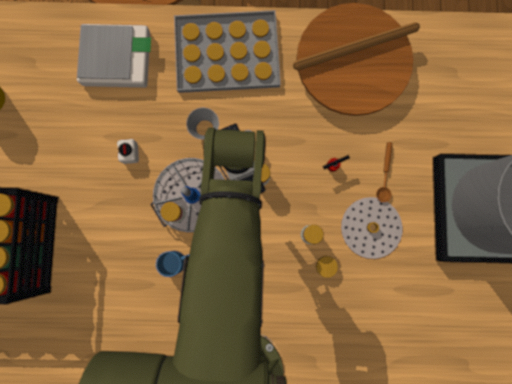

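>>> jog_arm([
  {"travel": [0.011, -0.029, 0], "rotation": [0, 0, 0], "fingers": 1},
  {"travel": [0.011, -0.0293, 0], "rotation": [0, 0, 0], "fingers": 1},
  {"travel": [0, 0, -0.015], "rotation": [0, 0, 0], "fingers": 1},
  {"travel": [0, 0, -0.015], "rotation": [0, 0, 0], "fingers": 1},
  {"travel": [0, 0, -0.01], "rotation": [0, 0, 0], "fingers": 1},
  {"travel": [0, 0, 0], "rotation": [0, 0, 0], "fingers": 1},
  {"travel": [0, 0, 0], "rotation": [0, 0, 0], "fingers": 1},
  {"travel": [0, 0, 0], "rotation": [0, 0, 0], "fingers": 1},
])

```text
clock: 17.92
eef_pos: [0.6079, -0.0392, 0.1612]
orientation: [0.691, 0.153, -0.152, -0.69]
contact_force: [-0.2, 0.3, 0.6]
finger_gap: 1.001
```

Run:
```python
from h import *
ps()
p,d,P,K,T=shot('wrist','l_wrist')
print('A',tops(P,(.608,-.039),(.085,.105),.04))
```

```text
t 17.92 tcp [ 0.6079 -0.0392  0.1612] x [0.907 0.42  0.001] y [ 0.001 -0.    -1.   ] z [-0.42   0.907 -0.001] F [-0.2  0.3  0.6] gap 1.001 q [-0.12  0.45  1.37  0.    1.32 -0.56]
A (np.int64(3083), array([ 0.607 , -0.038 ,  0.0949]), 'enc', array([ 0.6075, -0.0396]), 29.5)
```

View pics/l_wrist.png

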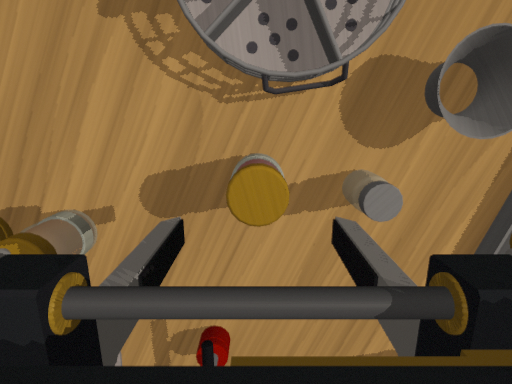

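>>> jog_arm([
  {"travel": [0, 0, -0.015], "rotation": [0, 0, 0], "fingers": 1},
  {"travel": [0, 0, -0.025], "rotation": [0, 0, 0], "fingers": 1},
  {"travel": [0, 0, -0.025], "rotation": [0, 0, 0], "fingers": 1},
  {"travel": [0, 0, -0.02], "rotation": [0, 0, 0], "fingers": 1},
  {"travel": [0, 0, -0.013], "rotation": [0, 0, 0], "fingers": 1},
  {"travel": [0, 0, -0.0066], "rotation": [0, 0, 0], "fingers": 1},
  {"travel": [0, 0, 0], "rotation": [0, 0, 0], "fingers": 0.9},
  {"travel": [0, 0, 0], "rotation": [0, 0, 0], "fingers": 0.8},
], squeeze=25)

```text
clock: 18.63
eef_pos: [0.6082, -0.0399, 0.0565]
orientation: [0.691, 0.152, -0.151, -0.69]
contact_force: [0.1, 0.4, 0.6]
finger_gap: 0.889
```

>>> jog_arm([
  {"travel": [0, 0, 0], "rotation": [0, 0, 0], "fingers": 0},
  {"travel": [0, 0, 0], "rotation": [0, 0, 0], "fingers": 0},
  {"travel": [0, 0, 0], "rotation": [0, 0, 0], "fingers": 0},
  {"travel": [0, 0, 0], "rotation": [0, 0, 0], "fingers": 0},
  {"travel": [0, 0, 0], "rotation": [0, 0, 0], "fingers": 0},
  {"travel": [0, 0, 0], "rotation": [0, 0, 0], "fingers": 0},
  {"travel": [0, 0, 0], "rotation": [0, 0, 0], "fingers": 0},
  {"travel": [0, 0, 0], "rotation": [0, 0, 0], "fingers": 0},
])

```text
clock: 19.3
eef_pos: [0.608, -0.04, 0.0561]
orientation: [0.691, 0.152, -0.152, -0.69]
contact_force: [0.3, 0.9, 5.5]
finger_gap: 0.631
```

>>> jog_arm([
  {"travel": [0, 0, 0.005], "rotation": [0, 0, 0], "fingers": 0},
  {"travel": [0, 0, 0.02], "rotation": [0, 0, 0], "fingers": 0},
  {"travel": [0, 0, 0.03], "rotation": [0, 0, 0], "fingers": 0},
  {"travel": [0, 0, 0.03], "rotation": [0, 0, 0], "fingers": 0},
  {"travel": [0, 0, 0.02], "rotation": [0, 0, 0], "fingers": 0},
  {"travel": [0, 0, 0], "rotation": [0, 0, 0], "fingers": 0},
  {"travel": [0, 0, 0], "rotation": [0, 0, 0], "fingers": 0},
  {"travel": [0, 0, 0], "rotation": [0, 0, 0], "fingers": 0},
])

```text
clock: 19.97
eef_pos: [0.6068, -0.0398, 0.1585]
orientation: [-0.69, -0.151, 0.153, 0.691]
contact_force: [-0.0, -0.1, -3.5]
finger_gap: 0.633
```

Run:
```python
from h import *
ps()
p,d,P,K,T=shot('wrist','m_wrist')
```

```text
t 19.97 tcp [ 0.6068 -0.0398  0.1585] x [ 0.908  0.419 -0.002] y [-0.003  0.    -1.   ] z [-0.419  0.908  0.001] F [-0.  -0.1 -3.5] gap 0.633 q [-0.13  0.45  1.38  0.    1.32 -0.56]
```

View pics/m_wrist.png

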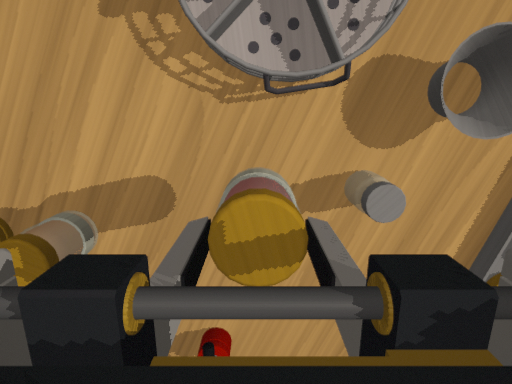

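>>> jog_arm([
  {"travel": [0.001, 0.02, 0], "rotation": [0, 0, 0], "fingers": 0},
  {"travel": [0.001, 0.036, 0], "rotation": [0, 0, 0], "fingers": 0},
  {"travel": [0.001, 0.038, 0], "rotation": [0, 0, 0], "fingers": 0},
  {"travel": [0.001, 0.038, 0], "rotation": [0, 0, 0], "fingers": 0},
  {"travel": [0.001, 0.038, 0], "rotation": [0, 0, 0], "fingers": 0},
  {"travel": [0.0014, 0.03, 0], "rotation": [0, 0, 0], "fingers": 0},
  {"travel": [0.001, 0.0128, 0], "rotation": [0, 0, 0], "fingers": 0},
  {"travel": [0, 0, 0], "rotation": [0, 0, 0], "fingers": 0},
])

```text
clock: 20.68
eef_pos: [0.6142, 0.1754, 0.1586]
orientation: [-0.69, -0.152, 0.154, 0.69]
contact_force: [-0.4, 1.3, -2.8]
finger_gap: 0.63
```

>>> jog_arm([
  {"travel": [0, 0, 0], "rotation": [0, 0, 0], "fingers": 0},
  {"travel": [0, 0, 0], "rotation": [0, 0, 0], "fingers": 0},
  {"travel": [0, 0, -0.01], "rotation": [0, 0, 0], "fingers": 0},
  {"travel": [0, 0, -0.01], "rotation": [0, 0, 0], "fingers": 0},
  {"travel": [0, 0, -0.005], "rotation": [0, 0, 0], "fingers": 0},
  {"travel": [0, 0, 0], "rotation": [0, 0, 0], "fingers": 0},
  {"travel": [0, 0, 0], "rotation": [0, 0, 0], "fingers": 0},
  {"travel": [0, 0, 0], "rotation": [0, 0, 0], "fingers": 0},
])

```text
clock: 21.35
eef_pos: [0.6152, 0.1728, 0.1357]
orientation: [0.691, 0.152, -0.152, -0.691]
contact_force: [-1.0, -0.3, -2.3]
finger_gap: 0.635
```

Run:
```python
from h import *
ps()
p,d,P,K,T=shot('wrist','n_wrist')
p,d,P,K,T=shot('side','n_side')
cv2.imwrite(f'pics/n_sidez.png',cv2.resize(p[60:260,130:330,::-1],None,fx=3,fy=3,interpolation=cv2.INTER_CUBIC))
```

```text
t 21.35 tcp [0.6152 0.1728 0.1357] x [0.908 0.419 0.   ] y [ 0.  0. -1.] z [-0.419  0.908 -0.   ] F [-1.  -0.3 -2.3] gap 0.635 q [ 0.22  0.54  1.3  -0.    1.3  -0.22]
```

View pics/n_sidez.png

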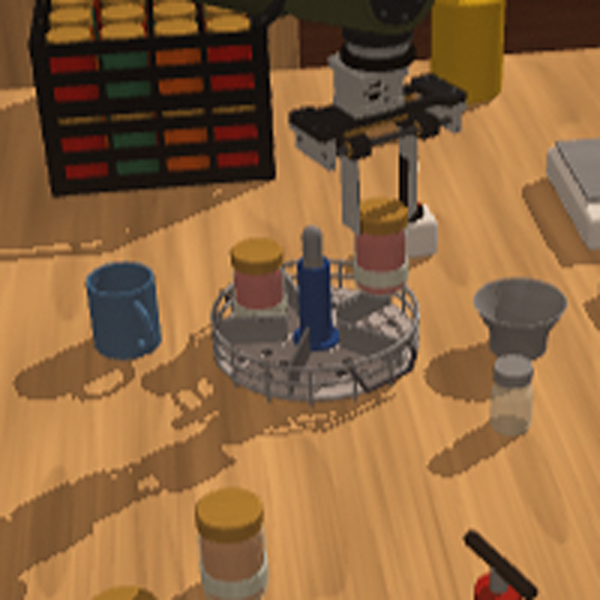

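View pics/n_wrist.png

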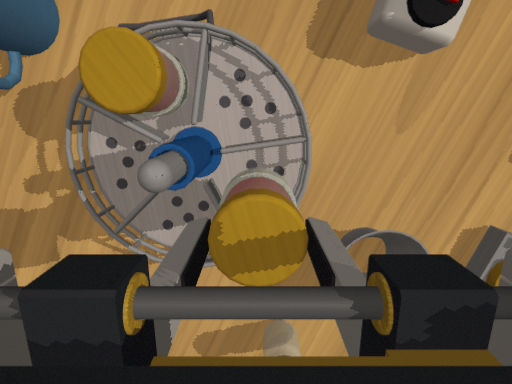

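>>> jog_arm([
  {"travel": [0, 0, -0.01], "rotation": [0, 0, 0], "fingers": 0},
  {"travel": [0, 0, -0.015], "rotation": [0, 0, 0], "fingers": 0},
  {"travel": [0, 0, -0.015], "rotation": [0, 0, 0], "fingers": 0},
  {"travel": [0, 0, -0.009], "rotation": [0, 0, 0], "fingers": 0},
  {"travel": [0, 0, -0.005], "rotation": [0, 0, 0], "fingers": 0},
  {"travel": [0, 0, -0.003], "rotation": [0, 0, 0], "fingers": 0},
  {"travel": [0, 0, -0.002], "rotation": [0, 0, 0], "fingers": 0},
  {"travel": [0, 0, 0], "rotation": [0, 0, 0], "fingers": 0},
])

```text
clock: 22.12
eef_pos: [0.6152, 0.1729, 0.0766]
orientation: [-0.691, -0.152, 0.152, 0.691]
contact_force: [-0.6, 0.1, -2.2]
finger_gap: 0.633
```

>>> jog_arm([
  {"travel": [0, 0, -0.001], "rotation": [0, 0, 0], "fingers": 0},
  {"travel": [0, 0, -0.001], "rotation": [0, 0, 0], "fingers": 0},
  {"travel": [0, 0, -0.001], "rotation": [0, 0, 0], "fingers": 0},
  {"travel": [0, 0, -0.001], "rotation": [0, 0, 0], "fingers": 0},
  {"travel": [0, 0, -0.001], "rotation": [0, 0, 0], "fingers": 0},
  {"travel": [0, 0, -0.0005], "rotation": [0, 0, 0], "fingers": 0},
  {"travel": [0, 0, 0], "rotation": [0, 0, 0], "fingers": 0},
  {"travel": [0, 0, 0], "rotation": [0, 0, 0], "fingers": 0},
])

```text
clock: 22.78
eef_pos: [0.615, 0.1729, 0.071]
orientation: [0.691, 0.152, -0.152, -0.691]
contact_force: [-0.0, -0.6, -3.8]
finger_gap: 0.631
```

>>> jog_arm([
  {"travel": [0, 0, -0.0007], "rotation": [0, 0, 0], "fingers": 0},
  {"travel": [0, 0, -0.0007], "rotation": [0, 0, 0], "fingers": 0},
  {"travel": [0, 0, 0], "rotation": [0, 0, 0], "fingers": 0},
  {"travel": [0, 0, 0], "rotation": [0, 0, 0], "fingers": 0},
  {"travel": [0, 0, 0], "rotation": [0, 0, 0], "fingers": 0},
  {"travel": [0, 0, 0], "rotation": [0, 0, 0], "fingers": 0},
  {"travel": [0, 0, 0], "rotation": [0, 0, 0], "fingers": 0},
  {"travel": [0, 0, 0], "rotation": [0, 0, 0], "fingers": 0},
])

```text
clock: 23.45
eef_pos: [0.6152, 0.173, 0.0701]
orientation: [-0.691, -0.152, 0.152, 0.691]
contact_force: [-2.9, -0.6, 6.1]
finger_gap: 0.635
```

>>> jog_arm([
  {"travel": [0, 0, 0], "rotation": [0, 0, 0], "fingers": 0.7},
  {"travel": [0, 0, 0], "rotation": [0, 0, 0], "fingers": 0.75},
  {"travel": [0, 0, 0], "rotation": [0, 0, 0], "fingers": 0.8},
  {"travel": [0, 0, 0], "rotation": [0, 0, 0], "fingers": 0.8},
  {"travel": [0, 0, 0.01], "rotation": [0, 0, 0], "fingers": 0.8},
  {"travel": [0, 0, 0.03], "rotation": [0, 0, 0], "fingers": 0.8},
  {"travel": [0, 0, 0.035], "rotation": [0, 0, 0], "fingers": 0.9},
  {"travel": [0, 0, 0.035], "rotation": [0, 0, 0], "fingers": 1},
])

```text
clock: 24.12
eef_pos: [0.6147, 0.1728, 0.1814]
orientation: [0.691, 0.152, -0.152, -0.691]
contact_force: [-1.2, -0.6, 1.2]
finger_gap: 0.909
```

>>> jog_arm([
  {"travel": [-0.015, -0.03, 0.02], "rotation": [0, 0, 0], "fingers": 1},
  {"travel": [-0.018, -0.036, 0], "rotation": [0, 0, 0], "fingers": 1},
  {"travel": [-0.018, -0.036, 0], "rotation": [0, 0, 0], "fingers": 1},
  {"travel": [-0.018, -0.036, 0], "rotation": [0, 0, 0], "fingers": 1},
  {"travel": [-0.018, -0.036, 0], "rotation": [0, 0, 0], "fingers": 1},
  {"travel": [-0.018, -0.036, 0], "rotation": [0, 0, 0], "fingers": 1},
  {"travel": [-0.018, -0.036, 0], "rotation": [0, 0, 0], "fingers": 1},
  {"travel": [-0.018, -0.036, 0], "rotation": [0, 0, 0], "fingers": 1},
])

```text
clock: 24.78
eef_pos: [0.4729, -0.1105, 0.2005]
orientation: [0.691, 0.152, -0.152, -0.69]
contact_force: [0.3, -0.5, 0.3]
finger_gap: 0.999
```

>>> jog_arm([
  {"travel": [-0.018, -0.034, 0], "rotation": [0, 0, 0], "fingers": 1},
  {"travel": [-0.015, -0.027, 0], "rotation": [0, 0, 0], "fingers": 1},
  {"travel": [-0.012, -0.024, 0], "rotation": [0, 0, 0], "fingers": 1},
  {"travel": [0, 0, 0], "rotation": [0, 0, 0], "fingers": 1},
  {"travel": [0, 0, 0], "rotation": [0, 0, 0], "fingers": 1},
  {"travel": [0, 0, 0], "rotation": [0, 0, 0], "fingers": 1},
  {"travel": [0, 0, 0], "rotation": [0, 0, 0], "fingers": 1},
  {"travel": [0, 0, 0], "rotation": [0, 0, 0], "fingers": 1},
])

```text
clock: 25.45
eef_pos: [0.4294, -0.1933, 0.1996]
orientation: [-0.69, -0.152, 0.152, 0.691]
contact_force: [0.9, 0.5, 0.3]
finger_gap: 0.998
```

Run:
```python
from h import *
ps()
p,d,P,K,T=shot('wrist','o_wrist')
print('B',tops(P,(.426,-.2),(.085,.105),.045))
p,d,P,K,T=shot('top','o_top')
print('A',tops(P,(.615,.173),(.1,.12),.04))
print('C',tops(P,(.484,.224),(.1,.12),.04), 'sleeve',tops(P,(.541,.177),(.105,.12),.03),'hub',tops(P,(.452,-.399),(.02,.035),.03))
ps()
```

```text
t 25.45 tcp [ 0.4294 -0.1933  0.1996] x [0.907 0.421 0.   ] y [ 0.  0. -1.] z [-0.421  0.907  0.   ] F [0.9 0.5 0.3] gap 0.998 q [-0.5   0.11  1.71  0.    1.32 -0.94]
B (np.int64(2395), array([ 0.4251, -0.1994,  0.0949]), 'enc', array([ 0.4257, -0.2007]), 29.3)
A (np.int64(303), array([0.6144, 0.173 , 0.1085]), 'enc', array([0.6151, 0.1732]), 29.5)
C (np.int64(316), array([0.4831, 0.2241, 0.1086]), 'enc', array([0.4831, 0.2245]), 29.3) sleeve (np.int64(54), array([0.539 , 0.1721, 0.1132]), 'enc', array([0.5416, 0.1764]), 17.3) hub (np.int64(26), array([ 0.4579, -0.4072,  0.0255]), 'enc', array([ 0.4541, -0.4005]), 16.7)
t 25.55 tcp [ 0.4293 -0.1935  0.1996] x [ 0.907  0.421 -0.   ] y [-0.  0. -1.] z [-0.421  0.907  0.   ] F [ 0.8  0.2 -0.4] gap 0.997 q [-0.5   0.11  1.72 -0.    1.32 -0.94]
```

View pics/o_wrist.png

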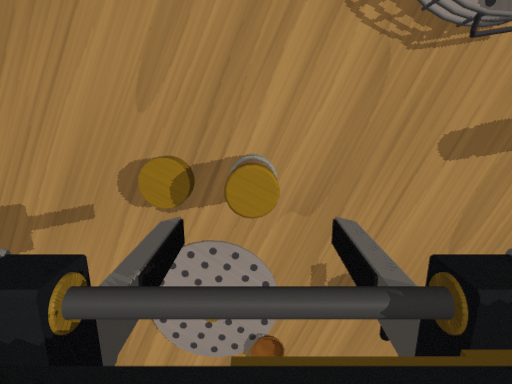

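View pics/o_top.png

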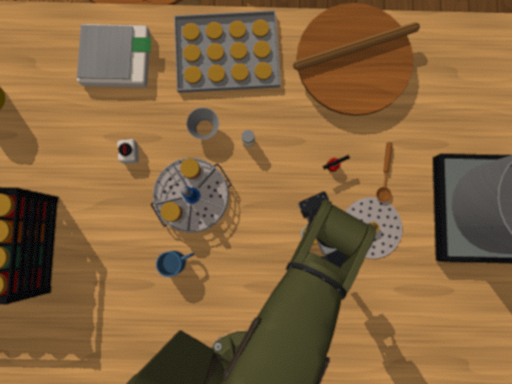

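>>> jog_arm([
  {"travel": [-0.0034, -0.0068, -0.01], "rotation": [0, 0, 0], "fingers": 1},
  {"travel": [0, 0, -0.025], "rotation": [0, 0, 0], "fingers": 1},
  {"travel": [0, 0, -0.03], "rotation": [0, 0, 0], "fingers": 1},
  {"travel": [0, 0, -0.03], "rotation": [0, 0, 0], "fingers": 1},
  {"travel": [0, 0, -0.025], "rotation": [0, 0, 0], "fingers": 1},
  {"travel": [0, 0, -0.015], "rotation": [0, 0, 0], "fingers": 1},
  {"travel": [0, 0, -0.0091], "rotation": [0, 0, 0], "fingers": 1},
  {"travel": [0, 0, 0], "rotation": [0, 0, 0], "fingers": 0.9},
], squeeze=25)

```text
clock: 26.22
eef_pos: [0.4246, -0.2006, 0.0535]
orientation: [-0.69, -0.151, 0.153, 0.691]
contact_force: [-0.1, 0.3, 0.3]
finger_gap: 0.962
```

>>> jog_arm([
  {"travel": [0, 0, 0], "rotation": [0, 0, 0], "fingers": 0.8},
  {"travel": [0, 0, 0], "rotation": [0, 0, 0], "fingers": 0},
  {"travel": [0, 0, 0], "rotation": [0, 0, 0], "fingers": 0},
  {"travel": [0, 0, 0], "rotation": [0, 0, 0], "fingers": 0},
  {"travel": [0, 0, 0], "rotation": [0, 0, 0], "fingers": 0},
  {"travel": [0, 0, 0], "rotation": [0, 0, 0], "fingers": 0},
  {"travel": [0, 0, 0], "rotation": [0, 0, 0], "fingers": 0},
  {"travel": [0, 0, 0], "rotation": [0, 0, 0], "fingers": 0},
])

```text
clock: 26.88
eef_pos: [0.426, -0.2011, 0.0561]
orientation: [0.691, 0.152, -0.152, -0.69]
contact_force: [-0.7, 0.7, 6.3]
finger_gap: 0.639
```

>>> jog_arm([
  {"travel": [0, 0, 0], "rotation": [0, 0, 0], "fingers": 0},
  {"travel": [0, 0, 0.005], "rotation": [0, 0, 0], "fingers": 0},
  {"travel": [0, 0, 0.02], "rotation": [0, 0, 0], "fingers": 0},
  {"travel": [0, 0, 0.03], "rotation": [0, 0, 0], "fingers": 0},
  {"travel": [0, 0, 0.03], "rotation": [0, 0, 0], "fingers": 0},
  {"travel": [0, 0, 0.02], "rotation": [0, 0, 0], "fingers": 0},
  {"travel": [0, 0, 0], "rotation": [0, 0, 0], "fingers": 0},
  {"travel": [0, 0, 0], "rotation": [0, 0, 0], "fingers": 0},
])

```text
clock: 27.55
eef_pos: [0.4256, -0.2009, 0.1606]
orientation: [0.691, 0.152, -0.152, -0.69]
contact_force: [-0.4, 0.2, -3.8]
finger_gap: 0.631
```

Run:
```python
from h import *
ps()
p,d,P,K,T=shot('wrist','p_wrist')
```

```text
t 27.55 tcp [ 0.4256 -0.2009  0.1606] x [0.908 0.42  0.001] y [ 0.001 -0.    -1.   ] z [-0.42   0.908 -0.001] F [-0.4  0.2 -3.8] gap 0.631 q [-0.52  0.15  1.77  0.    1.23 -0.95]
```

View pics/p_wrist.png

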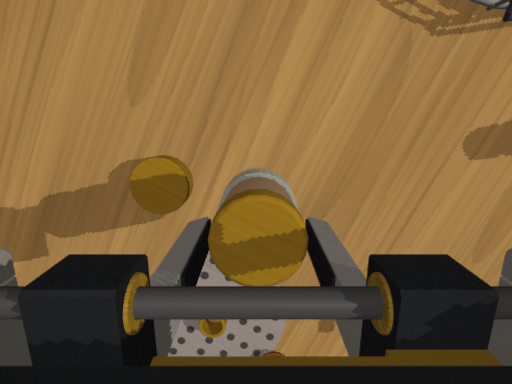

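>>> jog_arm([
  {"travel": [0.008, 0.018, 0], "rotation": [0, 0, 0], "fingers": 0},
  {"travel": [0.0147, 0.0332, 0], "rotation": [0, 0, 0], "fingers": 0},
  {"travel": [0.016, 0.0365, 0], "rotation": [0, 0, 0], "fingers": 0},
  {"travel": [0.016, 0.0365, 0], "rotation": [0, 0, 0], "fingers": 0},
  {"travel": [0.016, 0.0365, 0], "rotation": [0, 0, 0], "fingers": 0},
  {"travel": [0.016, 0.0365, 0], "rotation": [0, 0, 0], "fingers": 0},
  {"travel": [0.016, 0.0365, 0], "rotation": [0, 0, 0], "fingers": 0},
  {"travel": [0.014, 0.0315, 0], "rotation": [0, 0, 0], "fingers": 0},
])

```text
clock: 28.27
eef_pos: [0.542, 0.0667, 0.1583]
orientation: [-0.69, -0.151, 0.153, 0.691]
contact_force: [1.1, -1.1, -3.0]
finger_gap: 0.634
```

>>> jog_arm([
  {"travel": [0.011, 0.025, 0], "rotation": [0, 0, 0], "fingers": 0},
  {"travel": [0.007, 0.016, 0], "rotation": [0, 0, 0], "fingers": 0},
  {"travel": [0, 0, 0], "rotation": [0, 0, 0], "fingers": 0},
  {"travel": [0, 0, 0], "rotation": [0, 0, 0], "fingers": 0},
  {"travel": [0, 0, -0.01], "rotation": [0, 0, 0], "fingers": 0},
  {"travel": [0, 0, -0.01], "rotation": [0, 0, 0], "fingers": 0},
  {"travel": [0, 0, -0.005], "rotation": [0, 0, 0], "fingers": 0},
  {"travel": [0, 0, 0], "rotation": [0, 0, 0], "fingers": 0},
])

```text
clock: 28.93
eef_pos: [0.5593, 0.1045, 0.1334]
orientation: [-0.691, -0.15, 0.153, 0.691]
contact_force: [0.3, 0.7, -2.4]
finger_gap: 0.632
```

Run:
```python
from h import *
ps()
p,d,P,K,T=shot('wrist','q_wrist')
p,d,P,K,T=shot('side','q_side')
cv2.imwrite(f'pics/q_sidez.png',cv2.resize(p[60:260,130:330,::-1],None,fx=3,fy=3,interpolation=cv2.INTER_CUBIC))
```

```text
t 28.93 tcp [0.5593 0.1045 0.1334] x [ 0.908  0.419 -0.003] y [-0.003 -0.    -1.   ] z [-0.419  0.908  0.001] F [ 0.3  0.7 -2.4] gap 0.632 q [ 0.12  0.39  1.52 -0.    1.23 -0.31]
```

View pics/q_sidez.png

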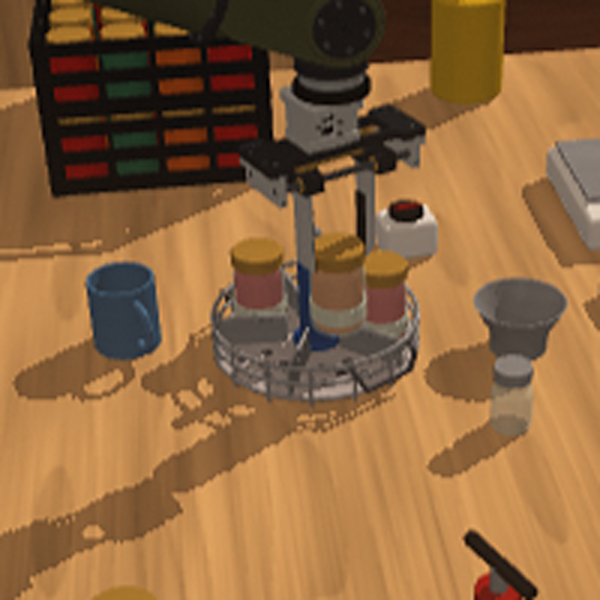

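View pics/q_wrist.png

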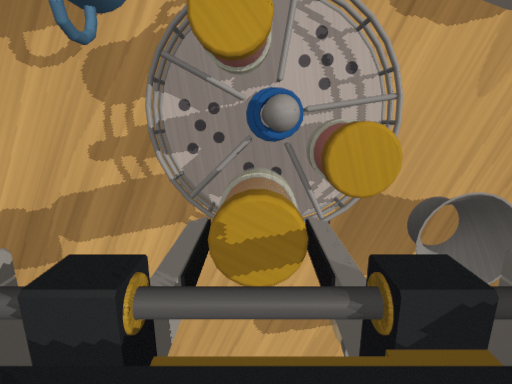

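Aligned over cell 4. Lowering.

>>> jog_arm([
  {"travel": [0, 0, -0.01], "rotation": [0, 0, 0], "fingers": 0},
  {"travel": [0, 0, -0.015], "rotation": [0, 0, 0], "fingers": 0},
  {"travel": [0, 0, -0.015], "rotation": [0, 0, 0], "fingers": 0},
  {"travel": [0, 0, -0.009], "rotation": [0, 0, 0], "fingers": 0},
  {"travel": [0, 0, -0.005], "rotation": [0, 0, 0], "fingers": 0},
  {"travel": [0, 0, -0.003], "rotation": [0, 0, 0], "fingers": 0},
  {"travel": [0, 0, -0.002], "rotation": [0, 0, 0], "fingers": 0},
  {"travel": [0, 0, 0], "rotation": [0, 0, 0], "fingers": 0},
])

```text
clock: 29.7
eef_pos: [0.5605, 0.1053, 0.0766]
orientation: [0.691, 0.152, -0.152, -0.691]
contact_force: [0.2, 0.1, -1.9]
finger_gap: 0.635
```

>>> jog_arm([
  {"travel": [0, 0, -0.001], "rotation": [0, 0, 0], "fingers": 0},
  {"travel": [0, 0, -0.001], "rotation": [0, 0, 0], "fingers": 0},
  {"travel": [0, 0, -0.001], "rotation": [0, 0, 0], "fingers": 0},
  {"travel": [0, 0, -0.001], "rotation": [0, 0, 0], "fingers": 0},
  {"travel": [0, 0, -0.001], "rotation": [0, 0, 0], "fingers": 0},
  {"travel": [0, 0, -0.0005], "rotation": [0, 0, 0], "fingers": 0},
  {"travel": [0, 0, 0], "rotation": [0, 0, 0], "fingers": 0},
  {"travel": [0, 0, 0], "rotation": [0, 0, 0], "fingers": 0},
])

```text
clock: 30.37
eef_pos: [0.5603, 0.1053, 0.0709]
orientation: [-0.691, -0.152, 0.152, 0.691]
contact_force: [0.3, 0.5, -1.7]
finger_gap: 0.63
```

>>> jog_arm([
  {"travel": [0, 0, -0.0007], "rotation": [0, 0, 0], "fingers": 0},
  {"travel": [0, 0, -0.0007], "rotation": [0, 0, 0], "fingers": 0},
  {"travel": [0, 0, 0], "rotation": [0, 0, 0], "fingers": 0},
  {"travel": [0, 0, 0], "rotation": [0, 0, 0], "fingers": 0},
  {"travel": [0, 0, 0], "rotation": [0, 0, 0], "fingers": 0},
  {"travel": [0, 0, 0], "rotation": [0, 0, 0], "fingers": 0},
  {"travel": [0, 0, 0], "rotation": [0, 0, 0], "fingers": 0},
  {"travel": [0, 0, 0], "rotation": [0, 0, 0], "fingers": 0},
])

```text
clock: 31.03
eef_pos: [0.5604, 0.1054, 0.0701]
orientation: [-0.691, -0.152, 0.152, 0.691]
contact_force: [-2.0, 1.1, 5.5]
finger_gap: 0.633
```

>>> jog_arm([
  {"travel": [0, 0, 0], "rotation": [0, 0, 0], "fingers": 0.7},
  {"travel": [0, 0, 0], "rotation": [0, 0, 0], "fingers": 0.75},
  {"travel": [0, 0, 0], "rotation": [0, 0, 0], "fingers": 0.8},
  {"travel": [0, 0, 0], "rotation": [0, 0, 0], "fingers": 0.8},
  {"travel": [0, 0, 0.01], "rotation": [0, 0, 0], "fingers": 0.8},
  {"travel": [0, 0, 0.03], "rotation": [0, 0, 0], "fingers": 0.8},
  {"travel": [0, 0, 0.035], "rotation": [0, 0, 0], "fingers": 0.9},
  {"travel": [0, 0, 0.035], "rotation": [0, 0, 0], "fingers": 1},
])

```text
clock: 31.7
eef_pos: [0.5599, 0.1052, 0.1814]
orientation: [-0.691, -0.152, 0.152, 0.691]
contact_force: [0.2, 0.9, 0.4]
finger_gap: 0.905
```

>>> jog_arm([
  {"travel": [-0.006, -0.025, 0.02], "rotation": [0, 0, 0], "fingers": 1},
  {"travel": [-0.008, -0.037, 0], "rotation": [0, 0, 0], "fingers": 1},
  {"travel": [-0.008, -0.037, 0], "rotation": [0, 0, 0], "fingers": 1},
  {"travel": [-0.008, -0.037, 0], "rotation": [0, 0, 0], "fingers": 1},
  {"travel": [-0.008, -0.037, 0], "rotation": [0, 0, 0], "fingers": 1},
  {"travel": [-0.008, -0.037, 0], "rotation": [0, 0, 0], "fingers": 1},
  {"travel": [-0.008, -0.037, 0], "rotation": [0, 0, 0], "fingers": 1},
  {"travel": [-0.008, -0.037, 0], "rotation": [0, 0, 0], "fingers": 1},
])

```text
clock: 32.37
eef_pos: [0.4976, -0.1804, 0.2005]
orientation: [0.691, 0.152, -0.152, -0.69]
contact_force: [1.0, -1.2, -1.4]
finger_gap: 1.0
```

Run:
```python
from h import *
ps()
p,d,P,K,T=shot('top','r_top')
for n,c in(('A',(.615,.173)),('C',(.484,.224)),('B',(.560,.1055))): print(n,tops(P,c,(.1,.12),.04))
print('sleeve',tops(P,(.541,.177),(.105,.12),.03),'hub',tops(P,(.452,-.399),(.02,.035),.03))
k=(P[...,2]>.03)&(P[...,1]<-.45)&(P[...,0]>.2)&(P[...,0]<.8); X=P[k]; print('pot',X.min(0),X.max(0))
k=(P[...,2]>.002)&(P[...,2]<.012)&(np.hypot(P[...,0]-.452,P[...,1]+.399)<.12);X=P[k];cc,r=cv2.minEnclosingCircle((X[:,:2]*1000).astype(np.float32)); print('plate',k.sum(),X.mean(0),cc,r)
p,d,P,K,T=shot('side','r_side')
cv2.imwrite(f'pics/r_sidez.png',cv2.resize(p[60:260,130:330,::-1],None,fx=3,fy=3,interpolation=cv2.INTER_CUBIC))
```

```text
t 32.37 tcp [ 0.4976 -0.1804  0.2005] x [0.908 0.42  0.001] y [ 0.001 -0.    -1.   ] z [-0.42   0.908 -0.001] F [ 1.  -1.2 -1.4] gap 1.000 q [-0.42  0.24  1.56 -0.    1.34 -0.85]
A (np.int64(306), array([0.6147, 0.1728, 0.1086]), 'enc', array([0.6154, 0.1737]), 29.4)
C (np.int64(316), array([0.4831, 0.2242, 0.1086]), 'enc', array([0.4834, 0.225 ]), 29.7)
B (np.int64(302), array([0.5602, 0.1051, 0.1088]), 'enc', array([0.5606, 0.1057]), 29.2)
sleeve (np.int64(54), array([0.5391, 0.1719, 0.1127]), 'enc', array([0.5418, 0.1768]), 17.4) hub (np.int64(57), array([ 0.4527, -0.3982,  0.0258]), 'enc', array([ 0.4536, -0.3984]), 18.5)
pot [ 0.35023867 -0.82160017  0.03011749] [ 0.69044266 -0.59506151  0.2978325 ]
plate 2091 [ 0.44561459 -0.41979989  0.00493914] (451.97332763671875, -399.03729248046875) 119.9659194946289
```

View pics/r_sidez.png

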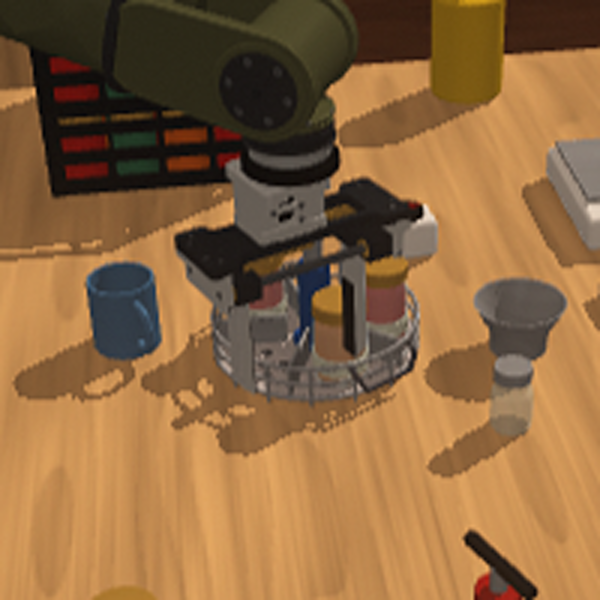

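View pics/r_top.png

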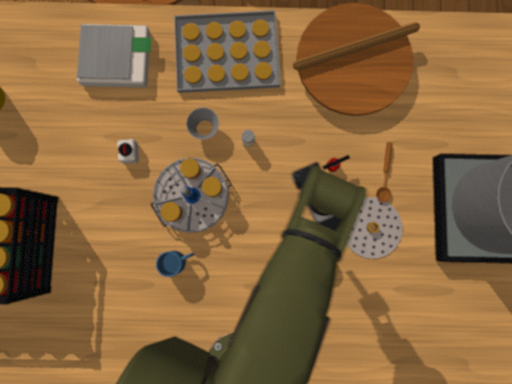

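>>> jog_arm([
  {"travel": [-0.0072, -0.036, 0], "rotation": [0, 0, 0], "fingers": 1},
  {"travel": [-0.0076, -0.037, 0], "rotation": [0, 0, 0], "fingers": 1},
  {"travel": [-0.0076, -0.037, 0], "rotation": [0, 0, 0], "fingers": 1},
  {"travel": [-0.0076, -0.037, 0], "rotation": [0, 0, 0], "fingers": 1},
  {"travel": [-0.0076, -0.037, 0], "rotation": [0, 0, 0], "fingers": 1},
  {"travel": [-0.0076, -0.0362, 0], "rotation": [0, 0, 0], "fingers": 1},
  {"travel": [0, 0, 0], "rotation": [0, 0, 0], "fingers": 1},
  {"travel": [0, 0, 0], "rotation": [0, 0, 0], "fingers": 1},
])

```text
clock: 33.13
eef_pos: [0.4527, -0.3998, 0.1996]
orientation: [-0.691, -0.151, 0.151, 0.691]
contact_force: [-0.3, -0.6, -0.4]
finger_gap: 0.998
```

>>> jog_arm([
  {"travel": [0, 0, -0.02], "rotation": [0, 0, 0], "fingers": 1},
  {"travel": [0, 0, -0.02], "rotation": [0, 0, 0], "fingers": 1},
  {"travel": [0, 0, -0.02], "rotation": [0, 0, 0], "fingers": 1},
  {"travel": [0, 0, -0.02], "rotation": [0, 0, 0], "fingers": 1},
  {"travel": [0, 0, -0.01], "rotation": [0, 0, 0], "fingers": 1},
  {"travel": [0, 0, 0], "rotation": [0, 0, 0], "fingers": 1},
  {"travel": [0, 0, 0], "rotation": [0, 0, 0], "fingers": 1},
  {"travel": [0, 0, 0], "rotation": [0, 0, 0], "fingers": 1},
])

```text
clock: 33.8
eef_pos: [0.4538, -0.3989, 0.1111]
orientation: [0.691, 0.152, -0.152, -0.69]
contact_force: [-0.3, -0.1, 0.2]
finger_gap: 1.002
```

Run:
```python
from h import *
ps()
p,d,P,K,T=shot('wrist','s_wrist')
print('hub',tops(P,(.452,-.399),(.02,.035),.03))
print('hub low',tops(P,(.452,-.399),(.01,.035),.03))
r=np.hypot(P[...,0]-.453,P[...,1]+.3987)
k=(r>.09)&(r<.106)&(P[...,2]>.0025)&(P[...,2]<.03)
a=np.degrees(np.arctan2(P[...,1]+.3987,P[...,0]-.453))
for lo in range(-180,180,30):
    kk=k&(a>=lo)&(a<lo+30); print(lo,kk.sum(),np.round(np.nanmax(P[...,2][kk]),4) if kk.sum() else '',np.round(np.nanpercentile(r[kk],98),4) if kk.sum() else '')
ps()
```

```text
t 33.80 tcp [ 0.4538 -0.3989  0.1111] x [0.908 0.42  0.001] y [ 0.001 -0.001 -1.   ] z [-0.42   0.908 -0.002] F [-0.3 -0.1  0.2] gap 1.002 q [-0.78  0.48  1.44  0.    1.21 -1.22]
hub (np.int64(532), array([ 0.452 , -0.3995,  0.0255]), 'enc', array([ 0.4522, -0.3999]), 17.8)
hub low (np.int64(666), array([ 0.452 , -0.3996,  0.0234]), 'enc', array([ 0.4522, -0.3998]), 17.9)
-180 390 0.0062 0.0985
-150 233 0.0058 0.0989
-120 339 0.0058 0.0991
-90 309 0.0058 0.0987
-60 306 0.0148 0.1036
-30 389 0.0148 0.1055
0 240 0.0057 0.0964
30 277 0.0061 0.096
60 305 0.0057 0.0959
90 340 0.0064 0.0963
120 379 0.0072 0.0971
150 400 0.0061 0.0978
t 33.85 tcp [ 0.4538 -0.3991  0.1111] x [0.908 0.42  0.001] y [ 0.002 -0.002 -1.   ] z [-0.42   0.908 -0.002] F [0.4 0.3 0.5] gap 1.002 q [-0.78  0.48  1.44  0.    1.21 -1.22]
```

View pics/s_wrist.png

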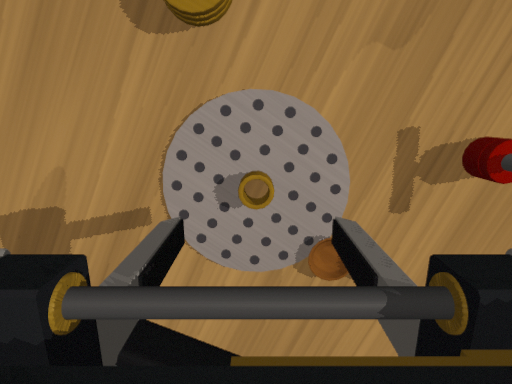

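Run:
```python
from h import *
p,d,P,K,T=shot('wrist')
r=np.hypot(P[...,0]-.4522,P[...,1]+.3998)
hsv=cv2.cvtColor(p,cv2.COLOR_RGB2HSV)
k=(r>.08)&(r<.15)&(P[...,2]>.0075)&(P[...,2]<.03)&(hsv[...,1]>100)
print(k.sum(),np.nanpercentile(r[k],[0,2,10,50]),P[k].mean(0))
cv2.imwrite('pics/t.png',cv2.resize(p[200:300,250:380,::-1],None,fx=5,fy=5,interpolation=cv2.INTER_CUBIC))
```

```text
477 [0.08773196 0.08881729 0.09192636 0.11931866] [ 0.55718579 -0.44776496  0.01190621]
```

View pics/t.png

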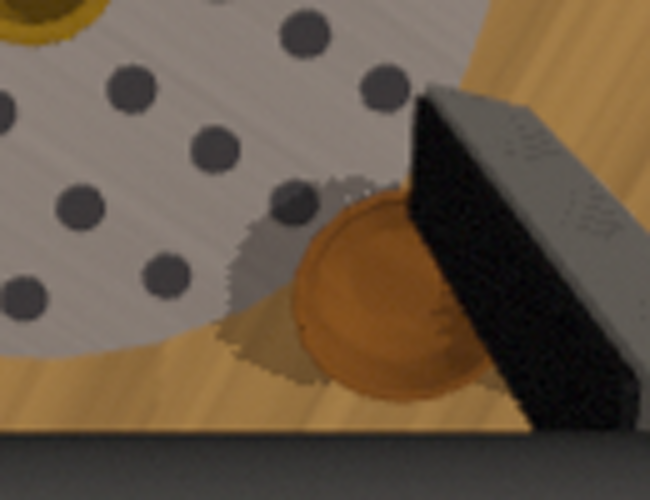

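>>> jog_arm([
  {"travel": [-0.0012, -0.001, -0.015], "rotation": [0, 0, 0], "fingers": 1},
  {"travel": [0, 0, -0.02], "rotation": [0, 0, 0], "fingers": 0.8},
  {"travel": [0, 0, -0.02], "rotation": [0, 0, 0], "fingers": 0.8},
  {"travel": [0, 0, -0.02], "rotation": [0, 0, 0], "fingers": 0.8},
  {"travel": [0, 0, -0.013], "rotation": [0, 0, 0], "fingers": 0.8},
  {"travel": [0, 0, -0.008], "rotation": [0, 0, 0], "fingers": 0.8},
  {"travel": [0, 0, -0.004], "rotation": [0, 0, 0], "fingers": 0.8},
  {"travel": [0, 0, -0.002], "rotation": [0, 0, 0], "fingers": 0.8},
], squeeze=40)

```text
clock: 34.57
eef_pos: [0.4521, -0.4001, 0.0078]
orientation: [0.691, 0.152, -0.152, -0.69]
contact_force: [-0.0, -0.1, -0.3]
finger_gap: 0.801
```

>>> jog_arm([
  {"travel": [0, 0, -0.001], "rotation": [0, 0, 0], "fingers": 0},
  {"travel": [0, 0, 0], "rotation": [0, 0, 0], "fingers": 0},
  {"travel": [0, 0, 0], "rotation": [0, 0, 0], "fingers": 0},
  {"travel": [0, 0, 0], "rotation": [0, 0, 0], "fingers": 0},
  {"travel": [0, 0, 0], "rotation": [0, 0, 0], "fingers": 0},
  {"travel": [0, 0, 0], "rotation": [0, 0, 0], "fingers": 0},
  {"travel": [0, 0, 0], "rotation": [0, 0, 0], "fingers": 0},
  {"travel": [0, 0, 0], "rotation": [0, 0, 0], "fingers": 0},
])

```text
clock: 35.23
eef_pos: [0.4519, -0.3999, 0.0066]
orientation: [0.691, 0.152, -0.152, -0.691]
contact_force: [-1.1, 0.1, -0.0]
finger_gap: 0.271
```

Run:
```python
from h import *
ps()
p,d,P,K,T=shot('wrist','u_wrist')
```

```text
t 35.23 tcp [ 0.4519 -0.3999  0.0066] x [0.908 0.42  0.   ] y [ 0. -0. -1.] z [-0.42   0.908 -0.   ] F [-1.1  0.1 -0. ] gap 0.271 q [-0.79  0.61  1.51  0.    1.02 -1.22]
```

View pics/u_wrist.png

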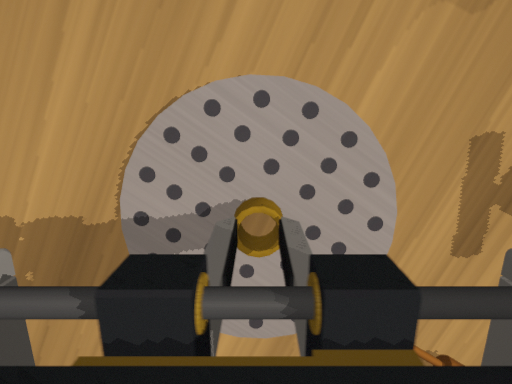

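Run:
```python
from h import *
p,d,P,K,T=shot('wrist')
ps()
cv2.imwrite('pics/u2.png',cv2.resize(p[170:345,170:350,::-1],None,fx=4,fy=3.4,interpolation=cv2.INTER_CUBIC))
print('hub',tops(P,(.452,-.4),(.02,.035),.03))
p,d,P,K,T=shot('side','u_side')
cv2.imwrite('pics/u3.png',cv2.resize(p[230:350,150:300,::-1],None,fx=4,fy=4,interpolation=cv2.INTER_CUBIC))
```

```text
t 35.33 tcp [ 0.4519 -0.3999  0.0066] x [ 0.908  0.42  -0.   ] y [-0.  0. -1.] z [-0.42   0.908  0.   ] F [-1.1  0.4 -0.5] gap 0.184 q [-0.79  0.61  1.51 -0.    1.02 -1.22]
hub (np.int64(913), array([ 0.451 , -0.3981,  0.026 ]), 'enc', array([ 0.4496, -0.3968]), 22.1)
```

View pics/u2.png

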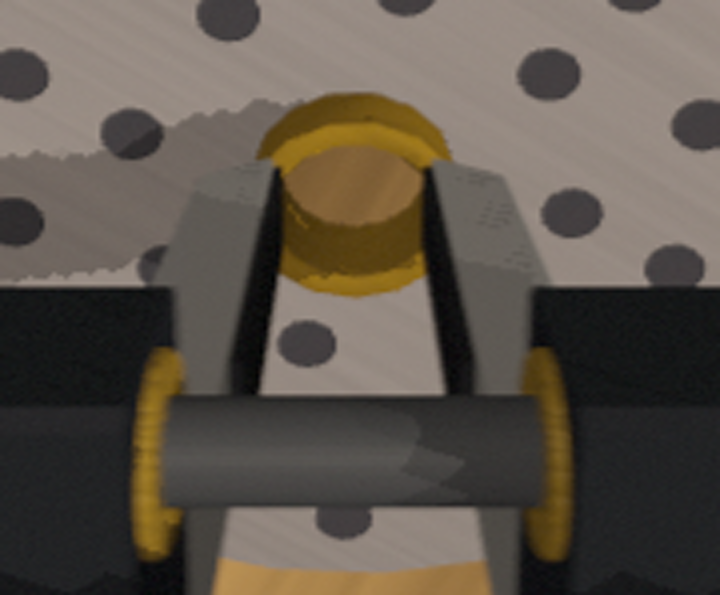

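View pics/u3.png

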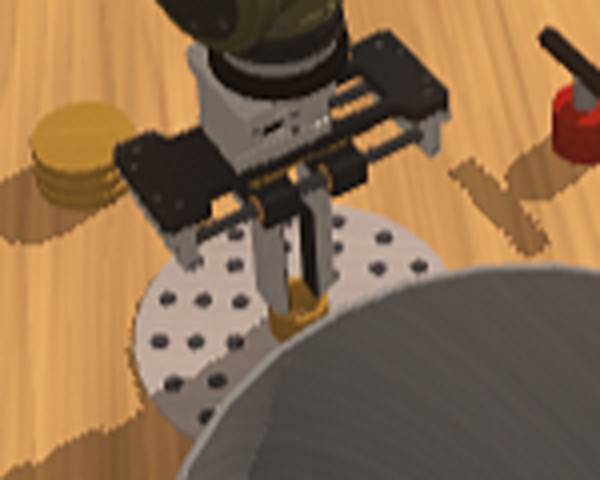

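Run:
```python
from h import *
p,d,P,K,T=shot('wrist','v_wrist')
ps()
for v in range(200,262,6):
    print(v,[ '%.3f'%P[v,u,2] for u in range(212,306,6)])
s,R=st()
L=(P-s['eef_pos'])@R
print('left finger tip local', [np.round(L[v,u],3) for v,u in((225,230),(230,228),(240,228))])
p,d,P,K,T=shot('side','v_side')
cv2.imwrite('pics/v3.png',cv2.resize(p[230:350,150:300,::-1],None,fx=4,fy=4,interpolation=cv2.INTER_CUBIC))
```

```text
t 35.43 tcp [ 0.4519 -0.3999  0.0065] x [ 0.908  0.42  -0.   ] y [-0.  0. -1.] z [-0.42   0.908  0.   ] F [-0.2  0.2  0.6] gap 0.099 q [-0.79  0.61  1.51 -0.    1.01 -1.22]
200 ['0.004', '0.004', '0.004', '0.004', '0.004', '0.004', '0.008', '0.013', '0.014', '0.010', '0.004', '0.005', '0.004', '0.004', '0.004', '0.004']
206 ['0.003', '0.005', '0.004', '0.004', '0.005', '0.016', '0.023', '0.025', '0.026', '0.025', '0.018', '0.004', '0.005', '0.004', '0.005', '0.004']
212 ['0.005', '0.005', '0.003', '0.005', '0.016', '0.025', '0.026', '0.026', '0.025', '0.026', '0.025', '0.022', '0.003', '0.005', '0.004', '0.006']
218 ['0.005', '0.004', '0.004', '0.005', '0.026', '0.031', '0.000', '0.000', '0.000', '0.000', '0.030', '0.031', '0.004', '0.004', '0.006', '0.005']
224 ['0.004', '0.004', '0.004', '0.041', '0.042', '0.041', '0.000', '0.001', '-0.000', '0.001', '0.041', '0.042', '0.041', '0.004', '0.005', '0.004']
230 ['0.004', '0.004', '0.050', '0.050', '0.051', '0.050', '0.002', '0.002', '0.001', '-0.001', '0.047', '0.051', '0.051', '0.051', '0.004', '0.004']
236 ['0.006', '0.004', '0.061', '0.060', '0.060', '0.059', '0.007', '0.002', '0.003', '0.005', '0.055', '0.059', '0.060', '0.059', '0.004', '0.003']
242 ['0.004', '0.004', '0.066', '0.067', '0.066', '0.063', '0.016', '0.013', '0.012', '0.014', '0.063', '0.067', '0.067', '0.068', '0.004', '0.005']
248 ['0.005', '0.006', '0.074', '0.073', '0.074', '0.071', '0.025', '0.022', '0.022', '0.024', '0.071', '0.074', '0.073', '0.073', '0.075', '0.005']
254 ['0.130', '0.129', '0.130', '0.080', '0.080', '0.077', '0.026', '0.027', '0.027', '0.026', '0.077', '0.081', '0.080', '0.130', '0.130', '0.129']
260 ['0.133', '0.134', '0.132', '0.085', '0.086', '0.083', '0.004', '0.004', '0.005', '0.003', '0.080', '0.086', '0.086', '0.134', '0.134', '0.133']
left finger tip local [array([-0.016, -0.036,  0.01 ]), array([-0.016, -0.043,  0.01 ]), array([-0.015, -0.059,  0.011])]
```

View pics/v_wrist.png

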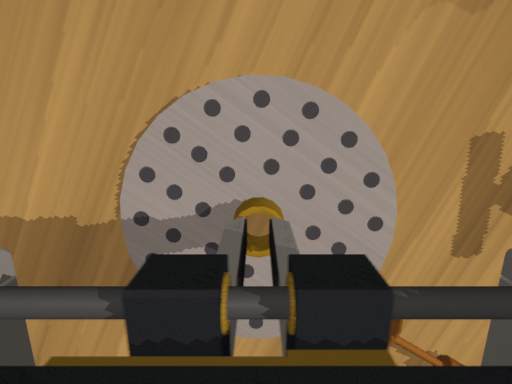

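>>> jog_arm([
  {"travel": [0, 0, 0], "rotation": [0, 0, 0], "fingers": 0.75},
  {"travel": [0, 0, 0], "rotation": [0, 0, 0], "fingers": 0.75},
  {"travel": [0, 0, 0], "rotation": [0, 0, 0], "fingers": 0.75},
  {"travel": [0, 0, 0], "rotation": [0, 0, 0], "fingers": 0.75},
  {"travel": [0, 0, 0], "rotation": [0, 0, 0], "fingers": 0.75},
  {"travel": [0, 0, 0], "rotation": [0, 0, 0], "fingers": 0.75},
  {"travel": [0, 0, 0], "rotation": [0, 0, 0], "fingers": 0.75},
  {"travel": [0, 0, 0], "rotation": [0, 0, 0], "fingers": 0.75},
])

```text
clock: 36.15
eef_pos: [0.4519, -0.3999, 0.0065]
orientation: [-0.691, -0.152, 0.152, 0.691]
contact_force: [0.0, 0.4, -0.3]
finger_gap: 0.585
```

Run:
```python
from h import *
s,R=st()
p,d,P,K,T=shot('wrist','w_wrist')
ps()
L=(P-s['eef_pos'])@R
# finger points: |local x| in 30..60mm, z within 12mm, above disc by local y<-0.001
for sg in(-1,1):
    k=(L[...,0]*sg>.025)&(L[...,0]*sg<.06)&(np.abs(L[...,2])<.015)&(P[...,2]>.008)
    X=L[k]; print(sg,k.sum(),X[:,1].max(), np.percentile(X[:,1],[99,95]),'x inner',(X[:,0]*sg).min(),'z',X[:,2].min(),X[:,2].max())
print('hub',tops(P,(.452,-.4),(.02,.035),.03))
cv2.imwrite('pics/w2.png',cv2.resize(p[170:345,130:390,::-1],None,fx=3,fy=3,interpolation=cv2.INTER_CUBIC))
```

```text
t 36.20 tcp [ 0.4519 -0.3999  0.0065] x [ 0.908  0.419 -0.   ] y [-0.  0. -1.] z [-0.419  0.908  0.   ] F [-0.8  0.4  0.3] gap 0.625 q [-0.79  0.61  1.51  0.    1.01 -1.22]
-1 3875 -0.020488493617219345 [-0.02450806 -0.03366071] x inner 0.027071291632862742 z -0.009790014606609563 0.014999815715419123
1 3714 -0.019512090864950867 [-0.0241236  -0.03305325] x inner 0.027283831150948692 z -0.00957257811404432 0.014991516170615999
hub (np.int64(1404), array([ 0.452 , -0.3995,  0.0258]), 'enc', array([ 0.451 , -0.3976]), 29.3)
```

View pics/w2.png

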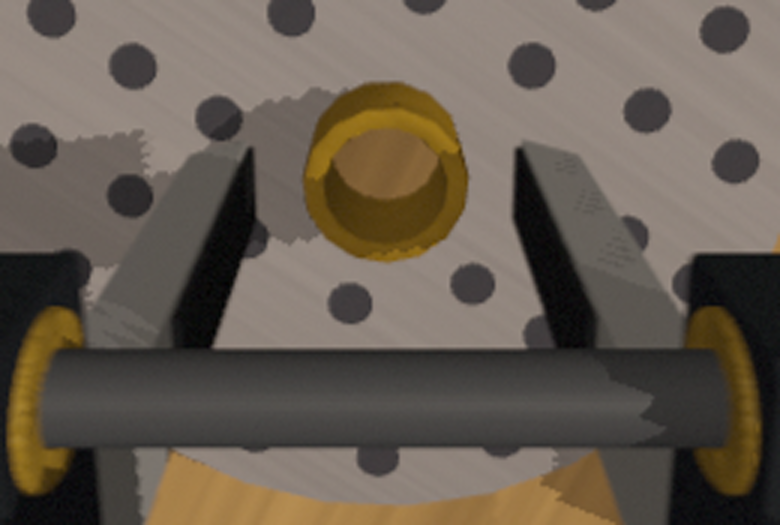

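>>> jog_arm([
  {"travel": [0, 0, -0.003], "rotation": [0, 0, 0], "fingers": 0.75},
  {"travel": [0, 0, -0.003], "rotation": [0, 0, 0], "fingers": 0.75},
  {"travel": [0, 0, -0.003], "rotation": [0, 0, 0], "fingers": 0.75},
  {"travel": [0, 0, -0.003], "rotation": [0, 0, 0], "fingers": 0.75},
  {"travel": [0, 0, -0.002], "rotation": [0, 0, 0], "fingers": 0.75},
  {"travel": [0, 0, 0], "rotation": [0, 0, 0], "fingers": 0.75},
  {"travel": [0, 0, 0], "rotation": [0, 0, 0], "fingers": 0.75},
  {"travel": [0, 0, 0], "rotation": [0, 0, 0], "fingers": 0.75},
])

```text
clock: 36.87
eef_pos: [0.452, -0.3999, -0.0074]
orientation: [0.691, 0.152, -0.152, -0.691]
contact_force: [-0.1, 0.5, -0.1]
finger_gap: 0.749
```

Run:
```python
from h import *
s,R=st()
p,d,P,K,T=shot('wrist','x_wrist')
ps()
L=(P-s['eef_pos'])@R
for sg in(-1,1):
    k=(L[...,0]*sg>.025)&(L[...,0]*sg<.06)&(np.abs(L[...,2])<.015)&(P[...,2]>.0075)
    X=L[k]; print(sg,k.sum(),X[:,1].max(), np.percentile(X[:,1],[99,95]))
cv2.imwrite('pics/x2.png',cv2.resize(p[150:345,130:390,::-1],None,fx=3,fy=3,interpolation=cv2.INTER_CUBIC))
```

```text
t 36.92 tcp [ 0.452  -0.4    -0.0073] x [0.908 0.42  0.   ] y [ 0. -0. -1.] z [-0.42   0.908 -0.   ] F [-0.5 -0.8  0.2] gap 0.750 q [-0.79  0.63  1.52 -0.    0.99 -1.22]
-1 4867 -0.019916332961837088 [-0.02449068 -0.03471866]
1 4273 -0.02004003593113968 [-0.02387936 -0.03326005]
```

View pics/x2.png

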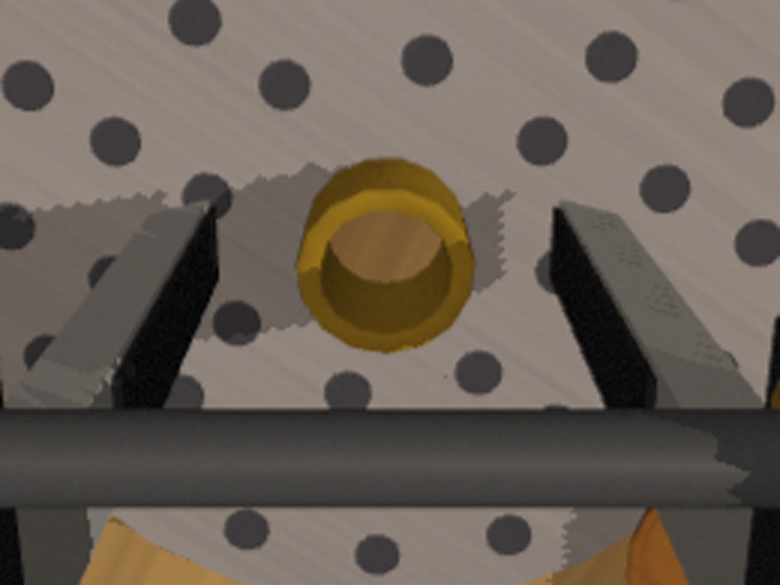

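>>> jog_arm([
  {"travel": [0, 0, -0.002], "rotation": [0, 0, 0], "fingers": 0.75},
  {"travel": [0, 0, -0.0015], "rotation": [0, 0, 0], "fingers": 0.75},
  {"travel": [0, 0, 0], "rotation": [0, 0, 0], "fingers": 0.6},
  {"travel": [0, 0, 0], "rotation": [0, 0, 0], "fingers": 0.5},
  {"travel": [0, 0, 0], "rotation": [0, 0, 0], "fingers": 0},
  {"travel": [0, 0, 0], "rotation": [0, 0, 0], "fingers": 0},
  {"travel": [0, 0, 0], "rotation": [0, 0, 0], "fingers": 0},
  {"travel": [0, 0, 0], "rotation": [0, 0, 0], "fingers": 0},
], squeeze=40)

```text
clock: 37.58
eef_pos: [0.4519, -0.3999, -0.0109]
orientation: [0.691, 0.152, -0.152, -0.691]
contact_force: [-0.5, -0.2, 0.3]
finger_gap: 0.374
```

>>> jog_arm([
  {"travel": [0, 0, 0], "rotation": [0, 0, 0], "fingers": 0},
  {"travel": [0, 0, 0], "rotation": [0, 0, 0], "fingers": 0},
  {"travel": [0, 0, 0], "rotation": [0, 0, 0], "fingers": 0},
  {"travel": [0, 0, 0], "rotation": [0, 0, 0], "fingers": 0},
  {"travel": [0, 0, 0], "rotation": [0, 0, 0], "fingers": 0},
  {"travel": [0, 0, 0], "rotation": [0, 0, 0], "fingers": 0},
  {"travel": [0, 0, 0], "rotation": [0, 0, 0], "fingers": 0},
  {"travel": [0, 0, 0], "rotation": [0, 0, 0], "fingers": 0},
])

```text
clock: 38.25
eef_pos: [0.4519, -0.3999, -0.0109]
orientation: [0.691, 0.152, -0.152, -0.691]
contact_force: [0.2, 0.4, 1.1]
finger_gap: 0.369
```

>>> jog_arm([
  {"travel": [-0.004, 0.002, 0], "rotation": [0, 0, 0], "fingers": 0},
  {"travel": [-0.007, 0.003, 0], "rotation": [0, 0, 0], "fingers": 0},
  {"travel": [-0.009, 0.004, 0], "rotation": [0, 0, 0], "fingers": 0},
  {"travel": [-0.009, 0.004, 0], "rotation": [0, 0, 0], "fingers": 0},
  {"travel": [-0.007, 0.003, 0], "rotation": [0, 0, 0], "fingers": 0},
  {"travel": [0, 0, 0], "rotation": [0, 0, 0], "fingers": 0},
  {"travel": [0, 0, 0], "rotation": [0, 0, 0], "fingers": 0},
  {"travel": [0, 0, 0], "rotation": [0, 0, 0], "fingers": 0},
])

```text
clock: 38.92
eef_pos: [0.4158, -0.3839, -0.0109]
orientation: [-0.69, -0.152, 0.152, 0.691]
contact_force: [-2.9, 1.4, 3.2]
finger_gap: 0.372
```

Run:
```python
from h import *
ps()
p,d,P,K,T=shot('top','y_top')
cv2.imwrite('pics/y2.png',cv2.resize(p[120:290,290:440,::-1],None,fx=3.5,fy=3.5,interpolation=cv2.INTER_CUBIC))
```

```text
t 38.92 tcp [ 0.4158 -0.3839 -0.0109] x [ 0.908  0.419 -0.   ] y [-0.001  0.    -1.   ] z [-0.419  0.908  0.001] F [-2.9  1.4  3.2] gap 0.372 q [-0.81  0.57  1.64 -0.    0.94 -1.24]
```

View pics/y2.png

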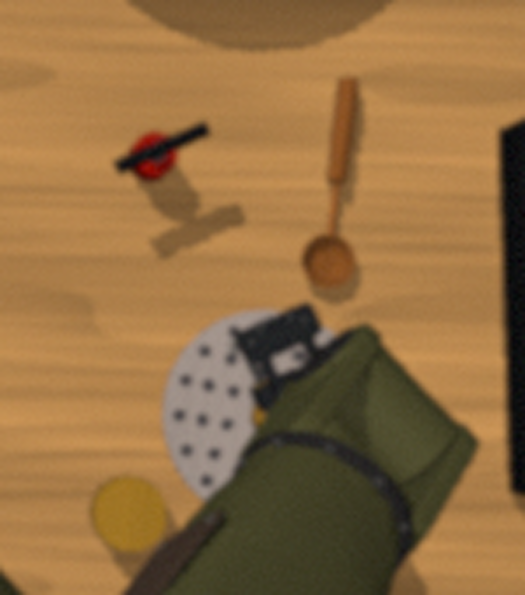

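>>> jog_arm([
  {"travel": [0, 0, 0.005], "rotation": [0, 0, 0], "fingers": 0},
  {"travel": [0, 0, 0.01], "rotation": [0, 0, 0], "fingers": 0},
  {"travel": [0, 0, 0.02], "rotation": [0, 0, 0], "fingers": 0},
  {"travel": [0, 0, 0.03], "rotation": [0, 0, 0], "fingers": 0},
  {"travel": [0, 0, 0.035], "rotation": [0, 0, 0], "fingers": 0},
  {"travel": [0, 0, 0.035], "rotation": [0, 0, 0], "fingers": 0},
  {"travel": [0, 0, 0.035], "rotation": [0, 0, 0], "fingers": 0},
  {"travel": [0, 0, 0.02], "rotation": [0, 0, 0], "fingers": 0},
])

```text
clock: 39.63
eef_pos: [0.4166, -0.3844, 0.184]
orientation: [0.692, 0.153, -0.151, -0.689]
contact_force: [0.8, -0.8, -2.8]
finger_gap: 0.374
```

Run:
```python
from h import *
ps()
p,d,P,K,T=shot('wrist','z_wrist')
s,R=st();L=(P-s['eef_pos'])@R
r=np.hypot(L[...,0],L[...,2]);k=(r>.03)&(r<.09)&(L[...,1]<.02)&(L[...,1]>-.02)
X=L[k]; A=np.c_[X[:,0],X[:,2],np.ones(len(X))];c=np.linalg.lstsq(A,X[:,1],rcond=None)[0];print('plane',c,len(X))
p,d,P,K,T=shot('side','z_side')
ps()
```

```text
t 39.63 tcp [ 0.4166 -0.3844  0.184 ] x [0.908 0.42  0.002] y [ 0.003 -0.004 -1.   ] z [-0.42   0.908 -0.005] F [ 0.8 -0.8 -2.8] gap 0.374 q [-0.81  0.34  1.48  0.    1.32 -1.24]
plane [ 0.00197913 -0.00483904 -0.01257566] 36284
t 39.73 tcp [ 0.417  -0.3849  0.1834] x [0.908 0.42  0.002] y [ 0.005 -0.005 -1.   ] z [-0.42   0.908 -0.007] F [ 0.4 -0.6 -3.8] gap 0.374 q [-0.81  0.34  1.48  0.    1.32 -1.24]
```

View pics/z_wrist.png

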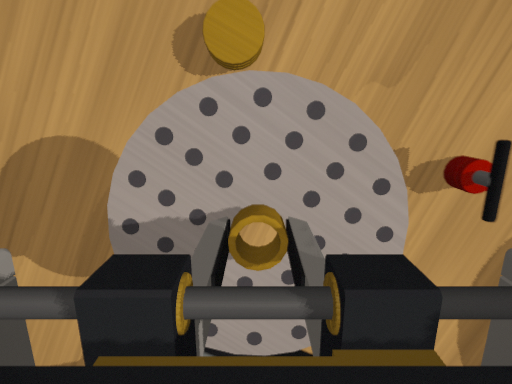

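View pics/z_side.png

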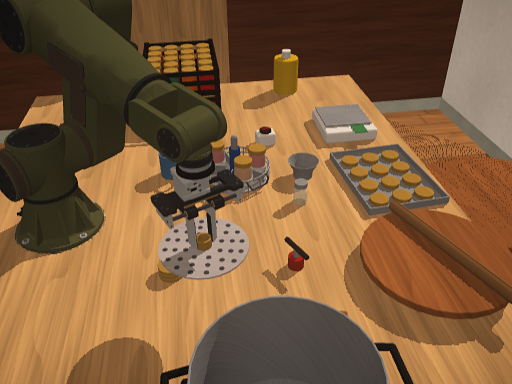

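Run:
```python
from h import *
for i in range(2):
    s,R=st()
    p,d,P,K,T=shot('wrist')
    L=(P-s['eef_pos'])@R
    k=((np.abs(L[...,1]+.037)<.004)&(np.hypot(L[...,0],L[...,2])<.03)).astype(np.uint8)
    hsv=cv2.cvtColor(p,cv2.COLOR_RGB2HSV); k&=(hsv[...,1]>120).astype(np.uint8)
    cn,_=cv2.findContours(k,cv2.RETR_EXTERNAL,cv2.CHAIN_APPROX_NONE);cn=max(cn,key=len)
    e=cv2.fitEllipse(cn);print(k.sum(),e,L[k>0].mean(0),L[...,1][k>0].min(), ray(K,T,*e[0],s['eef_pos'][2]+.037)-s['eef_pos'],s['eef_pos'])
ps()
```

```text
1449 ((257.5602111816406, 241.0875701904297), (56.77690887451172, 59.86211013793945), 93.40972137451172) [ 0.00011298 -0.03660411  0.0001261 ] -0.04059022117003909 [-0.00042026  0.00081741  0.037     ] [ 0.41703894 -0.38487137  0.18340246]
1438 ((257.6213073730469, 241.10081481933594), (56.66361999511719, 59.85528564453125), 91.4327621459961) [ 0.00016144 -0.03659692  0.00017046] -0.0400731724609886 [-0.00027962  0.000711    0.037     ] [ 0.41630417 -0.38415424  0.18032613]
t 39.83 tcp [ 0.4158 -0.3836  0.1784] x [ 0.908  0.42  -0.   ] y [-0.  0. -1.] z [-0.42   0.908  0.   ] F [-0.6 -0.1 -3.3] gap 0.377 q [-0.81  0.34  1.48  0.    1.32 -1.24]
```

>>> jog_arm([
  {"travel": [0.0039, 0.0175, 0], "rotation": [0, 0, 0], "fingers": 0},
  {"travel": [0.0078, 0.035, 0], "rotation": [0, 0, 0], "fingers": 0},
  {"travel": [0.0078, 0.035, 0], "rotation": [0, 0, 0], "fingers": 0},
  {"travel": [0.0078, 0.035, 0], "rotation": [0, 0, 0], "fingers": 0},
  {"travel": [0.0078, 0.035, 0], "rotation": [0, 0, 0], "fingers": 0},
  {"travel": [0.0078, 0.035, 0], "rotation": [0, 0, 0], "fingers": 0},
  {"travel": [0.0078, 0.035, 0], "rotation": [0, 0, 0], "fingers": 0},
  {"travel": [0.0078, 0.035, 0], "rotation": [0, 0, 0], "fingers": 0},
])

```text
clock: 40.5
eef_pos: [0.4736, -0.1194, 0.1771]
orientation: [-0.69, -0.151, 0.153, 0.691]
contact_force: [0.5, -0.8, -2.5]
finger_gap: 0.372
```

>>> jog_arm([
  {"travel": [0.0078, 0.035, 0], "rotation": [0, 0, 0], "fingers": 0},
  {"travel": [0.0078, 0.035, 0], "rotation": [0, 0, 0], "fingers": 0},
  {"travel": [0.0078, 0.035, 0], "rotation": [0, 0, 0], "fingers": 0},
  {"travel": [0.0078, 0.035, 0], "rotation": [0, 0, 0], "fingers": 0},
  {"travel": [0.0078, 0.035, 0], "rotation": [0, 0, 0], "fingers": 0},
  {"travel": [0.0078, 0.035, 0], "rotation": [0, 0, 0], "fingers": 0},
  {"travel": [0.0078, 0.035, 0], "rotation": [0, 0, 0], "fingers": 0},
  {"travel": [0.0039, 0.0177, 0], "rotation": [0, 0, 0], "fingers": 0},
])

```text
clock: 41.17
eef_pos: [0.5322, 0.1446, 0.1766]
orientation: [-0.69, -0.151, 0.154, 0.691]
contact_force: [0.2, -1.5, -3.1]
finger_gap: 0.375
```

Run:
```python
from h import *
ps()
```

```text
t 41.17 tcp [0.5322 0.1446 0.1766] x [ 0.907  0.421 -0.003] y [-0.004 -0.    -1.   ] z [-0.421  0.907  0.001] F [ 0.2 -1.5 -3.1] gap 0.375 q [ 0.2   0.31  1.52  0.    1.31 -0.24]
```

>>> jog_arm([
  {"travel": [0.0042, 0.0178, 0], "rotation": [0, 0, 0], "fingers": 0},
  {"travel": [0.0027, 0.0118, 0], "rotation": [0, 0, 0], "fingers": 0},
  {"travel": [0.0015, 0.006, 0], "rotation": [0, 0, 0], "fingers": 0},
  {"travel": [0, 0, 0], "rotation": [0, 0, 0], "fingers": 0},
  {"travel": [0, 0, 0], "rotation": [0, 0, 0], "fingers": 0},
  {"travel": [0, 0, 0], "rotation": [0, 0, 0], "fingers": 0},
  {"travel": [0, 0, 0], "rotation": [0, 0, 0], "fingers": 0},
  {"travel": [0, 0, 0], "rotation": [0, 0, 0], "fingers": 0},
])

```text
clock: 41.83
eef_pos: [0.5413, 0.1762, 0.1792]
orientation: [0.691, 0.152, -0.151, -0.691]
contact_force: [0.2, -0.2, -2.1]
finger_gap: 0.373
```

Run:
```python
from h import *
ps()
p,d,P,K,T=shot('wrist','aa_wrist')
p,d,P,K,T=shot('side','aa_side')
cv2.imwrite('pics/aa2.png',cv2.resize(p[60:230,150:330,::-1],None,fx=4,fy=3.5,interpolation=cv2.INTER_CUBIC))
ps()
```

```text
t 41.83 tcp [0.5413 0.1762 0.1792] x [0.908 0.419 0.   ] y [ 0. -0. -1.] z [-0.419  0.908 -0.   ] F [ 0.2 -0.2 -2.1] gap 0.373 q [ 0.25  0.35  1.47 -0.    1.32 -0.18]
t 41.93 tcp [0.5413 0.1765 0.1792] x [0.908 0.419 0.   ] y [ 0.  0. -1.] z [-0.419  0.908 -0.   ] F [ 1.   0.  -2.6] gap 0.370 q [ 0.25  0.35  1.47 -0.    1.32 -0.18]
```

View pics/aa2.png

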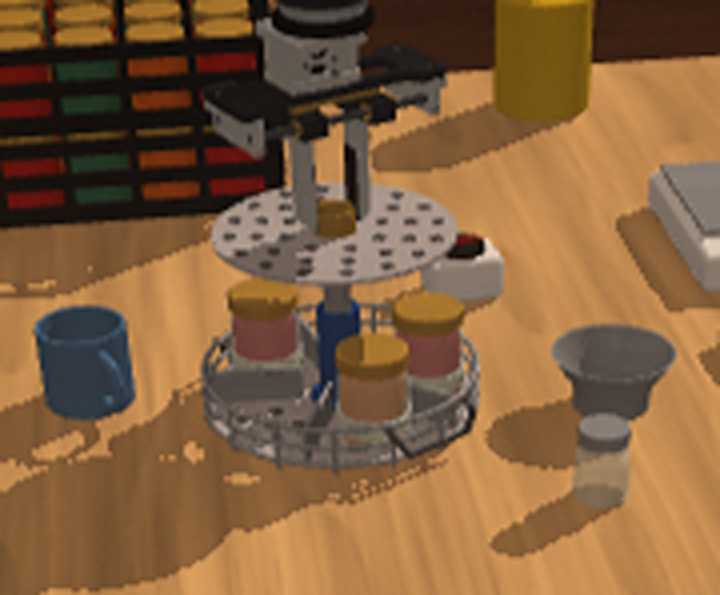

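View pics/aa_wrist.png

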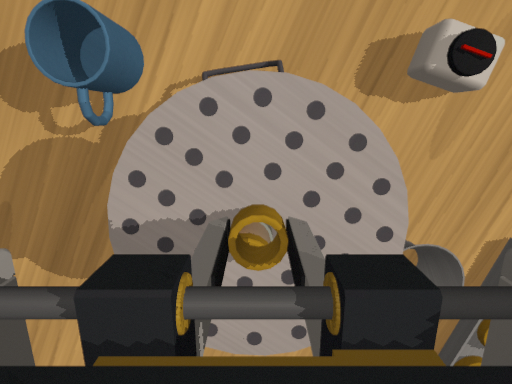

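>>> jog_arm([
  {"travel": [0, 0, -0.01], "rotation": [0, 0, 0], "fingers": 0},
  {"travel": [0, 0, -0.012], "rotation": [0, 0, 0], "fingers": 0},
  {"travel": [0, 0, -0.006], "rotation": [0, 0, 0], "fingers": 0},
  {"travel": [0, 0, -0.004], "rotation": [0, 0, 0], "fingers": 0},
  {"travel": [0, 0, -0.004], "rotation": [0, 0, 0], "fingers": 0},
  {"travel": [0, 0, -0.004], "rotation": [0, 0, 0], "fingers": 0},
  {"travel": [0, 0, -0.004], "rotation": [0, 0, 0], "fingers": 0},
  {"travel": [0, 0, 0], "rotation": [0, 0, 0], "fingers": 0},
])

```text
clock: 42.6
eef_pos: [0.5411, 0.1768, 0.1343]
orientation: [0.691, 0.152, -0.152, -0.691]
contact_force: [-0.0, 0.6, -2.8]
finger_gap: 0.372
```

>>> jog_arm([
  {"travel": [0, 0, -0.005], "rotation": [0, 0, 0], "fingers": 0},
  {"travel": [0, 0, -0.006], "rotation": [0, 0, 0], "fingers": 0},
  {"travel": [0, 0, -0.006], "rotation": [0, 0, 0], "fingers": 0},
  {"travel": [0, 0, -0.005], "rotation": [0, 0, 0], "fingers": 0},
  {"travel": [0, 0, -0.003], "rotation": [0, 0, 0], "fingers": 0},
  {"travel": [0, 0, -0.002], "rotation": [0, 0, 0], "fingers": 0},
  {"travel": [0, 0, 0], "rotation": [0, 0, 0], "fingers": 0},
  {"travel": [0, 0, 0], "rotation": [0, 0, 0], "fingers": 0},
])

```text
clock: 43.27
eef_pos: [0.5414, 0.1769, 0.1081]
orientation: [0.691, 0.152, -0.152, -0.691]
contact_force: [0.5, 0.1, -2.2]
finger_gap: 0.374
```

>>> jog_arm([
  {"travel": [0, 0, -0.001], "rotation": [0, 0, 0], "fingers": 0},
  {"travel": [0, 0, -0.001], "rotation": [0, 0, 0], "fingers": 0},
  {"travel": [0, 0, -0.001], "rotation": [0, 0, 0], "fingers": 0},
  {"travel": [0, 0, -0.001], "rotation": [0, 0, 0], "fingers": 0},
  {"travel": [0, 0, -0.001], "rotation": [0, 0, 0], "fingers": 0},
  {"travel": [0, 0, 0], "rotation": [0, 0, 0], "fingers": 0},
  {"travel": [0, 0, 0], "rotation": [0, 0, 0], "fingers": 0},
  {"travel": [0, 0, 0], "rotation": [0, 0, 0], "fingers": 0},
])

```text
clock: 43.93
eef_pos: [0.5414, 0.1769, 0.1031]
orientation: [-0.691, -0.152, 0.152, 0.691]
contact_force: [0.1, 0.2, -1.9]
finger_gap: 0.374
```

>>> jog_arm([
  {"travel": [0, 0, -0.0007], "rotation": [0, 0, 0], "fingers": 0},
  {"travel": [0, 0, -0.0007], "rotation": [0, 0, 0], "fingers": 0},
  {"travel": [0, 0, 0], "rotation": [0, 0, 0], "fingers": 0},
  {"travel": [0, 0, 0], "rotation": [0, 0, 0], "fingers": 0},
  {"travel": [0, 0, 0], "rotation": [0, 0, 0], "fingers": 0.45},
  {"travel": [0, 0, 0], "rotation": [0, 0, 0], "fingers": 0.6},
  {"travel": [0, 0, 0], "rotation": [0, 0, 0], "fingers": 0.7},
  {"travel": [0, 0, 0], "rotation": [0, 0, 0], "fingers": 0.7},
])

```text
clock: 44.6
eef_pos: [0.5413, 0.1769, 0.1016]
orientation: [0.691, 0.152, -0.152, -0.691]
contact_force: [-0.6, 0.3, -0.7]
finger_gap: 0.618
```

>>> jog_arm([
  {"travel": [0, 0, 0], "rotation": [0, 0, 0], "fingers": 0.7},
  {"travel": [0, 0, 0.005], "rotation": [0, 0, 0], "fingers": 0.7},
  {"travel": [0, 0, 0.02], "rotation": [0, 0, 0], "fingers": 0.7},
  {"travel": [0, 0, 0.035], "rotation": [0, 0, 0], "fingers": 0.8},
  {"travel": [0, 0, 0.035], "rotation": [0, 0, 0], "fingers": 1},
  {"travel": [0.003, -0.02, 0.01], "rotation": [0, 0, 0], "fingers": 1},
  {"travel": [0.008, -0.036, 0], "rotation": [0, 0, 0], "fingers": 1},
  {"travel": [0.009, -0.036, 0], "rotation": [0, 0, 0], "fingers": 1},
])

```text
clock: 45.27
eef_pos: [0.5615, 0.0845, 0.2082]
orientation: [0.691, 0.153, -0.152, -0.69]
contact_force: [-0.5, -1.2, 0.0]
finger_gap: 0.99
```

Run:
```python
from h import *
ps()
p,d,P,K,T=shot('wrist','ab_wrist')
p,d,P,K,T=shot('side','ab_side')
cv2.imwrite('pics/ab2.png',cv2.resize(p[60:230,150:330,::-1],None,fx=4,fy=3.5,interpolation=cv2.INTER_CUBIC))
ps()
```

```text
t 45.27 tcp [0.5615 0.0845 0.2082] x [0.907 0.422 0.002] y [ 0.002  0.    -1.   ] z [-0.422  0.907 -0.001] F [-0.5 -1.2  0. ] gap 0.990 q [ 0.08  0.32  1.44  0.    1.38 -0.35]
t 45.37 tcp [0.5621 0.081  0.2071] x [0.909 0.416 0.   ] y [ 0.001 -0.001 -1.   ] z [-0.416  0.909 -0.001] F [ 0.2 -0.  -0.7] gap 0.996 q [ 0.08  0.32  1.44 -0.    1.38 -0.35]
```

View pics/ab2.png

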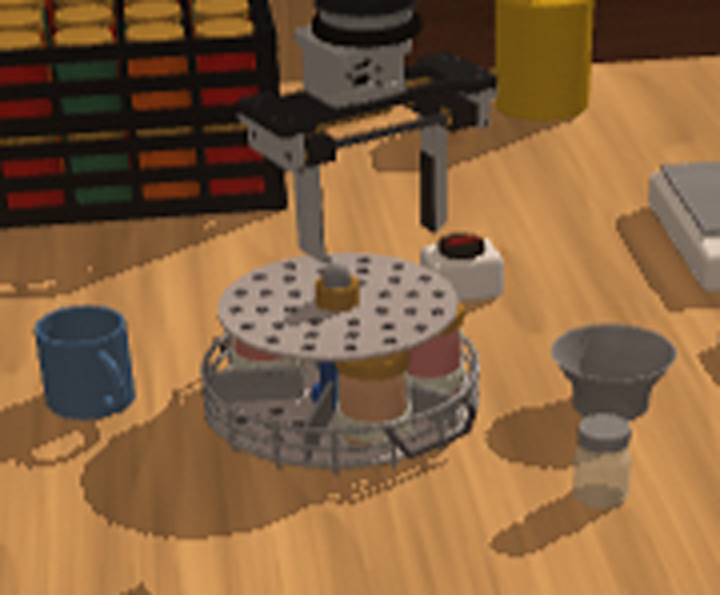

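View pics/ab_wrist.png

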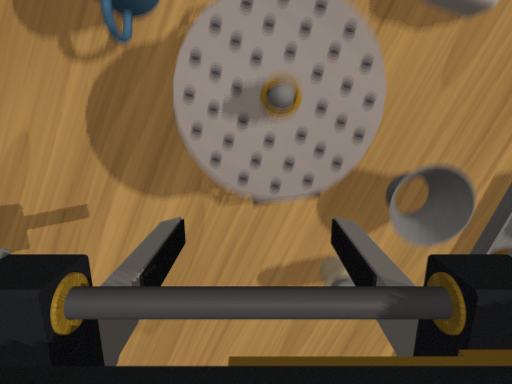

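>>> jog_arm([
  {"travel": [0.009, -0.036, 0], "rotation": [0, 0, 0], "fingers": 1},
  {"travel": [0.009, -0.036, 0], "rotation": [0, 0, 0], "fingers": 1},
  {"travel": [0.009, -0.036, 0], "rotation": [0, 0, 0], "fingers": 1},
  {"travel": [0.009, -0.036, 0], "rotation": [0, 0, 0], "fingers": 1},
  {"travel": [0.009, -0.036, 0], "rotation": [0, 0, 0], "fingers": 1},
  {"travel": [0.009, -0.036, 0], "rotation": [0, 0, 0], "fingers": 1},
  {"travel": [0.009, -0.036, 0], "rotation": [0, 0, 0], "fingers": 1},
  {"travel": [0.009, -0.036, 0], "rotation": [0, 0, 0], "fingers": 1},
])

```text
clock: 46.03
eef_pos: [0.6336, -0.2044, 0.207]
orientation: [-0.691, -0.152, 0.152, 0.691]
contact_force: [0.5, 0.9, -0.8]
finger_gap: 1.0
```

>>> jog_arm([
  {"travel": [0.009, -0.036, 0], "rotation": [0, 0, 0], "fingers": 1},
  {"travel": [0.0083, -0.0341, 0], "rotation": [0, 0, 0], "fingers": 1},
  {"travel": [0, 0, 0], "rotation": [0, 0, 0], "fingers": 1},
  {"travel": [0, 0, -0.02], "rotation": [0, 0, 0], "fingers": 1},
  {"travel": [0, 0, -0.02], "rotation": [0, 0, 0], "fingers": 1},
  {"travel": [0, 0, 0], "rotation": [0, 0, 0], "fingers": 1},
  {"travel": [0, 0, 0], "rotation": [0, 0, 0], "fingers": 1},
  {"travel": [0, 0, 0], "rotation": [0, 0, 0], "fingers": 1},
])

```text
clock: 46.7
eef_pos: [0.6511, -0.2729, 0.1682]
orientation: [0.691, 0.152, -0.152, -0.69]
contact_force: [0.1, -0.6, -0.2]
finger_gap: 0.995
```

Run:
```python
from h import *
s,R=st()
p,d,P,K,T=shot('wrist','ac_wrist')
ps()
hsv=cv2.cvtColor(p,cv2.COLOR_RGB2HSV)
k=(P[...,2]>.055)&(P[...,2]<.08)&(np.hypot(P[...,0]-.65,P[...,1]+.272)<.07)&(hsv[...,2]<80)
Q=P[k][:,:2];w,v=np.linalg.eigh(np.cov((Q-Q.mean(0)).T));ax=v[:,1];t=(Q-Q.mean(0))@ax
print('bar',k.sum(),Q.mean(0),'ends mid',Q.mean(0)+ax*(t.min()+t.max())/2,'len',np.ptp(t),'ang',np.degrees(np.arctan2(ax[1],ax[0])))
red=((hsv[...,0]<8)|(hsv[...,0]>172))&(hsv[...,1]>150)&(P[...,2]>.03)&(P[...,2]<.04)
print('cup top',red.sum(),tops(np.where(red[...,None],P,np.nan),(.65,-.272),(.03,.04),.05))
p,d,P,K,T=shot('top','ac_top')
print('plate hub',tops(P,(.541,.177),(.13,.15),.022),'post',tops(P,(.541,.177),(.152,.17),.022))
r=np.hypot(P[...,0]-.541,P[...,1]-.177);k=(r>.03)&(r<.096)&(P[...,2]>.09);X=P[k];A=np.c_[X[:,0]-.541,X[:,1]-.177,np.ones(len(X))];m=np.abs(X[:,2]-.118)<.006;print('plate plane',np.linalg.lstsq(A[m],X[m,2],rcond=None)[0],m.sum(),len(m))
```

```text
t 46.75 tcp [ 0.6512 -0.273   0.1685] x [0.908 0.42  0.001] y [ 0.002 -0.001 -1.   ] z [-0.42   0.908 -0.002] F [-1.  -0.9  0.8] gap 1.000 q [-0.45  0.67  1.01  0.    1.45 -0.88]
bar 1098 [ 0.65013474 -0.27225882] ends mid [ 0.65079411 -0.27367509] len 0.0885112244432561 ang 114.96510804198222
cup top 542 (np.int64(542), array([ 0.6504, -0.2726,  0.036 ]), 'enc', array([ 0.6506, -0.2735]), 20.7)
plate hub (np.int64(79), array([0.5408, 0.1752, 0.1402]), 'enc', array([0.5414, 0.1764]), 17.8) post (np.int64(34), array([0.5415, 0.1766, 0.1556]), 'enc', array([0.5412, 0.1776]), 9.6)
plate plane [-0.00015821 -0.00264052  0.11795206] 2994 3017
```

View pics/ac_wrist.png

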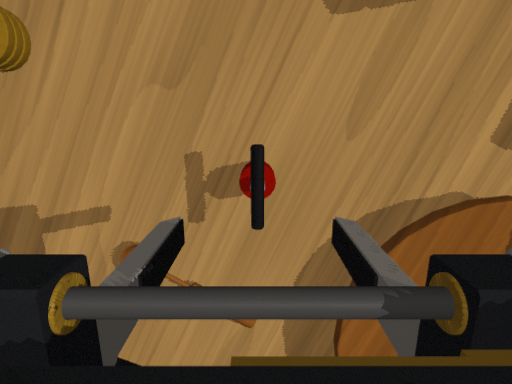

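>>> jog_arm([
  {"travel": [0, -0.0005, -0.015], "rotation": [0, 0, 0], "fingers": 1},
  {"travel": [0, 0, -0.025], "rotation": [0, 0, 0], "fingers": 1},
  {"travel": [0, 0, -0.03], "rotation": [0, 0, 0], "fingers": 1},
  {"travel": [0, 0, -0.03], "rotation": [0, 0, 0], "fingers": 1},
  {"travel": [0, 0, -0.025], "rotation": [0, 0, 0], "fingers": 1},
  {"travel": [0, 0, -0.02], "rotation": [0, 0, 0], "fingers": 1},
  {"travel": [0, 0, -0.01], "rotation": [0, 0, 0], "fingers": 1},
  {"travel": [0, 0, -0.005], "rotation": [0, 0, 0], "fingers": 1},
])

```text
clock: 47.47
eef_pos: [0.6505, -0.2735, 0.006]
orientation: [-0.69, -0.152, 0.152, 0.691]
contact_force: [0.3, 0.8, 0.5]
finger_gap: 1.001
```

Run:
```python
from h import *
ps()
p,d,P,K,T=shot('wrist','ad_wrist')
p,d,P,K,T=shot('side','ad_side')
cv2.imwrite('pics/ad2.png',cv2.resize(p[160:310,200:380,::-1],None,fx=4,fy=4,interpolation=cv2.INTER_CUBIC))
```

```text
t 47.47 tcp [ 0.6505 -0.2735  0.006 ] x [ 0.908  0.42  -0.001] y [-0.001  0.    -1.   ] z [-0.42   0.908  0.001] F [0.3 0.8 0.5] gap 1.001 q [-0.45  0.82  1.16  0.    1.17 -0.88]
```

View pics/ad_wrist.png

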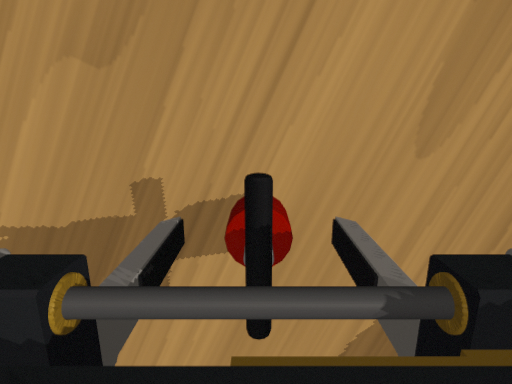

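View pics/ad2.png

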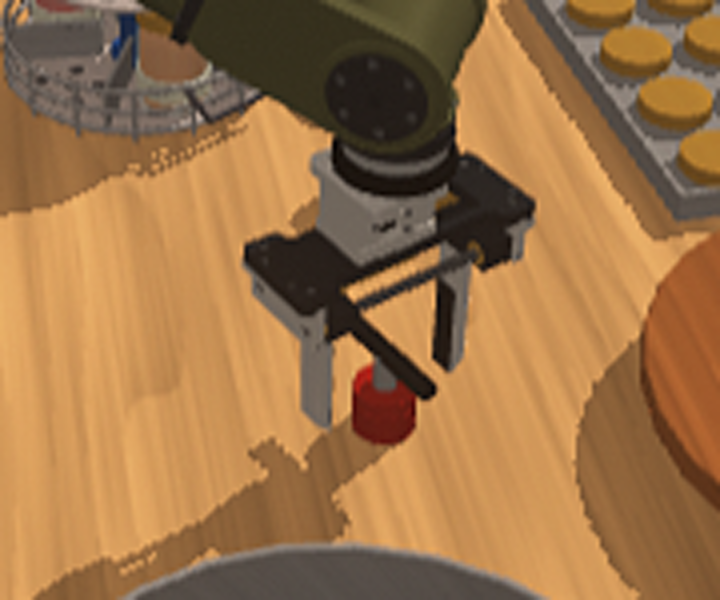

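>>> jog_arm([
  {"travel": [0, 0, -0.005], "rotation": [0, 0, 0], "fingers": 1},
  {"travel": [0, 0, -0.005], "rotation": [0, 0, 0], "fingers": 1},
  {"travel": [0, 0, -0.004], "rotation": [0, 0, 0], "fingers": 0.9},
  {"travel": [0, 0, 0], "rotation": [0, 0, 0], "fingers": 0.8},
  {"travel": [0, 0, 0], "rotation": [0, 0, 0], "fingers": 0.7},
  {"travel": [0, 0, 0], "rotation": [0, 0, 0], "fingers": 0.6},
  {"travel": [0, 0, 0], "rotation": [0, 0, 0], "fingers": 0},
  {"travel": [0, 0, 0], "rotation": [0, 0, 0], "fingers": 0},
], squeeze=45)

```text
clock: 48.23
eef_pos: [0.6507, -0.2738, -0.0071]
orientation: [0.691, 0.152, -0.152, -0.691]
contact_force: [-0.6, -0.9, 0.2]
finger_gap: 0.612
```

>>> jog_arm([
  {"travel": [0, 0, 0], "rotation": [0, 0, 0], "fingers": 0},
  {"travel": [0, 0, 0], "rotation": [0, 0, 0], "fingers": 0},
  {"travel": [0, 0, 0], "rotation": [0, 0, 0], "fingers": 0},
  {"travel": [0, 0, 0], "rotation": [0, 0, 0], "fingers": 0},
  {"travel": [0, 0, 0], "rotation": [0, 0, 0], "fingers": 0},
  {"travel": [0, 0, 0], "rotation": [0, 0, 0], "fingers": 0},
  {"travel": [0, 0, 0], "rotation": [0, 0, 0], "fingers": 0},
  {"travel": [0, 0, 0], "rotation": [0, 0, 0], "fingers": 0},
])

```text
clock: 48.9
eef_pos: [0.6507, -0.2737, -0.0073]
orientation: [0.691, 0.152, -0.152, -0.691]
contact_force: [-0.3, 1.2, 1.6]
finger_gap: 0.433
```

Run:
```python
from h import *
ps()
p,d,P,K,T=shot('wrist','ae_wrist')
```

```text
t 48.90 tcp [ 0.6507 -0.2737 -0.0073] x [0.908 0.42  0.   ] y [ 0. -0. -1.] z [-0.42   0.908 -0.   ] F [-0.3  1.2  1.6] gap 0.433 q [-0.45  0.83  1.16  0.    1.14 -0.88]
```

View pics/ae_wrist.png

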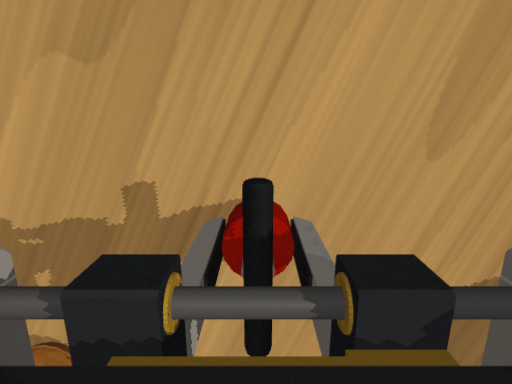

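>>> jog_arm([
  {"travel": [0, 0, 0.005], "rotation": [0, 0, 0], "fingers": 0},
  {"travel": [0, 0, 0.015], "rotation": [0, 0, 0], "fingers": 0},
  {"travel": [0, 0, 0.03], "rotation": [0, 0, 0], "fingers": 0},
  {"travel": [0, 0, 0.035], "rotation": [0, 0, 0], "fingers": 0},
  {"travel": [0, 0, 0.035], "rotation": [0, 0, 0], "fingers": 0},
  {"travel": [0, 0, 0.035], "rotation": [0, 0, 0], "fingers": 0},
  {"travel": [0, 0, 0.02], "rotation": [0, 0, 0], "fingers": 0},
  {"travel": [0, 0, 0.01], "rotation": [0, 0, 0], "fingers": 0},
])

```text
clock: 49.62
eef_pos: [0.6513, -0.274, 0.1827]
orientation: [0.692, 0.153, -0.15, -0.689]
contact_force: [-0.2, 0.4, -3.4]
finger_gap: 0.436
```

>>> jog_arm([
  {"travel": [0, 0, 0], "rotation": [0, 0, 0], "fingers": 0},
  {"travel": [0, 0, 0], "rotation": [0, 0, 0], "fingers": 0},
  {"travel": [0, 0, 0], "rotation": [0, 0, 0], "fingers": 0},
  {"travel": [0, 0, 0], "rotation": [0, 0, 0], "fingers": 0},
  {"travel": [0, 0, 0], "rotation": [0, 0, 0], "fingers": 0},
  {"travel": [0, 0, 0], "rotation": [0, 0, 0], "fingers": 0},
  {"travel": [0, 0, 0], "rotation": [0, 0, 0], "fingers": 0},
  {"travel": [0, 0, 0], "rotation": [0, 0, 0], "fingers": 0},
])

```text
clock: 50.28
eef_pos: [0.6506, -0.2737, 0.1774]
orientation: [-0.691, -0.152, 0.152, 0.691]
contact_force: [0.4, 0.2, -4.0]
finger_gap: 0.44
```

Run:
```python
from h import *
s,R=st();ps()
p,d,P,K,T=shot('wrist','af_wrist')
L=(P-s['eef_pos'])@R
hsv=cv2.cvtColor(p,cv2.COLOR_RGB2HSV)
red=((hsv[...,0]<8)|(hsv[...,0]>172))&(hsv[...,1]>150)&(hsv[...,2]>60)&(L[...,1]<-.036)&(np.hypot(L[...,0],L[...,2])<.04)
X=L[red];print('cup',len(X),X.min(0),X.max(0),np.median(X[:,1]))
kk=red&(np.abs(L[...,1]-np.median(X[:,1]))<.003)
Y=L[kk];cc,r=cv2.minEnclosingCircle((Y[:,[0,2]]*1000).astype(np.float32));print(cc,r)
c=np.linalg.lstsq(np.c_[Y[:,0],Y[:,2],np.ones(len(Y))],Y[:,1],rcond=None)[0];print('tilt',c)
```

```text
t 50.28 tcp [ 0.6506 -0.2737  0.1774] x [ 0.908  0.42  -0.   ] y [-0.  0. -1.] z [-0.42   0.908  0.   ] F [ 0.4  0.2 -4. ] gap 0.440 q [-0.45  0.67  1.   -0.    1.47 -0.88]
cup 1921 [-0.02009738 -0.07024743 -0.01764791] [ 0.02052817 -0.03605626  0.02724486] -0.04337367173870863
(0.07217813283205032, -0.2193797379732132) 20.758886337280273
tilt [ 0.00243848  0.00935796 -0.04337822]
```

View pics/af_wrist.png

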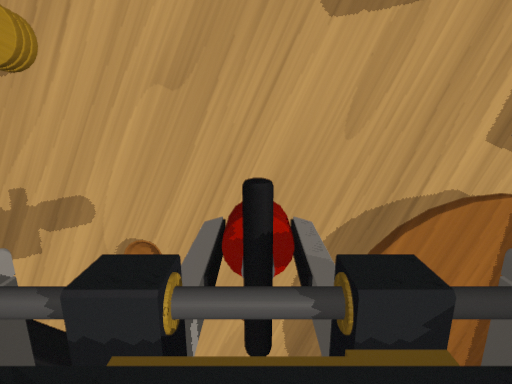

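>>> jog_arm([
  {"travel": [-0.0042, 0.0173, 0], "rotation": [0, 0, 0], "fingers": 0},
  {"travel": [-0.0084, 0.0347, 0], "rotation": [0, 0, 0], "fingers": 0},
  {"travel": [-0.0084, 0.0347, 0], "rotation": [0, 0, 0], "fingers": 0},
  {"travel": [-0.0084, 0.0347, 0], "rotation": [0, 0, 0], "fingers": 0},
  {"travel": [-0.0084, 0.0347, 0], "rotation": [0, 0, 0], "fingers": 0},
  {"travel": [-0.0084, 0.0347, 0], "rotation": [0, 0, 0], "fingers": 0},
  {"travel": [-0.0084, 0.0347, 0], "rotation": [0, 0, 0], "fingers": 0},
  {"travel": [-0.0084, 0.0347, 0], "rotation": [0, 0, 0], "fingers": 0},
])

```text
clock: 51.0
eef_pos: [0.587, -0.012, 0.1779]
orientation: [0.691, 0.152, -0.152, -0.691]
contact_force: [0.3, -0.0, -3.8]
finger_gap: 0.435
```

>>> jog_arm([
  {"travel": [-0.0084, 0.0347, 0], "rotation": [0, 0, 0], "fingers": 0},
  {"travel": [-0.0084, 0.0347, 0], "rotation": [0, 0, 0], "fingers": 0},
  {"travel": [-0.0084, 0.0347, 0], "rotation": [0, 0, 0], "fingers": 0},
  {"travel": [-0.0042, 0.0173, 0], "rotation": [0, 0, 0], "fingers": 0},
  {"travel": [0, 0, 0], "rotation": [0, 0, 0], "fingers": 0},
  {"travel": [0, 0, 0], "rotation": [0, 0, 0], "fingers": 0},
  {"travel": [0, 0, 0], "rotation": [0, 0, 0], "fingers": 0},
  {"travel": [0, 0, 0], "rotation": [0, 0, 0], "fingers": 0},
])

```text
clock: 51.67
eef_pos: [0.5585, 0.1069, 0.1777]
orientation: [0.691, 0.152, -0.151, -0.691]
contact_force: [0.6, -0.8, -4.4]
finger_gap: 0.433
```

Run:
```python
from h import *
s,R=st();ps()
p,d,P,K,T=shot('wrist','ag_wrist')
r=np.hypot(P[...,0]-.541,P[...,1]-.177)
print('post',tops(P,(.541,.177),(.151,.165),.016),'hub',tops(P,(.541,.177),(.134,.146),.022))
k=(P[...,2]>.112)&(P[...,2]<.122)&(r<.12)
cn,_=cv2.findContours(k.astype(np.uint8),cv2.RETR_EXTERNAL,cv2.CHAIN_APPROX_NONE);cn=max(cn,key=len)[:,0]
Q=P[cn[:,1],cn[:,0]];rr=np.hypot(Q[:,0]-.541,Q[:,1]-.177);Q=Q[(rr>.09)];print('plate circ',circ(Q[:,:2]),len(Q))
```

```text
t 51.67 tcp [0.5585 0.1069 0.1777] x [0.908 0.419 0.   ] y [ 0. -0. -1.] z [-0.419  0.908 -0.   ] F [ 0.6 -0.8 -4.4] gap 0.433 q [ 0.12  0.35  1.48 -0.    1.32 -0.31]
post (np.int64(640), array([0.541 , 0.177 , 0.1554]), 'enc', array([0.5412, 0.177 ]), 10.5) hub (np.int64(848), array([0.5415, 0.1767, 0.1399]), 'enc', array([0.5415, 0.1763]), 17.8)
plate circ (array([0.54147676, 0.1764145 ]), np.float64(0.09663469260633961)) 561
```

View pics/ag_wrist.png

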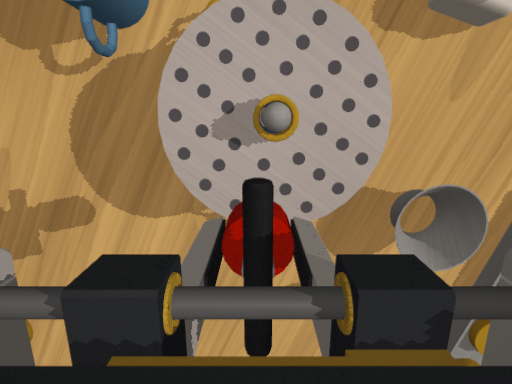

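>>> jog_arm([
  {"travel": [-0.0042, 0.0172, 0], "rotation": [0, 0, 0], "fingers": 0},
  {"travel": [-0.0064, 0.0262, 0], "rotation": [0, 0, 0], "fingers": 0},
  {"travel": [-0.0042, 0.0172, 0], "rotation": [0, 0, 0], "fingers": 0},
  {"travel": [-0.0021, 0.0084, 0], "rotation": [0, 0, 0], "fingers": 0},
  {"travel": [0, 0, 0], "rotation": [0, 0, 0], "fingers": 0},
  {"travel": [0, 0, 0], "rotation": [0, 0, 0], "fingers": 0},
  {"travel": [0, 0, 0], "rotation": [0, 0, 0], "fingers": 0},
  {"travel": [0, 0, 0], "rotation": [0, 0, 0], "fingers": 0},
])

```text
clock: 52.38
eef_pos: [0.5416, 0.1758, 0.1776]
orientation: [0.691, 0.151, -0.151, -0.691]
contact_force: [0.5, -0.1, -4.7]
finger_gap: 0.438
```

Run:
```python
from h import *
s,R=st();ps()
p,d,P,K,T=shot('side','ah_side')
cv2.imwrite('pics/ah2.png',cv2.resize(p[60:230,150:330,::-1],None,fx=4,fy=3.5,interpolation=cv2.INTER_CUBIC))
ps()
```

```text
t 52.38 tcp [0.5416 0.1758 0.1776] x [ 0.908  0.418 -0.   ] y [-0. -0. -1.] z [-0.418  0.908 -0.   ] F [ 0.5 -0.1 -4.7] gap 0.438 q [ 0.25  0.35  1.47 -0.    1.32 -0.18]
t 52.43 tcp [0.5416 0.1759 0.1776] x [ 0.908  0.419 -0.   ] y [ 0. -0. -1.] z [-0.419  0.908 -0.   ] F [ 0.5 -0.9 -3.2] gap 0.434 q [ 0.25  0.35  1.47 -0.    1.32 -0.18]
```

View pics/ah2.png

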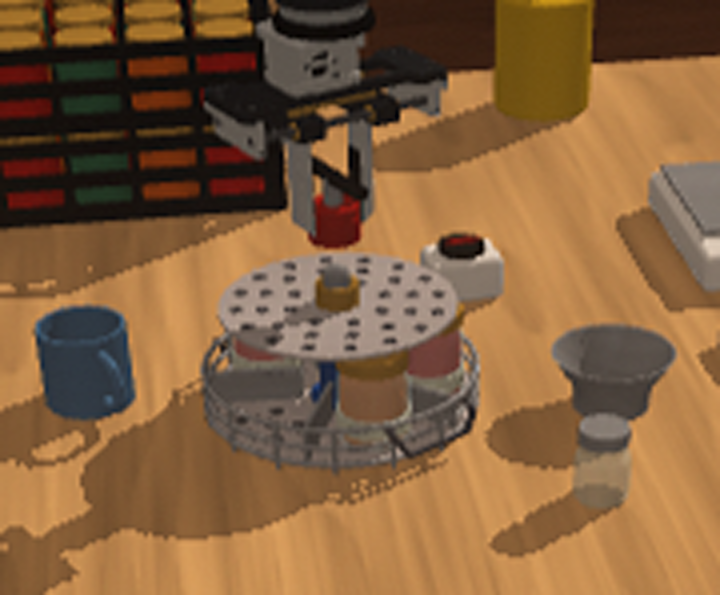

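>>> jog_arm([
  {"travel": [0, 0, 0], "rotation": [0, 0, 0], "fingers": 0},
  {"travel": [0, 0, -0.008], "rotation": [0, 0, 0], "fingers": 0},
  {"travel": [0, 0, -0.01], "rotation": [0, 0, 0], "fingers": 0},
  {"travel": [0, 0, -0.005], "rotation": [0, 0, 0], "fingers": 0},
  {"travel": [0, 0, -0.003], "rotation": [0, 0, 0], "fingers": 0},
  {"travel": [0, 0, -0.003], "rotation": [0, 0, 0], "fingers": 0},
  {"travel": [0, 0, -0.003], "rotation": [0, 0, 0], "fingers": 0},
  {"travel": [0, 0, 0], "rotation": [0, 0, 0], "fingers": 0},
])

```text
clock: 53.1
eef_pos: [0.5411, 0.1769, 0.1451]
orientation: [0.691, 0.152, -0.152, -0.691]
contact_force: [-0.5, -0.2, -4.3]
finger_gap: 0.435
```

>>> jog_arm([
  {"travel": [0, 0, -0.003], "rotation": [0, 0, 0], "fingers": 0},
  {"travel": [0, 0, -0.003], "rotation": [0, 0, 0], "fingers": 0},
  {"travel": [0, 0, -0.002], "rotation": [0, 0, 0], "fingers": 0},
  {"travel": [0, 0, -0.002], "rotation": [0, 0, 0], "fingers": 0},
  {"travel": [0, 0, -0.001], "rotation": [0, 0, 0], "fingers": 0},
  {"travel": [0, 0, -0.001], "rotation": [0, 0, 0], "fingers": 0},
  {"travel": [0, 0, 0], "rotation": [0, 0, 0], "fingers": 0},
  {"travel": [0, 0, 0], "rotation": [0, 0, 0], "fingers": 0},
])

```text
clock: 53.77
eef_pos: [0.5414, 0.1769, 0.1337]
orientation: [0.691, 0.152, -0.152, -0.691]
contact_force: [-0.7, 0.9, -3.5]
finger_gap: 0.436
```

>>> jog_arm([
  {"travel": [0, 0, -0.001], "rotation": [0, 0, 0], "fingers": 0},
  {"travel": [0, 0, -0.0007], "rotation": [0, 0, 0], "fingers": 0},
  {"travel": [0, 0, 0], "rotation": [0, 0, 0], "fingers": 0},
  {"travel": [0, 0, 0], "rotation": [0, 0, 0], "fingers": 0},
  {"travel": [0, 0, 0], "rotation": [0, 0, 0], "fingers": 0},
  {"travel": [0, 0, 0], "rotation": [0, 0, 0], "fingers": 0},
  {"travel": [0, 0, 0], "rotation": [0, 0, 0], "fingers": 0},
  {"travel": [0, 0, 0], "rotation": [0, 0, 0], "fingers": 0},
])

```text
clock: 54.43
eef_pos: [0.5416, 0.177, 0.1326]
orientation: [0.691, 0.152, -0.152, -0.691]
contact_force: [-2.2, -0.6, 5.8]
finger_gap: 0.435
```

Contact on the hub. Release and retreat upward.

>>> jog_arm([
  {"travel": [0, 0, 0], "rotation": [0, 0, 0], "fingers": 0.5},
  {"travel": [0, 0, 0], "rotation": [0, 0, 0], "fingers": 0.6},
  {"travel": [0, 0, 0], "rotation": [0, 0, 0], "fingers": 0.8},
  {"travel": [0, 0, 0], "rotation": [0, 0, 0], "fingers": 0.8},
  {"travel": [0, 0, 0], "rotation": [0, 0, 0], "fingers": 0.8},
  {"travel": [0, 0, 0.01], "rotation": [0, 0, 0], "fingers": 0.8},
  {"travel": [0, 0, 0.02], "rotation": [0, 0, 0], "fingers": 0.8},
  {"travel": [0, 0, 0.03], "rotation": [0, 0, 0], "fingers": 0.8},
])

```text
clock: 55.1
eef_pos: [0.5404, 0.1766, 0.1913]
orientation: [0.691, 0.151, -0.153, -0.691]
contact_force: [-0.5, 0.6, 0.1]
finger_gap: 0.801
```

>>> jog_arm([
  {"travel": [0, 0, 0.03], "rotation": [0, 0, 0], "fingers": 0.8},
  {"travel": [0, 0, 0.03], "rotation": [0, 0, 0], "fingers": 0.8},
  {"travel": [0.005, -0.02, 0.02], "rotation": [0, 0, 0], "fingers": 0.8},
  {"travel": [0.008, -0.034, 0], "rotation": [0, 0, 0], "fingers": 0.8},
  {"travel": [0.008, -0.034, 0], "rotation": [0, 0, 0], "fingers": 0.8},
  {"travel": [0.008, -0.034, 0], "rotation": [0, 0, 0], "fingers": 0.8},
  {"travel": [0.008, -0.034, 0], "rotation": [0, 0, 0], "fingers": 0.8},
  {"travel": [0.008, -0.034, 0], "rotation": [0, 0, 0], "fingers": 0.8},
])

```text
clock: 55.77
eef_pos: [0.5864, -0.0148, 0.2729]
orientation: [0.691, 0.152, -0.152, -0.691]
contact_force: [0.5, -0.3, -0.1]
finger_gap: 0.801
```

>>> jog_arm([
  {"travel": [0, -0.03, 0], "rotation": [0, 0, 0], "fingers": 0.8},
  {"travel": [0, -0.03, 0], "rotation": [0, 0, 0], "fingers": 0.8},
  {"travel": [0, -0.03, 0], "rotation": [0, 0, 0], "fingers": 0.8},
  {"travel": [0, -0.03, 0], "rotation": [0, 0, 0], "fingers": 0.8},
  {"travel": [0, 0, 0], "rotation": [0, 0, 0], "fingers": 0.8},
  {"travel": [0, 0, 0], "rotation": [0, 0, 0], "fingers": 0.8},
  {"travel": [0, 0, 0], "rotation": [0, 0, 0], "fingers": 0.8},
  {"travel": [0, 0, 0], "rotation": [0, 0, 0], "fingers": 0.8},
])

```text
clock: 56.43
eef_pos: [0.5864, -0.132, 0.2724]
orientation: [0.691, 0.152, -0.152, -0.691]
contact_force: [0.6, -0.1, -0.1]
finger_gap: 0.802
```

Run:
```python
from h import *
s,R=st();ps()
p,d,P,K,T=shot('side','ai_side')
cv2.imwrite('pics/ai2.png',cv2.resize(p[60:230,150:330,::-1],None,fx=4,fy=3.5,interpolation=cv2.INTER_CUBIC))
p,d,P,K,T=shot('top','ai_top')
hsv=cv2.cvtColor(p,cv2.COLOR_RGB2HSV)
r=np.hypot(P[...,0]-.541,P[...,1]-.177)
red=((hsv[...,0]<10)|(hsv[...,0]>170))&(hsv[...,1]>130)&(r<.04)&(P[...,2]>.16)
print('cup top',red.sum(),np.median(P[red],axis=0),tops(np.where(red[...,None],P,np.nan),(.541,.177),(.168,.184),.04))
bar=(r<.06)&(P[...,2]>.19)&(P[...,2]<.225);print('bar',bar.sum(),P[bar].mean(0),P[bar].max(0),P[bar].min(0))
X=P[bar];print('bar tilt', np.polyfit((X[:,:2]-X[:,:2].mean(0))@np.array([-.419,.908]),X[:,2],1))
k=(r>.03)&(r<.096)&(np.abs(P[...,2]-.118)<.006);X=P[k];A=np.c_[X[:,0]-.541,X[:,1]-.177,np.ones(len(X))];print('plate plane',np.linalg.lstsq(A,X[:,2],rcond=None)[0],k.sum())
cn,_=cv2.findContours(((P[...,2]>.112)&(r<.12)).astype(np.uint8),cv2.RETR_EXTERNAL,cv2.CHAIN_APPROX_NONE);cn=max(cn,key=len)[:,0];Q=P[cn[:,1],cn[:,0]];print('plate',circ(Q[:,:2]))
```

```text
t 56.43 tcp [ 0.5864 -0.132   0.2724] x [0.907 0.421 0.   ] y [ 0.  0. -1.] z [-0.421  0.907 -0.   ] F [ 0.6 -0.1 -0.1] gap 0.802 q [-0.28  0.37  1.23  0.    1.54 -0.72]
cup top 123 [0.53573866 0.17190576 0.17627888] (np.int64(88), array([0.5362, 0.1728, 0.1753]), 'enc', array([0.5408, 0.176 ]), 19.9)
bar 175 [0.54124207 0.17625205 0.20688416] [0.56312196 0.21764117 0.21317473] [0.51849038 0.13526765 0.19270603]
bar tilt [-0.00492543  0.20688416]
plate plane [ 0.00015797 -0.00015292  0.11799218] 2895
plate (array([0.54197492, 0.1765977 ]), np.float64(0.0962825249866332))
```

View pics/ai2.png

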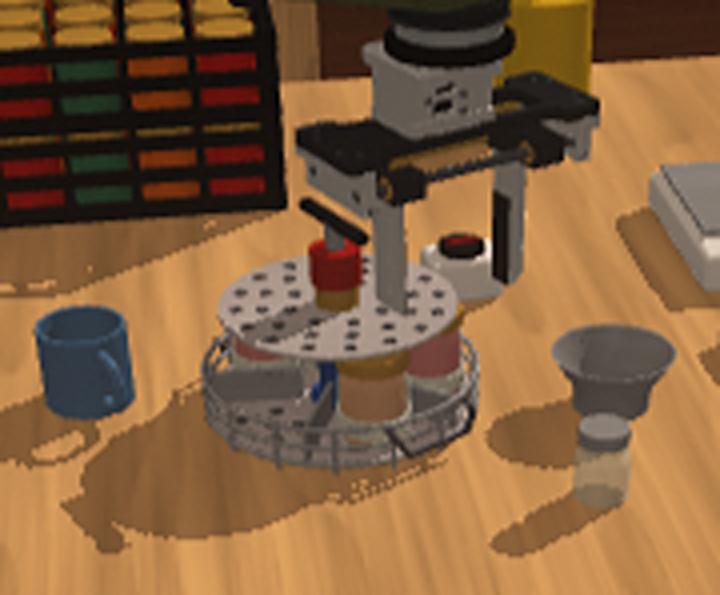

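View pics/ai_top.png

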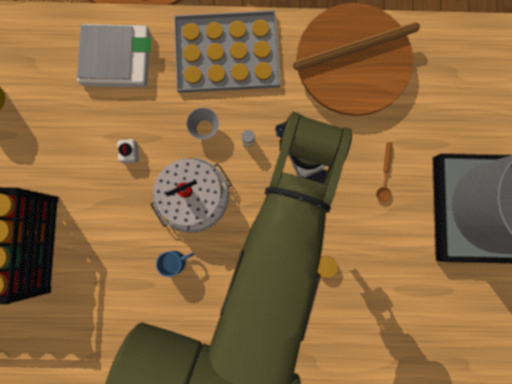

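Run:
```python
from h import *
ps(); print(robot.job_done())
```

```text
t 56.53 tcp [ 0.5864 -0.132   0.2723] x [0.907 0.421 0.   ] y [ 0. -0. -1.] z [-0.421  0.907 -0.   ] F [-0.2  0.6  1.1] gap 0.800 q [-0.28  0.37  1.23  0.    1.54 -0.72]
the job is handed in; nothing more can be done
None
```

I put the sleeve on the post, set the three jars present in cells 2, 0 and 4, laid the plate hub up on the sleeve, and put the cap on the hub. I then moved the arm clear and handed the job in at 56.5 s.

**Last checks:**
- **Plate and cap:** Plate top at 118.0 mm and level (tilt below 0.001). The cup's top is at about 176 mm, so its rim is at 140 mm. The T-handle bar is level to 0.005 rad and within about 1 mm of the post's axis.
- **Jars and sleeve:** Just before the plate went on, every jar's lid centre was within about 1.5 mm of its cell's middle. Lids were at 109 mm and the sleeve top at 113 mm. I could not remeasure these under the plate, but the final side view showed the jars still standing upright.
- **Bystanders:** None showed visible movement in the pictures. I did not remeasure their positions at the end.

**What disagreed or went wrong:**
- **Jar knocked aside:** One jar shifted about 35 mm mid-run. I found it again and picked it up from its new place.
- **First plate grasp:** It closed on nothing. The depth image showed the fingertips end about 20 mm behind the stated TCP, so I went lower and gripped the hub.
- **Spoon over the plate:** The spoon's bowl overhung the plate's edge, so I slid the plate about 40 mm clear before lifting. The spoon did not visibly move.
- **Cameras:** The side camera read about 4 mm lower in y than the top and wrist cameras. I worked from the top and wrist.

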